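# Load and start the bench plate dryer

## Robot

A 7-joint arm with a two-finger parallel gripper is mounted at the origin on the work surface. World frame = base frame: x ahead of the robot, y to its left, z up, the work surface at z = 0. Lengths are in m, angles in rad, forces in N, time in s.
With the tool pointing down it reaches from about 0.425 to 0.875 m from the base axis. Payload 4.7 kg.
Tool frame: the origin (TCP) lies midway between the tips of the shut fingers; the grasp point (between the pads) lies 19 mm behind it; x points along the fingers, y is the direction in which the jaws open and shut, and the axes are right-handed (so a half turn about x gives the same grasp; the last joint's range is limited). The gripper opens to 87 mm and grips with 3 to 60 N. Pads are 19 mm wide; open, the fingers measure 117 mm over their backs; the gripper's body (75 mm by 190 mm) begins 51 mm behind the grasp point.
Start: joints at [1.144, 0.321, -0.07, 1.45, 0.023, 1.371, -0.057], TCP at [0.277, -0.588, 0.223] pointing down, gripper open.
Joint ranges: [-2.86, 2.86], [-0.3, 2.09], [-1.38, 1.24], [0.06, 2.45], [-1.56, 4.7], [0.09, 2.05], [-2.69, 2.69]. Speed limits (rad/s): [2.57, 2.57, 3.14, 3.14, 3.14, 3.14, 3.14].

## Interface

Orientations are given as a rotation vector (axis times angle).
In Python, from bench import ctrl gives the robot as it stands. The module is installed in compiled form; this text tells all that it offers.
- The arm moves only by the shell command python3 -m jog 'ROWS' [FORCE]. ROWS is JSON, a list of rows, each an object with "rot": the turn, a rotation vector about the tool's x, y, z in units of 5 degrees (1.0 is 5 degrees), a list of three; "travel": the shift along the tool's x, y, z in units of 0.3 m (1.0 is 0.3 m), a list of three; "jaw": the closure, from -1 (fully open) to 1 (shut), so that 0 is half open. In form: [{"rot": [ax, ay, az], "travel": [tx, ty, tz], "jaw": jaw}, ...]. A call has 1 to 8 rows; each row shifts and turns the commanded pose from where the row before left it, along the tool's axes as they then stand; what a row does not reach is not made up. A row lasts 1/10 s, in which the tool goes at most 50 mm and 8.59 degrees, less where a joint would pass 70% of its speed; a pose out of reach is approached as far as the arm can. A call with a number of a shift or a turn outside -1 to 1 is refused whole. A call with a gripper value outside its range is refused whole. The fingers move at their own pace and stop on an object; FORCE is the grip in N (left out, the last holds). Time passes only in rows, so rows that do not move let the fingers close. It gives the time, the measured TCP pose, the force and the opening at its end, in the units of the state.
- ctrl.get_state(): the state, without advancing time (a new reading comes with each control period).
- ctrl.get_image(name): name is "scene" or "top" or "wrist"; returns the picture (384x512x3 uint8, red, green, blue); there is no depth.
- ctrl.camera_model(name): a dict with "mtx" (3x3 intrinsics, pixels), "extrinsics" (4x4, takes a point from world to camera coordinates); the wrist camera has in their place "hand_eye" (4x4, takes a point from camera to tool coordinates, whose origin is the TCP and whose axes are the tool frame's). Camera axes: x right, y up, looking along -z (the intrinsics and any distortion apply to the point x, -y, -z); pixel columns grow to the right and rows downward; lengths in m; the calibration is good to about 2 mm. A picture is of the moment at which its call begins: read the wrist's pose just before it. camera_model takes no time and is no camera call.
- ctrl.close_job(): hands the job in, once; it reports no verdict.
The state is a dict: "time": time; "joint_positions": joint angles; "qd": joint speeds; "joint_torque": joint torques, N m; "position": TCP position; "tool_rot": TCP orientation; "ft_force": force on the tool from outside, world axes, zero at the start; "torque": the same for the moment, N m; "grip_width": opening from 0.0 (shut) to 1.0 (fully open).
Only numpy, scipy, OpenCV 4.12 (cv2) and the standard library are available. Lean on these libraries where they do the work, as an engineer would, in place of code of your own. Each camera call takes 0.05 s, during which the arm holds its last target.

## Task

Load the bench dryer and set it going: draw the transit pin out of the sliding rack and hang it upright in the notch on the dryer's side, then pull the rack out to its stop. Stand every graphite plate on edge, one to a slot and fully down in it; graphite is brittle, so hold the plates with a light grip and do not ram them into the rack. Then push the rack fully home under the fan head and press the start button, leaving the other things on the bench where they are.

Things in the scene. Friction and masses are not known exactly. Their poses are not given: they have to be found in the camera images.
- dryer: Plate dryer, fixed, at the robot's left, its x axis within 0.2 rad of world +y: white base 300 x 152 mm, 40 mm high; fan head on two posts over its left end (x 50 to 160 mm, 136 to 181 mm up). Origin: middle of the base, on the bench; x along the rack travel, y to the side with pin and notch (nearest the robot), z up. Control box 70 x 50 mm, 45 mm high at (-85, -101) mm with the start button.
- rack (a joint): Travel of the sliding rack, m: 0 = fully home under the fan head (start, locked by the pin), 0.10 = pulled out to its stop, to the robot's right (dryer -x). Stays where left; friction of a few N.
- rack_handle (a point): Middle of the top edge of the rack's handle: upright black bar at its front end, 50 mm long in y, 10 mm thick in x, 35 mm high above the rack deck, which is 50 mm above the bench; so 85 mm up. Moves with the rack. Axes as the dryer's. Pinch it from above across its thickness.
- rack_slots (a point): Floor, middle of five slots, 50 mm up; moves with the rack, axes as the dryer's. Slots at x = -60, -30, 0, 30, 60 mm from here, 11 mm wide (x), across in y, between white teeth 40 mm long in y that rise straight 22 mm, then taper to a point at 31.5 mm above the slot floor. Rails 16 mm high at y = +-39.5 mm keep plates centred. Slot -60 is 65 mm from the handle.
- pin: Transit pin, at the start in the bore of the rack's side lug at dryer (-20, 60) mm. Black knob 24 mm diameter, 26 mm high, over a steel shaft 10 mm diameter, 42 mm long. Origin: centre of the knob's underside, which rests on the lug 50 mm above the bench; z up along the pin. Pulls straight up (no catch, 3 mm play).
- notch (a point): Centre of the parking notch, on top of the steel bracket on the dryer's +y side, 52 mm up. A U 14 mm wide (x), open to +y (mouth 16 mm to +y of here, closed end 16 mm to -y), above and below; axes as the dryer's. The shaft hangs in it, knob underside on the bracket, which is 8 mm thick.
- start_top (a point): Top centre of the round start button, 26 mm diameter, on the control box; press straight down about 6 mm (5 N).
- start (a joint): Start button, m pressed in: 0 released, 0.006 fully down; it springs back.
- plate1: Graphite plate, 64 x 64 mm, 8 mm thick, about 60 g, dark grey, grooved on one face, flat on the white paper mat at the robot's right (-y). Plates are alike; three to five are there (None if absent). Origin: its middle; z square to the face, x and y along the edges. Any edge may be down, either face forward. Brittle: grip under 50 N a finger, press it with under 50 N.
- plate2: Graphite plate, 64 x 64 mm, 8 mm thick, about 60 g, dark grey, grooved on one face, flat on the white paper mat at the robot's right (-y). Plates are alike; three to five are there (None if absent). Origin: its middle; z square to the face, x and y along the edges. Any edge may be down, either face forward. Brittle: grip under 50 N a finger, press it with under 50 N.
- plate3: Graphite plate, 64 x 64 mm, 8 mm thick, about 60 g, dark grey, grooved on one face, flat on the white paper mat at the robot's right (-y). Plates are alike; three to five are there (None if absent). Origin: its middle; z square to the face, x and y along the edges. Any edge may be down, either face forward. Brittle: grip under 50 N a finger, press it with under 50 N.
- plate4: Graphite plate, 64 x 64 mm, 8 mm thick, about 60 g, dark grey, grooved on one face, flat on the white paper mat at the robot's right (-y). Plates are alike; three to five are there (None if absent). Origin: its middle; z square to the face, x and y along the edges. Any edge may be down, either face forward. Brittle: grip under 50 N a finger, press it with under 50 N.
- plate5: Graphite plate, 64 x 64 mm, 8 mm thick, about 60 g, dark grey, grooved on one face, flat on the white paper mat at the robot's right (-y). Plates are alike; three to five are there (None if absent). Origin: its middle; z square to the face, x and y along the edges. Any edge may be down, either face forward. Brittle: grip under 50 N a finger, press it with under 50 N.
- petri: Round lidded dish, 64 mm diameter, 14 mm high, among the plates; leave alone.
- weigh_boat: Square white weighing boat, 58 mm, 14 mm high, on the far side between plates and dryer; leave alone.
- tip_box: Pipette-tip box, 89 x 129 mm, 68 mm high, beyond the plates; leave alone.
- beaker: Glass beaker, 68 mm diameter, 85 mm high, beyond the plates; leave alone.
- wash_bottle: White wash bottle, 60 mm diameter, 150 mm high, at the far side; leave alone.
- salt_jar: Jar, 56 mm diameter, 70 mm high, beyond the fan head on the left; leave alone.
- spatula: Spatula, 170 mm long, lying at the left; leave alone.
- brush: Brush, 160 mm long, lying at the right; leave alone.

How it is judged:
On the way, in this order (a step that is already met when the one before it is completed fails the run):
1. the transit pin hangs upright in the notch (x of pin in the frame of notch between -0.006 and 0.006 m and y of pin in the frame of notch between -0.014 and 0.012 m and z of pin in the frame of notch between -0.004 and 0.004 m and angle between pin's own z axis and vertical below 0.15 rad and linear speed of pin below 0.03 m/s), for 0.2 s.
2. the rack is pulled out to its stop (value of joint rack above 0.092 m), for 0.2 s.
3. every plate stands on edge in a slot of the drawn-out rack (x of plate1 in the frame of rack_slots between -0.068 and 0.068 m and y of plate1 in the frame of rack_slots between -0.015 and 0.015 m and z of plate1 in the frame of rack_slots between 0.028 and 0.036 m and angle between the z axis of each of plate1, plate2, plate3, plate4, plate5 and the x axis of rack_slots, either way round below 0.25 rad and linear speed of each of plate1, plate2, plate3, plate4, plate5 below 0.03 m/s and x of plate2 in the frame of rack_slots between -0.068 and 0.068 m and y of plate2 in the frame of rack_slots between -0.015 and 0.015 m and z of plate2 in the frame of rack_slots between 0.028 and 0.036 m and x of plate3 in the frame of rack_slots between -0.068 and 0.068 m and y of plate3 in the frame of rack_slots between -0.015 and 0.015 m and z of plate3 in the frame of rack_slots between 0.028 and 0.036 m and x of plate4 in the frame of rack_slots between -0.068 and 0.068 m and y of plate4 in the frame of rack_slots between -0.015 and 0.015 m and z of plate4 in the frame of rack_slots between 0.028 and 0.036 m and x of plate5 in the frame of rack_slots between -0.068 and 0.068 m and y of plate5 in the frame of rack_slots between -0.015 and 0.015 m and z of plate5 in the frame of rack_slots between 0.028 and 0.036 m and value of joint rack above 0.06 m), for 0.2 s.
4. the rack is pushed fully home (value of joint rack below 0.005 m), for 0.2 s.
5. the start button is pressed (value of joint start above 0.004 m), for 0.02 s.
At the end, for the whole second after the job is handed in: Pin upright in the notch, knob on the bracket (within 4 mm); every plate present stands on edge in a slot, fully down (centre 28 to 36 mm above its floor), lean under 0.25 rad, within 15 mm of the centre line; rack home within 5 mm; button pressed and released; all at rest (all of step 1 and x of plate1 in the frame of rack_slots between -0.068 and 0.068 m and y of plate1 in the frame of rack_slots between -0.015 and 0.015 m and z of plate1 in the frame of rack_slots between 0.028 and 0.036 m and angle between the z axis of each of plate1, plate2, plate3, plate4, plate5 and the x axis of rack_slots, either way round below 0.25 rad and linear speed of each of plate1, plate2, plate3, plate4, plate5 below 0.1 m/s and x of plate2 in the frame of rack_slots between -0.068 and 0.068 m and y of plate2 in the frame of rack_slots between -0.015 and 0.015 m and z of plate2 in the frame of rack_slots between 0.028 and 0.036 m and x of plate3 in the frame of rack_slots between -0.068 and 0.068 m and y of plate3 in the frame of rack_slots between -0.015 and 0.015 m and z of plate3 in the frame of rack_slots between 0.028 and 0.036 m and x of plate4 in the frame of rack_slots between -0.068 and 0.068 m and y of plate4 in the frame of rack_slots between -0.015 and 0.015 m and z of plate4 in the frame of rack_slots between 0.028 and 0.036 m and x of plate5 in the frame of rack_slots between -0.068 and 0.068 m and y of plate5 in the frame of rack_slots between -0.015 and 0.015 m and z of plate5 in the frame of rack_slots between 0.028 and 0.036 m and value of joint rack below 0.005 m and value of joint start below 0.002 m); the robot touches nothing.
It fails at once if a plate squeezed by the fingers with more than 110 N in all (55 N a finger) (contact force between any of plate1, plate2, plate3, plate4, plate5 and the fingers above 110 N).
It fails at once if a plate rammed against the dryer or its rack with more than 60 N (contact force between any of plate1, plate2, plate3, plate4, plate5 and dryer above 60 N).
It fails at once if one of the other bench things pushed more than 40 mm from its place (distance of any of petri, weigh_boat, tip_box, beaker, wash_bottle, salt_jar, spatula, brush from where it was at the start of the episode above 0.04 m).
Of plate1, plate2, plate3, plate4, plate5 only 3 to 5 are there at a start; the rules pass over those that are not, and their reading is None.
At some moment in a run one of plate1, plate2, plate3, plate4, plate5 may be knocked a few centimetres aside while the robot is not near it.
It also fails if it takes over 210 s, if anything falls off the work surface, if the arm or the gripper's body presses on something with over 40 N, if the wrist force passes 120 N, or if a joint passes its speed limit or range.

## Working session

There is one attempt and no reset: what is moved stays moved. The work goes in short steps, Python scripts to look and compute and a shell command to move; the robot and the scene stay as the last step left them, time stands still between calls to the robot, and variables do not carry over. Pictures are saved under pics/ and viewed, and the job is handed in when it is done.

```bash
ls; mkdir -p pics; python3 - <<'E'
from bench import ctrl
import cv2, numpy as np
np.set_printoptions(precision=4,suppress=True)
s=ctrl.get_state()
for k,v in s.items(): print(k,v)
for n in ("scene","top","wrist"):
    im=ctrl.get_image(n); cv2.imwrite(f"pics/{n}0.png",im[:,:,::-1])
    print(n,ctrl.camera_model(n))
E
```

```text
pics
time 0.0
joint_positions [ 1.1441  0.3218 -0.0701  1.4517  0.0226  1.3708 -0.0569]
qd [-0.002  -0.0001  0.     -0.0003  0.0018 -0.0002 -0.001 ]
joint_torque [ -0.0002 -49.1293  -0.4043 -31.2525  -0.0639   0.0437   0.0002]
position [ 0.277  -0.5874  0.2215]
tool_rot [ 1.9774  0.445  -1.9786]
ft_force [ 0.7583 -0.625  -0.7293]
torque [-0.0168 -0.0151  0.0174]
grip_width 0.9982377765688084
scene {'mtx': array([[414.9077,   0.    , 257.7395],
       [  0.    , 414.9077, 191.6278],
       [  0.    ,   0.    ,   1.    ]]), 'extrinsics': array([[ 0.6706,  0.7418, -0.0076, -0.3616],
       [-0.4912,  0.4517,  0.7448,  0.2397],
       [ 0.5559, -0.4957,  0.6673, -1.5746],
       [ 0.    ,  0.    ,  0.    ,  1.    ]])}
top {'mtx': array([[449.7714,   0.    , 260.6573],
       [  0.    , 449.7714, 191.6464],
       [  0.    ,   0.    ,   1.    ]]), 'extrinsics': array([[ 0.0187, -0.9998, -0.0042, -0.0189],
       [ 0.9989,  0.0185,  0.0432, -0.5482],
       [-0.0431, -0.005 ,  0.9991, -1.74  ],
       [ 0.    ,  0.    ,  0.    ,  1.    ]])}
wrist {'mtx': array([[267.0974,   0.    , 255.8667],
       [  0.    , 267.0974, 191.1627],
       [  0.    ,   0.    ,   1.    ]]), 'hand_eye': array([[-0.0001,  0.241 , -0.9705, -0.1614],
       [ 1.    , -0.0007, -0.0003, -0.0001],
       [-0.0007, -0.9705, -0.241 , -0.0657],
       [ 0.    ,  0.    ,  0.    ,  1.    ]])}
```

View pics/scene0.png

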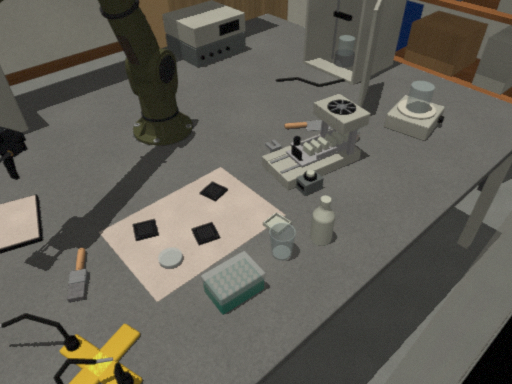

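View pics/top0.png

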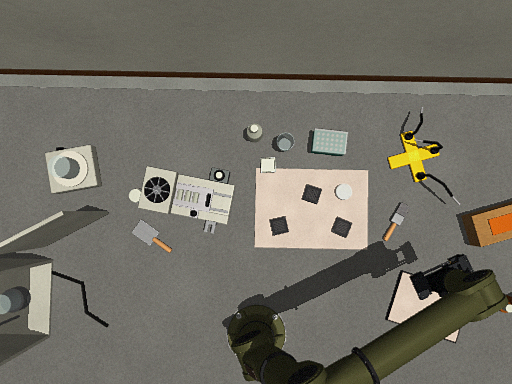

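View pics/wrist0.png

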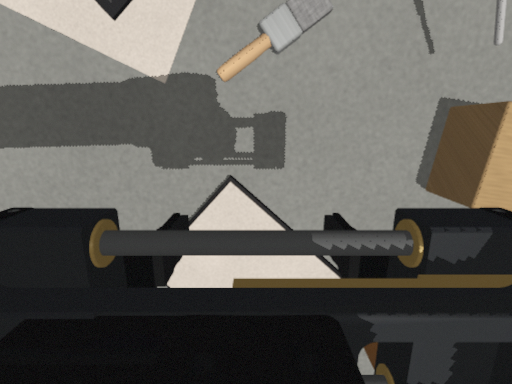

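Three plates are visible (top view at 279,226 / 312,194 / 341,227), the dryer is at about (190,195) and the petri dish is at (343,191). Next I'll write helpers and make coarse measurements.

```bash
cat > h.py <<'E'
from bench import ctrl
import cv2, numpy as np
from scipy.spatial.transform import Rotation as Rn
np.set_printoptions(precision=4,suppress=True)
def pose(s=None):
    s=s or ctrl.get_state(); return np.array(s["position"]),Rn.from_rotvec(s["tool_rot"]).as_matrix()
def snap(name,fn=None):
    p=pose(); im=ctrl.get_image(name)
    cm=ctrl.camera_model(name); K=cm["mtx"]
    if name=="wrist":
        T=np.eye(4);T[:3,:3]=p[1];T[:3,3]=p[0]; C=T@cm["hand_eye"]
    else: C=np.linalg.inv(cm["extrinsics"])
    im=im[:,:,::-1].copy()
    if fn: cv2.imwrite("pics/"+fn,im); np.savez("pics/"+fn+".npz",K=K,C=C)
    return im,K,C
def load(fn):
    z=np.load("pics/"+fn+".npz"); return cv2.imread("pics/"+fn),z["K"],z["C"]
def proj(P,K,C):
    P=np.atleast_2d(P); q=(P-C[:3,3])@C[:3,:3]
    return np.c_[K[0,2]+K[0,0]*q[:,0]/-q[:,2], K[1,2]+K[1,1]*-q[:,1]/-q[:,2]]
def ray(uv,K,C):
    uv=np.atleast_2d(uv); d=np.c_[(uv[:,0]-K[0,2])/K[0,0],-(uv[:,1]-K[1,2])/K[1,1],-np.ones(len(uv))]
    return C[:3,3],d@C[:3,:3].T
def plane(uv,K,C,z):
    o,d=ray(uv,K,C); t=(z-o[2])/d[:,2]; return o+d*t[:,None]
def tri(obs):
    A=np.zeros((3,3));b=np.zeros(3)
    for uv,K,C in obs:
        o,d=ray(uv,K,C);d=d[0]/np.linalg.norm(d[0]);M=np.eye(3)-np.outer(d,d);A+=M;b+=M@o
    return np.linalg.solve(A,b)
def toolR(d_tilt,xdir,ydir):
    """tool x = down tilted by d_tilt rad toward horizontal unit xdir; jaws along ydir (made perpendicular)"""
    xdir=np.array([*xdir[:2],0.]);xdir/=np.linalg.norm(xdir)
    x=np.cos(d_tilt)*np.array([0,0,-1.])+np.sin(d_tilt)*xdir
    y=np.array([*ydir[:2],0.]);y-=x*(x@y);y/=np.linalg.norm(y)
    return np.c_[x,y,np.cross(x,y)]
def plan(P,R=None,flip=False):
    """print tool-frame shift (units .3 m) and turn (units 5deg) from measured pose to target"""
    p,Rc=pose()
    if R is None:R=Rc
    d=Rc.T@(np.array(P)-p); w=Rn.from_matrix(Rc.T@R).as_rotvec()
    print("shift first(tool now)/0.3:",d/.3," then turn/5deg:",np.degrees(w)/5,"mm",np.round(d*1000,1),"| rows>=",np.linalg.norm(d)/.05,np.degrees(np.linalg.norm(w))/8.59)
def crop(im,r0,r1,c0,c1,f):
    return cv2.resize(im[r0:r1,c0:c1],None,fx=f,fy=f,interpolation=cv2.INTER_CUBIC)
E
python3 - <<'E'
from h import *
print(pose())
im,K,C=snap("top","top1.png"); cv2.imwrite("pics/t1c.png",crop(im,140,260,120,380,3))
im,K2,C2=snap("scene","scene1.png"); cv2.imwrite("pics/s1c.png",crop(im,80,290,100,380,2.8))
for n,uv in dict(p1=(279,226),p2=(312,194),p3=(341,227),petri=(343,191),dry=(190,195)).items(): print(n,plane(uv,K,C,0.008))
E
```

```text
(array([ 0.2771, -0.5875,  0.2217]), array([[-0.0007,  0.4267, -0.9044],
       [ 0.0013, -0.9044, -0.4267],
       [-1.    , -0.0015,  0.0001]]))
p1 [[ 0.4162 -0.0826  0.008 ]]
p2 [[ 0.5431 -0.2091  0.008 ]]
p3 [[ 0.4168 -0.3236  0.008 ]]
petri [[ 0.557  -0.3298  0.008 ]]
dry [[0.5304 0.2669 0.008 ]]
```

View pics/t1c.png

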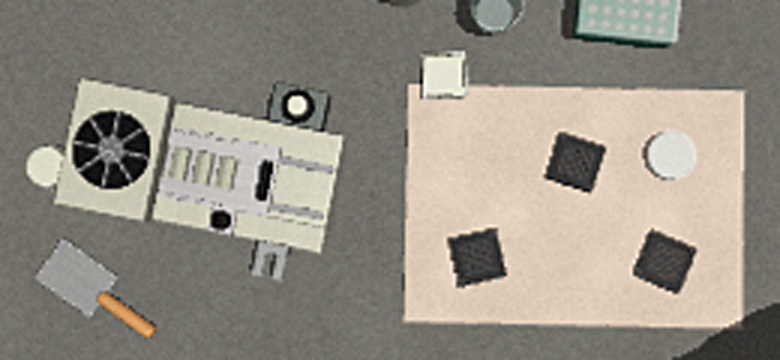

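View pics/s1c.png

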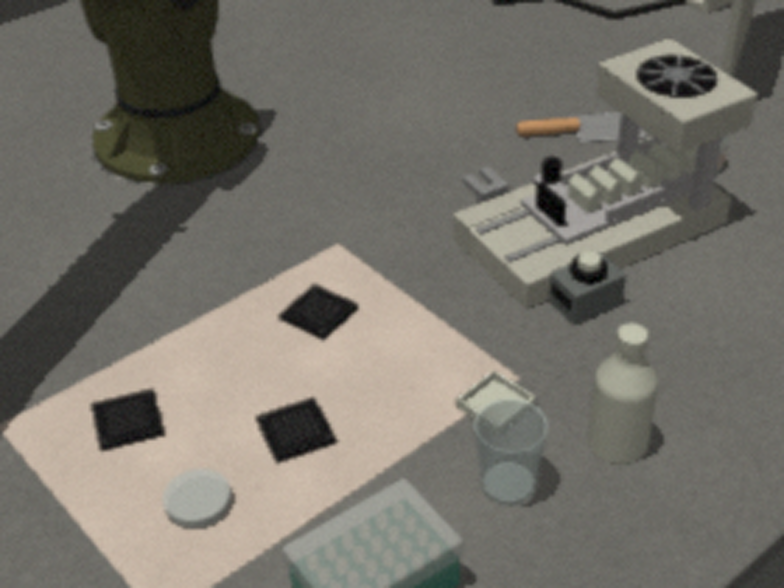

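Coarse view: the dryer is yawed roughly 10°, with the handle, pin knob (220,220 in the crop), bracket (270,262) and button (297,105) clearly seen. I'll move over to look with the wrist camera.

```bash
python3 -m jog '[{"rot":[0,0,0],"travel":[-0.03,-0.08,-0.13],"jaw":-1},{"rot":[0,0,0],"travel":[-0.03,-0.08,-0.13],"jaw":-1},{"rot":[0,0,0],"travel":[-0.03,-0.08,-0.13],"jaw":-1},{"rot":[0,0,0],"travel":[-0.03,-0.08,-0.13],"jaw":-1},{"rot":[0,0,0],"travel":[-0.03,-0.08,-0.13],"jaw":-1},{"rot":[0,0,0],"travel":[-0.03,-0.08,-0.13],"jaw":-1},{"rot":[0,0,0],"travel":[-0.03,-0.08,-0.13],"jaw":-1},{"rot":[0,0,0],"travel":[-0.03,-0.08,-0.13],"jaw":-1}]'
python3 - <<'E'
from h import *
ex=np.array([np.sin(0.17),np.cos(0.17),0])
print(pose())
plan([0.43,0.17,0.30],toolR(0,[1,0],-ex))
im,K,C=snap("wrist","w1.png")
E
```

```text
time: 1.05
position: [0.4782, -0.2794, 0.2951]
tool_rot: [1.977, 0.442, -1.977]
ft_force: [-0.1, -0.6, 0.3]
grip_width: 1.001
(array([ 0.4782, -0.2794,  0.2951]), array([[ 0.0002,  0.4265, -0.9045],
       [-0.0006, -0.9045, -0.4265],
       [-1.    ,  0.0006,  0.    ]]))
shift first(tool now)/0.3: [-0.0173 -1.4235 -0.4936]  then turn/5deg: [ 6.9976 -0.0019 -0.0067] mm [  -5.2 -427.1 -148.1] | rows>= 9.040656458992347 4.07309256679367
```

View pics/w1.png

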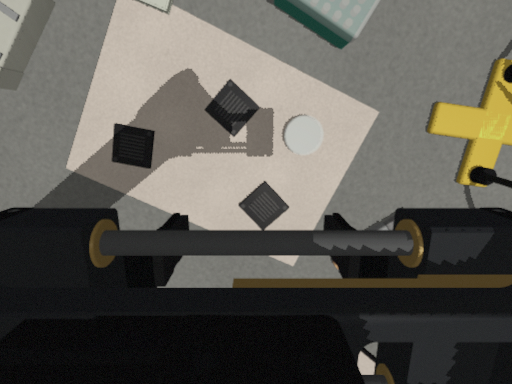

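The wrist view shows the three plates at (133,146), (232,107) and (264,206), with the petri dish at (303,135). On to the dryer.

```bash
python3 -m jog '[{"rot":[0,0,0],"travel":[0,-0.157,-0.054],"jaw":-1},{"rot":[0,0,0],"travel":[0,-0.157,-0.054],"jaw":-1},{"rot":[0,0,0],"travel":[0,-0.157,-0.054],"jaw":-1},{"rot":[0,0,0],"travel":[0,-0.157,-0.054],"jaw":-1},{"rot":[0,0,0],"travel":[0,-0.157,-0.054],"jaw":-1},{"rot":[0,0,0],"travel":[0,-0.157,-0.054],"jaw":-1},{"rot":[0,0,0],"travel":[0,-0.157,-0.054],"jaw":-1},{"rot":[0,0,0],"travel":[0,-0.157,-0.054],"jaw":-1}]'
python3 -m jog '[{"rot":[1,0,0],"travel":[0,0,0],"jaw":-1},{"rot":[1,0,0],"travel":[0,0,0],"jaw":-1},{"rot":[1,0,0],"travel":[0,0,0],"jaw":-1},{"rot":[1,0,0],"travel":[0,0,0],"jaw":-1},{"rot":[1,0,0],"travel":[0,0,0],"jaw":-1},{"rot":[1,0,0],"travel":[0,0,0],"jaw":-1},{"rot":[1,0,0],"travel":[0,0,0],"jaw":-1},{"rot":[0,0,0],"travel":[0,0,0],"jaw":-1}]'
python3 - <<'E'
from h import *
print(pose(), ctrl.get_state()["joint_positions"])
im,K,C=snap("wrist","w2.png")
cv2.imwrite("pics/w2c.png",crop(im,0,220,100,480,2))
E
```

```text
time: 1.9
position: [0.4334, 0.1167, 0.2947]
tool_rot: [1.978, 0.442, -1.976]
ft_force: [1.8, 0.4, 0.1]
grip_width: 1.002
time: 2.7
position: [0.434, 0.1148, 0.2945]
tool_rot: [-2.133, 0.183, 2.132]
ft_force: [0.2, -0.6, -0.5]
grip_width: 1.001
(array([0.434 , 0.1148, 0.2945]), array([[ 0.0001, -0.1696, -0.9855],
       [-0.0004, -0.9855,  0.1696],
       [-1.    ,  0.0004, -0.0002]])) [ 0.5354 -0.1512 -0.7543  1.7792 -0.1034  1.4734 -1.9444]
```

View pics/w2.png

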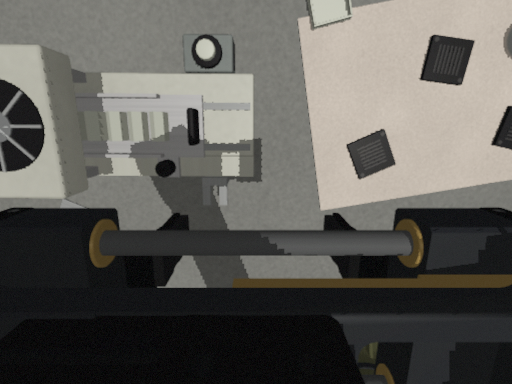

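```bash
python3 - <<'E'
from h import *
im,K,C=load("w2.png")
cv2.imwrite("pics/w2c.png",crop(im,20,220,60,270,3.6))
E
```

```text
(no output)
```

View pics/w2c.png

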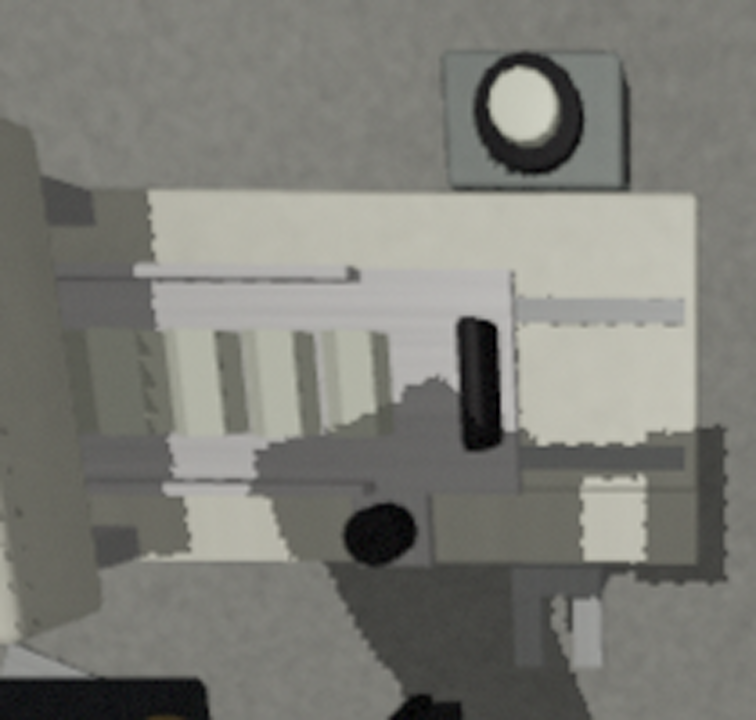

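```bash
python3 - <<'E'
from h import *
im,K,C=load("w2.png")
f=lambda u,v:(60+u/3.6-.36,20+v/3.6-.36)
A=plane(f(695,194),K,C,.04)[0];B=plane(f(695,562),K,C,.04)[0];L=plane(f(150,190),K,C,.04)[0]
print(A,B,np.linalg.norm(A-B), "yaw",np.arctan2(*(L-A)[:2]),np.arctan2((A-B)[1],(A-B)[0]))
ex=(L-A);ex/=np.linalg.norm(ex);ey=-(A-B)/np.linalg.norm(A-B)
print(ex,ey)
ex=ex+np.array([-ey[1],ey[0],0])*1;ex/=np.linalg.norm(ex);ey=np.array([-ex[1],ex[0],0]); print(ex,ey)
O=(A+B)/2+.15*ex;O[2]=0;print("O",O)
for n,uv,z in [("knob",(380,533),.076),("handle",(480,383),.085),("btn",(525,105),.06),("boxTL",(447,52),.045),("boxTR",(622,52),.045),("slotend?",(563,598),.052),("brL",(513,667),.052),("brR",(602,667),.052),("brTL",(513,570),.052),("rackfront",(515,383),.05),("tooth3",(360,383),.08)]:
    P=plane(f(*uv),K,C,z)[0]; print(n,P,"dryer",(P-O)@ex*1000,(P-O)@ey*1000)
E
```

```text
[0.5705 0.096  0.04  ] [0.4225 0.1218 0.04  ] 0.15017465191369578 yaw 0.17632562043150446 -0.17253000318023884
[0.1754 0.9845 0.    ] [-0.9852  0.1717 -0.    ]
[ 0.9848 -0.1735  0.    ] [0.1735 0.9848 0.    ]
O [0.6442 0.0829 0.    ]
knob [0.4619 0.2419 0.076 ] dryer -207.1791801424867 124.95649229630456
handle [0.5115 0.1876 0.085 ] dryer -148.89487419820026 80.08030188884015
btn [0.6083 0.1539 0.06  ] dryer -47.726538022375664 63.66952285585682
boxTL [0.6356 0.1813 0.045 ] dryer -25.5783232534165 95.45497708314461
boxTR [0.6243 0.1151 0.045 ] dryer -25.239702013908445 28.23198159770057
slotend? [0.4188 0.18   0.052 ] dryer -238.84017032107295 56.535133081397966
brL [0.3921 0.2079 0.052 ] dryer -269.94457620907184 79.41022636872852
brR [0.3855 0.1695 0.052 ] dryer -269.7704326655599 40.408495000764894
brTL [0.4344 0.1986 0.052 ] dryer -226.6661523829447 77.52240353001142
rackfront [0.5103 0.1813 0.05  ] dryer -148.99681852398942 73.70309913992845
tooth3 [0.5193 0.2336 0.08  ] dryer -149.13556859608985 126.77029797378039
```

```bash
cat >> h.py <<'E'
YAW=0.1745
ex=np.array([np.sin(YAW),np.cos(YAW),0]);ey=np.array([-ex[1],ex[0],0]);ez=np.array([0,0,1.])
O=np.array([0.4965,0.1089,0])+.15*ex
def D(x,y,z): return O+x*ex+y*ey+z*ez
def inD(P): P=np.asarray(P)-O; return np.array([P@ex,P@ey,P[2]])*1000
E
python3 - <<'E'
from h import *
im,K,C=load("w2.png")
f=lambda u,v:(60+u/3.6-.36,20+v/3.6-.36)
print(O)
for n,uv,z in [("knob",(380,533),.076),("handle",(480,383),.085),("btn",(525,105),.06),("boxTL",(447,52),.045),("boxTR",(622,52),.045),("slotend?",(563,598),.052),("brL",(513,667),.052),("brR",(602,667),.052),("brTL",(513,570),.052),("gapL",(552,650),.052),("gapR",(573,650),.052),("rackfront",(515,383),.05),("tooth3",(360,383),.08)]:
    P=plane(f(*uv),K,C,z)[0]; print(n,P,"dryer",inD(P))
E
```

```text
[0.5225 0.2566 0.    ]
knob [0.4619 0.2419 0.076 ] dryer [-25.0379  57.2017  76.    ]
handle [0.5115 0.1876 0.085 ] dryer [-69.9099  -1.0858  85.    ]
btn [0.6083 0.1539 0.06  ] dryer [ -86.3134 -102.2553   60.    ]
boxTL [0.6356 0.1813 0.045 ] dryer [ -54.5263 -124.4013   45.    ]
boxTR [0.6243 0.1151 0.045 ] dryer [-121.7493 -124.7447   45.    ]
slotend? [0.4188 0.18   0.052 ] dryer [-93.4615  88.8578  52.    ]
brL [0.3921 0.2079 0.052 ] dryer [-70.5887 119.9638  52.    ]
brR [0.3855 0.1695 0.052 ] dryer [-109.5904  119.7869   52.    ]
brTL [0.4344 0.1986 0.052 ] dryer [-72.4734  76.6853  52.    ]
gapL [0.3968 0.1895 0.052 ] dryer [-87.9401 112.1437  52.    ]
gapR [0.3953 0.1805 0.052 ] dryer [-97.1022 112.102   52.    ]
rackfront [0.5103 0.1813 0.05  ] dryer [-76.2871  -0.9843  50.    ]
tooth3 [0.5193 0.2336 0.08  ] dryer [-23.2199  -0.8417  80.    ]
```

```bash
python3 - <<'E'
from h import *
print(D(-.055,.14,.2))
plan(D(-.055,.14,.2),toolR(0,[1,0],-ex))
E
```

```text
[0.3751 0.2268 0.2   ]
shift first(tool now)/0.3: [ 0.315  -0.3352  0.256 ]  then turn/5deg: [ 0.0707 -0.002  -0.0032] mm [  94.5 -100.6   76.8] | rows>= 3.1583857674005613 0.041219810245017974
```

```bash
python3 -m jog '[{"rot":[0,0,0],"travel":[0.08,-0.084,0.064],"jaw":-1},{"rot":[0,0,0],"travel":[0.08,-0.084,0.064],"jaw":-1},{"rot":[0,0,0],"travel":[0.08,-0.084,0.064],"jaw":-1},{"rot":[0,0,0],"travel":[0.08,-0.084,0.064],"jaw":-1},{"rot":[0,0,0],"travel":[0,0,0],"jaw":-1},{"rot":[0,0,0],"travel":[0,0,0],"jaw":-1}]'
python3 - <<'E'
from h import *
print(pose(), ctrl.get_state()["joint_positions"])
im,K,C=snap("wrist","w3.png")
E
```

```text
time: 3.35
position: [0.375, 0.2274, 0.1983]
tool_rot: [-2.135, 0.179, 2.135]
ft_force: [0.9, -1.0, -0.2]
grip_width: 1.001
(array([0.375 , 0.2274, 0.1983]), array([[-0.0003, -0.166 , -0.9861],
       [-0.0009, -0.9861,  0.166 ],
       [-1.    ,  0.0009,  0.0002]])) [ 0.4371 -0.1472 -0.9471  1.9489 -0.1239  1.2819 -2.2068]
```

View pics/w3.png

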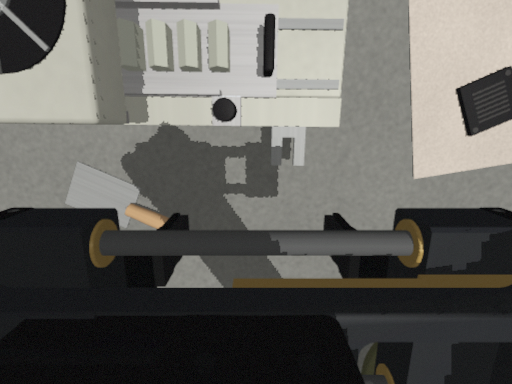

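```bash
python3 - <<'E'
from h import *
im,K,C=load("w3.png")
cv2.imwrite("pics/w3c.png",crop(im,0,200,110,350,3.2))
im2,K2,C2=load("w2.png")
def blob(im,r0,r1,c0,c1,thr=45):
    g=im[r0:r1,c0:c1].max(2); m=(g<thr).astype(np.uint8)
    n,l,st,ce=cv2.connectedComponentsWithStats(m)
    for i in range(1,n):
        if st[i,4]>20: print(st[i],ce[i]+[c0,r0])
print("w3 knob");blob(im,90,130,205,245)
print("w3 handle");blob(im,0,90,255,285)
print("w2 knob");blob(im2,155,182,150,180)
print("w2 handle");blob(im2,95,155,180,205)
E
```

```text
w3 knob
[  8   8  23  23 229] [221.7642 110.3057]
w3 handle
[  9  14  11  62 557] [268.5673  43.5673]
w2 knob
[  6   5  20  17 258] [165.1047 167.8411]
w2 handle
[  8  14  11  36 339] [192.8732 126.9145]
```

View pics/w3c.png

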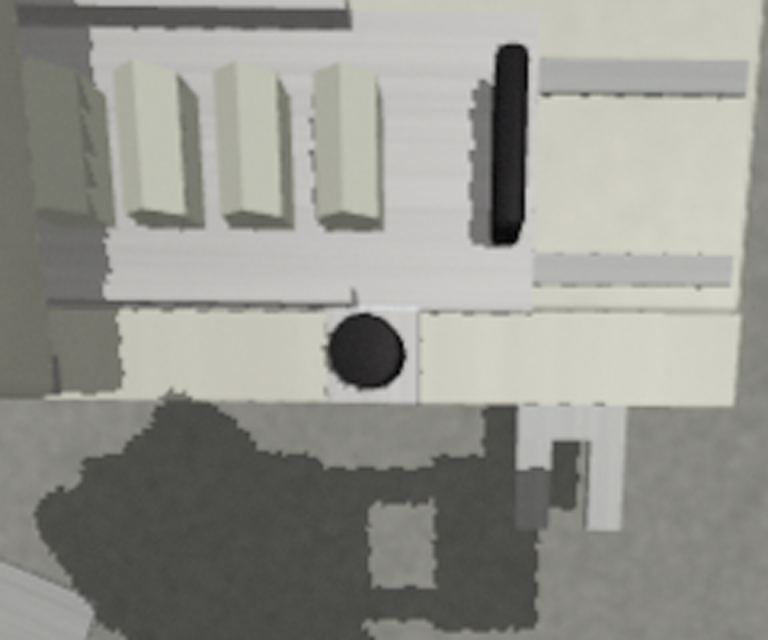

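```bash
python3 - <<'E'
from h import *
im,K,C=load("w3.png")
f=lambda u,v:(110+u/3.2-.34,0+v/3.2-.34)
for n,uv,z in [("cornerNR",(735,405),.04),("knob",(366,350),.076),("lug",(373,355),.05),("lugL",(328,402),.05),("lugR",(418,402),.05),("handle T",(512,46),.085),("brL",(517,528),.052),("brR",(623,528),.052),("gapL",(550,500),.052),("gapR",(586,500),.052),("closed",(568,441),.052),("tooth -60/-90 apex",(335,65),.0815),("apexbase",(345,214),.0815),("nexttooth",(236,65),.0815),("rackR",(535,305),.05)]:
    P=plane(f(*uv),K,C,z)[0]; print(n,P,"dryer",inD(P))
E
```

```text
cornerNR [0.4221 0.121  0.04  ] dryer [-151.0203   75.39     40.    ]
knob [0.4604 0.2459 0.076 ] dryer [-21.3261  59.3357  76.    ]
lug [0.4603 0.2465 0.05  ] dryer [-20.784   59.5718  50.    ]
lugL [0.4473 0.2651 0.05  ] dryer [-4.6703 75.5563 50.    ]
lugR [0.4421 0.2339 0.05  ] dryer [-36.3214  75.288   50.    ]
handle T [0.5341 0.188  0.085 ] dryer [-65.5256 -23.3034  85.    ]
brL [0.3926 0.2064 0.052 ] dryer [-72.0232 119.2747  52.    ]
brR [0.3862 0.1685 0.052 ] dryer [-110.4095  118.9576   52.    ]
gapL [0.4006 0.1932 0.052 ] dryer [-83.6522 109.064   52.    ]
gapR [0.3985 0.1804 0.052 ] dryer [-96.5862 108.9565  52.    ]
closed [0.4202 0.1839 0.052 ] dryer [-89.3554  88.2161  52.    ]
tooth -60/-90 apex [0.5389 0.2389 0.0815] dryer [-14.5786 -19.2285  81.5   ]
apexbase [0.4994 0.244  0.0815] dryer [-16.43    20.5569  81.5   ]
nexttooth [0.5437 0.2672 0.0815] dryer [ 14.0483 -18.9713  81.5   ]
rackR [0.4672 0.1886 0.05  ] dryer [-76.5977  42.6665  50.    ]
```

Dryer frame agrees to about 1 mm: knob at (-21,59), lug, corner, and notch at (-90.5,104). With the jaws along dryer x, the 190 mm gripper body would hit the fan head. I'll turn so the jaws lie nearly along dryer y with the camera away from the head, going the long way round to keep joint 7 in range.

```bash

python3 -m jog '[{"rot":[-1,0,0],"travel":[0,0,0],"jaw":-1},{"rot":[-1,0,0],"travel":[0,0,0],"jaw":-1},{"rot":[-1,0,0],"travel":[0,0,0],"jaw":-1},{"rot":[-1,0,0],"travel":[0,0,0],"jaw":-1},{"rot":[-1,0,0],"travel":[0,0,0],"jaw":-1},{"rot":[-1,0,0],"travel":[0,0,0],"jaw":-1},{"rot":[-1,0,0],"travel":[0,0,0],"jaw":-1},{"rot":[-1,0,0],"travel":[0,0,0],"jaw":-1}]'
python3 -m jog '[{"rot":[-1,0,0],"travel":[0,0,0],"jaw":-1},{"rot":[-1,0,0],"travel":[0,0,0],"jaw":-1},{"rot":[-1,0,0],"travel":[0,0,0],"jaw":-1},{"rot":[-1,0,0],"travel":[0,0,0],"jaw":-1},{"rot":[-1,0,0],"travel":[0,0,0],"jaw":-1},{"rot":[-1,0,0],"travel":[0,0,0],"jaw":-1},{"rot":[-1,0,0],"travel":[0,0,0],"jaw":-1},{"rot":[-1,0,0],"travel":[0,0,0],"jaw":-1}]'
python3 -c "
from h import *
print(ctrl.get_state()['joint_positions'])"
```

```text
time: 4.2
position: [0.3768, 0.2262, 0.1994]
tool_rot: [1.925, 0.522, -1.922]
ft_force: [0.1, 0.4, 0.1]
grip_width: 1.001
time: 5.0
position: [0.3768, 0.2262, 0.1994]
tool_rot: [1.458, 1.026, -1.456]
ft_force: [-0.0, -0.3, -0.2]
grip_width: 1.0
[ 0.2872 -0.1287 -0.8138  1.9499 -0.0971  1.2802 -0.8376]
```

```bash
R='[{"rot":[-1,0,0],"travel":[0,0,0],"jaw":-1}]'
python3 -m jog '[{"rot":[-1,0,0],"travel":[0,0,0],"jaw":-1},{"rot":[-1,0,0],"travel":[0,0,0],"jaw":-1},{"rot":[-1,0,0],"travel":[0,0,0],"jaw":-1},{"rot":[-1,0,0],"travel":[0,0,0],"jaw":-1},{"rot":[-1,0,0],"travel":[0,0,0],"jaw":-1},{"rot":[-1,0,0],"travel":[0,0,0],"jaw":-1},{"rot":[-1,0,0],"travel":[0,0,0],"jaw":-1},{"rot":[-1,0,0],"travel":[0,0,0],"jaw":-1}]'
python3 -m jog '[{"rot":[-1,0,0],"travel":[0,0,0],"jaw":-1},{"rot":[-1,0,0],"travel":[0,0,0],"jaw":-1},{"rot":[-1,0,0],"travel":[0,0,0],"jaw":-1},{"rot":[-1,0,0],"travel":[0,0,0],"jaw":-1},{"rot":[-1,0,0],"travel":[0,0,0],"jaw":-1},{"rot":[-1,0,0],"travel":[0,0,0],"jaw":-1},{"rot":[-1,0,0],"travel":[0,0,0],"jaw":-1},{"rot":[-1,0,0],"travel":[0,0,0],"jaw":-1}]'
python3 -m jog '[{"rot":[-1,0,0],"travel":[0,0,0],"jaw":-1},{"rot":[-1,0,0],"travel":[0,0,0],"jaw":-1},{"rot":[-1,0,0],"travel":[0,0,0],"jaw":-1},{"rot":[-1,0,0],"travel":[0,0,0],"jaw":-1},{"rot":[-1,0,0],"travel":[0,0,0],"jaw":-1},{"rot":[-1,0,0],"travel":[0,0,0],"jaw":-1},{"rot":[-1,0,0],"travel":[0,0,0],"jaw":-1},{"rot":[-1,0,0],"travel":[0,0,0],"jaw":-1}]'
python3 -m jog '[{"rot":[-1,0,0],"travel":[0,0,0],"jaw":-1},{"rot":[-1,0,0],"travel":[0,0,0],"jaw":-1},{"rot":[-1,0,0],"travel":[0,0,0],"jaw":-1},{"rot":[-1,0,0],"travel":[0,0,0],"jaw":-1},{"rot":[-1,0,0],"travel":[0,0,0],"jaw":-1},{"rot":[-1,0,0],"travel":[0,0,0],"jaw":-1},{"rot":[-1,0,0],"travel":[0,0,0],"jaw":-1},{"rot":[-1,0,0],"travel":[0,0,0],"jaw":-1}]'
python3 -m jog '[{"rot":[-1,0,0],"travel":[0,0,0],"jaw":-1},{"rot":[-1,0,0],"travel":[0,0,0],"jaw":-1},{"rot":[0,0,0],"travel":[0,0,0],"jaw":-1}]'
python3 - <<'E'
from h import *
print(ctrl.get_state()['joint_positions'],pose())
kn=D(-.0210,.0597,0)
print("knob",kn)
kt=kn-.005*ex
plan([kt[0],kt[1],.15])
E
```

```text
time: 5.8
position: [0.3769, 0.2262, 0.1994]
tool_rot: [0.945, 1.356, -0.943]
ft_force: [0.4, -0.7, -0.4]
grip_width: 0.999
time: 6.6
position: [0.3768, 0.2262, 0.1994]
tool_rot: [0.406, 1.531, -0.405]
ft_force: [-0.1, -1.5, 0.7]
grip_width: 0.998
time: 7.4
position: [0.3769, 0.2262, 0.1994]
tool_rot: [-0.141, 1.565, 0.142]
ft_force: [-0.1, -0.3, 0.8]
grip_width: 0.999
time: 8.2
position: [0.3769, 0.2262, 0.1994]
tool_rot: [-0.686, 1.458, 0.686]
ft_force: [0.4, 0.6, 0.4]
grip_width: 0.997
time: 8.5
position: [0.3767, 0.2263, 0.1993]
tool_rot: [-0.818, 1.41, 0.817]
ft_force: [-1.0, 0.2, 0.1]
grip_width: 1.006
[ 0.0512 -0.1135 -0.603   1.9556 -0.0669  1.279   2.0911] (array([0.3767, 0.2263, 0.1993]), array([[ 0.0012, -0.8674,  0.4977],
       [ 0.0005,  0.4977,  0.8674],
       [-1.    , -0.0008,  0.001 ]]))
knob [0.4601 0.2463 0.    ]
shift first(tool now)/0.3: [ 0.1646 -0.2135  0.1804]  then turn/5deg: [0. 0. 0.] mm [ 49.4 -64.   54.1] | rows>= 1.9459506914761449 0.0
```

```bash

python3 -m jog '[{"rot":[0,0,0],"travel":[0.05,-0.071,0.06],"jaw":-0.2},{"rot":[0,0,0],"travel":[0.055,-0.071,0.06],"jaw":-0.2},{"rot":[0,0,0],"travel":[0.05,-0.071,0.06],"jaw":-0.2},{"rot":[0,0,0],"travel":[0,0,0],"jaw":-0.2},{"rot":[0,0,0],"travel":[0,0,0],"jaw":-0.2}]'
python3 - <<'E'
from h import *
s=ctrl.get_state();print(s['joint_positions'],s['grip_width'],inD(pose()[0]))
kn=D(-.0210,.0597,0)
kt=kn-.005*ex
plan([kt[0],kt[1],.062])
im,K,C=snap("wrist","w4.png");im,K,C=snap("scene","s4.png"); cv2.imwrite("pics/s4c.png",crop(im,60,210,200,390,4))
E
```

```text
time: 9.0
position: [0.4579, 0.2418, 0.1517]
tool_rot: [-0.816, 1.414, 0.818]
ft_force: [-0.1, -0.1, 0.1]
grip_width: 0.647
[ 0.0405  0.1307 -0.615   1.8489  0.0798  1.1884  2.0193] 0.6468559556248387 [-25.8124  61.1164 151.652 ]
shift first(tool now)/0.3: [ 0.2988 -0.0052  0.0013]  then turn/5deg: [0. 0. 0.] mm [89.6 -1.6  0.4] | rows>= 1.7932669303076643 0.0
```

View pics/s4c.png

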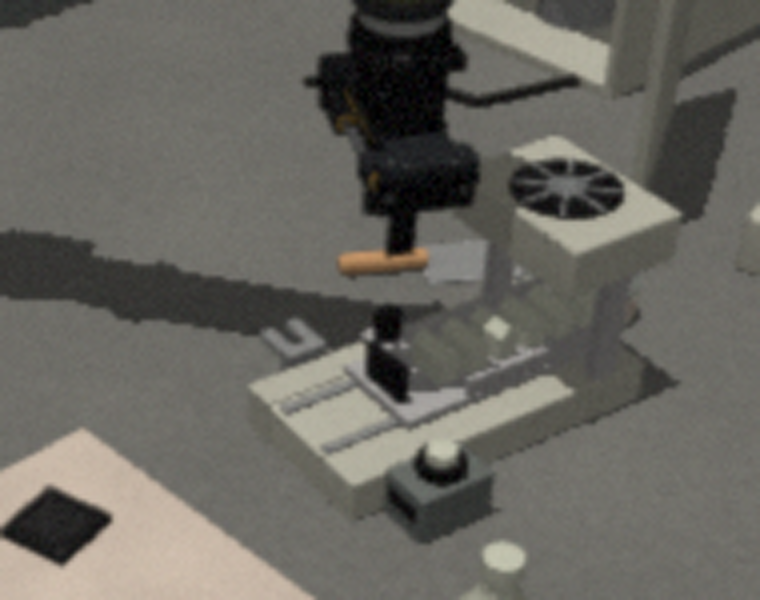

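View pics/w4.png

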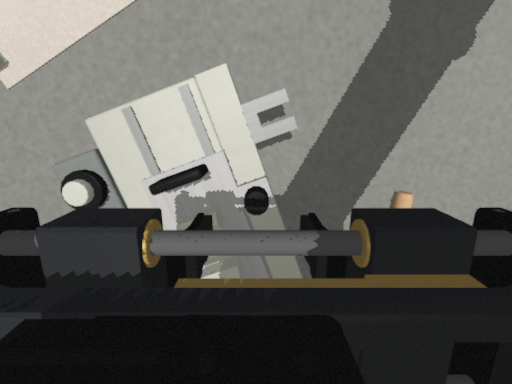

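The scene view shows the gripper clear of the fan head. The wrist view shows the knob at (257,200), centred between the jaws. I'll descend and grip.

```bash

python3 - <<'E'
from h import *
im,K,C=load("w4.png"); print(inD(plane((257,200),K,C,.076)[0]))
E
python3 -m jog '[{"rot":[0,0,0],"travel":[0.1,-0.005,0],"jaw":-0.2},{"rot":[0,0,0],"travel":[0.1,0,0],"jaw":-0.2},{"rot":[0,0,0],"travel":[0.07,0,0],"jaw":-0.2},{"rot":[0,0,0],"travel":[0.03,0,0],"jaw":-0.2},{"rot":[0,0,0],"travel":[0,0,0],"jaw":-0.2},{"rot":[0,0,0],"travel":[0,0,0],"jaw":-0.2}]' 20
```

```text
[-23.4811  61.4604  76.    ]
time: 9.7
position: [0.4596, 0.2422, 0.0635]
tool_rot: [-0.819, 1.409, 0.818]
ft_force: [-0.1, 1.1, 0.5]
grip_width: 0.601
```

```bash

python3 -m jog '[{"rot":[0,0,0],"travel":[0,0,0],"jaw":1},{"rot":[0,0,0],"travel":[0,0,0],"jaw":1},{"rot":[0,0,0],"travel":[0,0,0],"jaw":1},{"rot":[0,0,0],"travel":[0,0,0],"jaw":1},{"rot":[0,0,0],"travel":[0,0,0],"jaw":1},{"rot":[0,0,0],"travel":[0,0,0],"jaw":1},{"rot":[0,0,0],"travel":[0,0,0],"jaw":1}]' 20
```

```text
time: 10.4
position: [0.459, 0.2418, 0.0622]
tool_rot: [-0.819, 1.411, 0.819]
ft_force: [-0.8, 0.4, 2.8]
grip_width: 0.269
```

```bash

python3 -m jog '[{"rot":[0,0,0],"travel":[-0.03,0,0],"jaw":1},{"rot":[0,0,0],"travel":[-0.04,0,0],"jaw":1},{"rot":[0,0,0],"travel":[-0.05,0,0],"jaw":1},{"rot":[0,0,0],"travel":[-0.05,0,0],"jaw":1},{"rot":[0,0,0],"travel":[-0.05,0,0],"jaw":1},{"rot":[0,0,0],"travel":[0,0,0],"jaw":1},{"rot":[0,0,0],"travel":[0,0,0],"jaw":1}]' 20
python3 - <<'E'
from h import *
s=ctrl.get_state();print(s['joint_positions'],s['grip_width'],inD(pose()[0]),pose())
im,K,C=snap("wrist","w5.png"); cv2.imwrite("pics/w5c.png",crop(im,50,290,130,390,3))
im,K,C=snap("scene","s5.png"); cv2.imwrite("pics/s5c.png",crop(im,60,210,200,390,4))
E
```

```text
time: 11.1
position: [0.4592, 0.2418, 0.1285]
tool_rot: [-0.819, 1.41, 0.818]
ft_force: [-0.4, -0.4, -1.6]
grip_width: 0.272
[ 0.0365  0.1553 -0.616   1.8747  0.0991  1.1407  2.0072] 0.2719908381267952 [-25.6384  59.7952 128.5271] (array([0.4592, 0.2418, 0.1285]), array([[ 0.0011, -0.8682,  0.4962],
       [ 0.    ,  0.4962,  0.8682],
       [-1.    , -0.0009,  0.0006]]))
```

View pics/s5c.png

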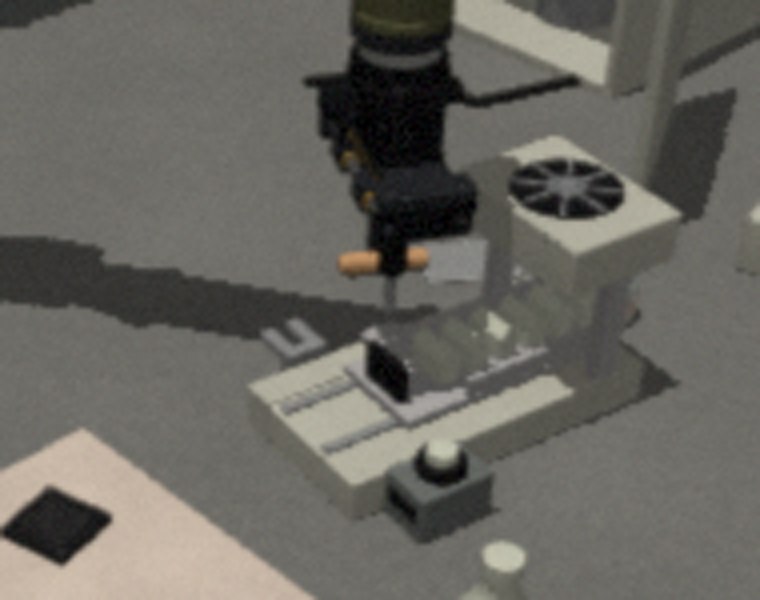

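View pics/w5c.png

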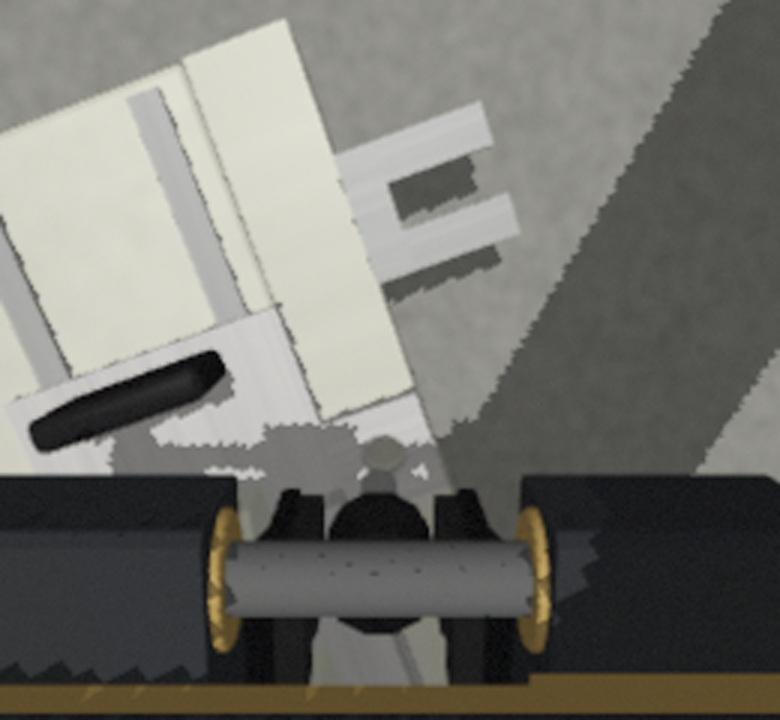

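The pin is out and upright. Next I'll check the notch from this view.

```bash

python3 - <<'E'
from h import *
im,K,C=load("w5.png")
f=lambda u,v:(130+u/3-.33,50+v/3-.33)
for n,uv,z in [("armR inner closed",(389,183),.052),("armR inner mouth",(492,143),.052),("armR outer mouth",(482,101),.052),("armL inner closed",(402,226),.052),("armL inner mouth",(510,193),.052),("armL outer mouth",(520,235),.052),("corner",(287,18),.04)]:
    print(n,inD(plane(f(*uv),K,C,z)[0]))
p,R=pose()
pin=p+.0044*R[:,2]; print("pin est",inD(pin))
n=D(-.0908,.103,0); d=n-pin; d[2]=0; plan(p+d)
E
```

```text
armR inner closed [-96.9729  88.356   52.    ]
armR inner mouth [-97.3663 119.2438  52.    ]
armR outer mouth [-108.8504  120.0058   52.    ]
armL inner closed [-84.5143  87.9109  52.    ]
armL inner mouth [-82.7462 119.9501  52.    ]
armL outer mouth [-70.6352 119.167   52.    ]
corner [-149.8708   76.3823   40.    ]
pin est [-21.9845  58.9584 127.4056]
shift first(tool now)/0.3: [ 0.0003  0.0607 -0.2655]  then turn/5deg: [0. 0. 0.] mm [  0.1  18.2 -79.6] | rows>= 1.6340425694632636 0.0
```

```bash

python3 -m jog '[{"rot":[0,0,0],"travel":[0,0.015,-0.066],"jaw":1},{"rot":[0,0,0],"travel":[0,0.015,-0.067],"jaw":1},{"rot":[0,0,0],"travel":[0,0.015,-0.067],"jaw":1},{"rot":[0,0,0],"travel":[0,0.016,-0.066],"jaw":1},{"rot":[0,0,0],"travel":[0,0,0],"jaw":1},{"rot":[0,0,0],"travel":[0,0,0],"jaw":1}]' 20
python3 - <<'E'
from h import *
s=ctrl.get_state();print(s['joint_positions'],s['grip_width'],inD(pose()[0]),pose())
im,K,C=snap("wrist","w6.png"); cv2.imwrite("pics/w6c.png",crop(im,120,290,170,350,4))
im,K,C=snap("scene","s6.png"); cv2.imwrite("pics/s6c.png",crop(im,90,190,220,340,6))
E
```

```text
time: 11.8
position: [0.4036, 0.1815, 0.1278]
tool_rot: [-0.819, 1.411, 0.818]
ft_force: [0.4, 0.7, -0.3]
grip_width: 0.266
[ 0.1199 -0.0321 -0.5872  2.0424 -0.0195  1.1258  2.1633] 0.26624178293095674 [-94.6027 104.1392 127.7712] (array([0.4036, 0.1815, 0.1278]), array([[ 0.0002, -0.868 ,  0.4965],
       [-0.0001,  0.4965,  0.868 ],
       [-1.    , -0.0002,  0.    ]]))
```

View pics/s6c.png

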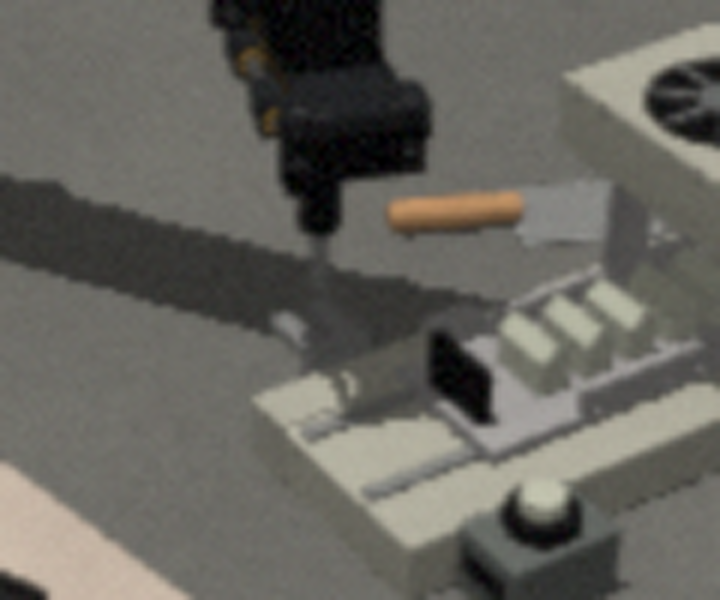

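View pics/w6c.png

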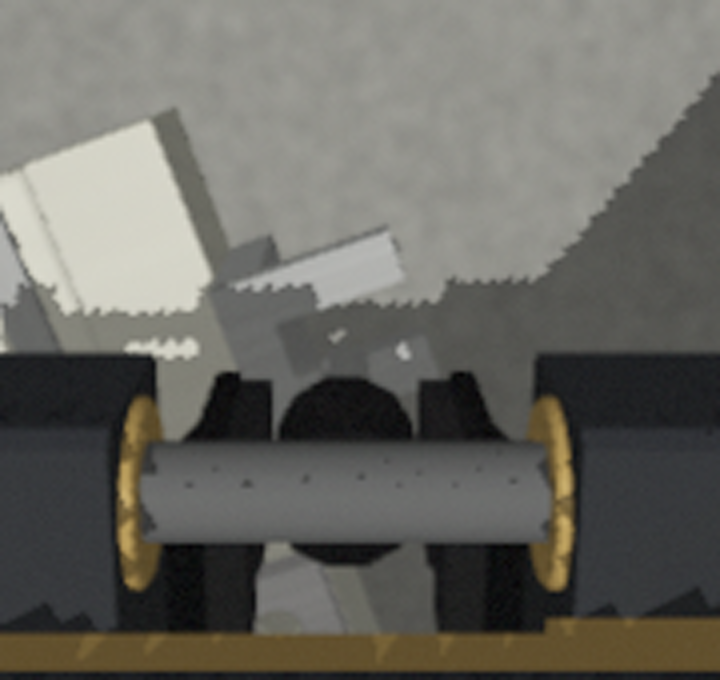

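```bash

python3 -m jog '[{"rot":[0,0,0],"travel":[0.03,0,0],"jaw":1},{"rot":[0,0,0],"travel":[0.03,0,0],"jaw":1},{"rot":[0,0,0],"travel":[0.02,0,0],"jaw":1},{"rot":[0,0,0],"travel":[0.02,0,0],"jaw":1},{"rot":[0,0,0],"travel":[0,0,0],"jaw":1}]' 20
python3 - <<'E'
from h import *
s=ctrl.get_state();print(s['ft_force'],s['torque'],inD(pose()[0]))
im,K,C=snap("scene","s7.png"); cv2.imwrite("pics/s7c.png",crop(im,90,190,220,340,6))
E
```

```text
time: 12.4
position: [0.4027, 0.1813, 0.0968]
tool_rot: [-0.819, 1.413, 0.82]
ft_force: [0.8, -0.1, -0.7]
grip_width: 0.273
[ 0.8013 -0.1195 -0.6696] [ 0.1165 -0.0666 -0.0275] [-94.9826 104.9945  96.7954]
```

View pics/s7c.png

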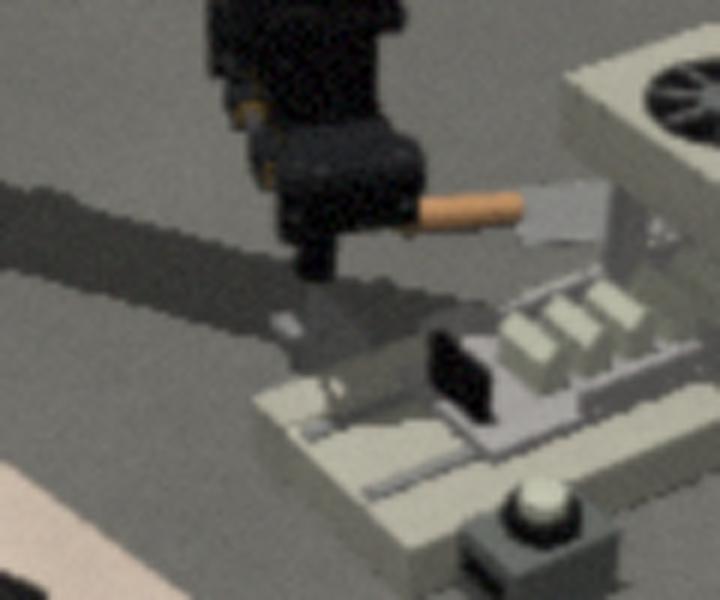

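The shaft tip should now be below the bracket's top, and no force shows. I'll lower the rest of the way.

```bash

python3 -m jog '[{"rot":[0,0,0],"travel":[0.03,0,0],"jaw":1},{"rot":[0,0,0],"travel":[0.03,0,0],"jaw":1},{"rot":[0,0,0],"travel":[0.03,0,0],"jaw":1},{"rot":[0,0,0],"travel":[0,0,0],"jaw":1},{"rot":[0,0,0],"travel":[0,0,0],"jaw":1}]' 20
```

```text
time: 12.95
position: [0.4032, 0.1815, 0.0706]
tool_rot: [-0.819, 1.412, 0.819]
ft_force: [0.7, 0.5, -0.4]
grip_width: 0.268
```

```bash

python3 -m jog '[{"rot":[0,0,0],"travel":[0.01,0,0],"jaw":1},{"rot":[0,0,0],"travel":[0.007,0,0],"jaw":1},{"rot":[0,0,0],"travel":[0,0,0],"jaw":1},{"rot":[0,0,0],"travel":[0,0,0],"jaw":1}]' 20
```

```text
time: 13.35
position: [0.4035, 0.1815, 0.066]
tool_rot: [-0.819, 1.411, 0.819]
ft_force: [0.5, 0.7, -0.4]
grip_width: 0.271
```

```bash

python3 -m jog '[{"rot":[0,0,0],"travel":[0.004,0,0],"jaw":1},{"rot":[0,0,0],"travel":[0,0,0],"jaw":1},{"rot":[0,0,0],"travel":[0,0,0],"jaw":1}]' 20
python3 -m jog '[{"rot":[0,0,0],"travel":[0.004,0,0],"jaw":1},{"rot":[0,0,0],"travel":[0,0,0],"jaw":1},{"rot":[0,0,0],"travel":[0,0,0],"jaw":1}]' 20
```

```text
time: 13.65
position: [0.4035, 0.1815, 0.0647]
tool_rot: [-0.819, 1.411, 0.819]
ft_force: [-0.5, 0.0, -0.7]
grip_width: 0.269
time: 13.95
position: [0.4037, 0.1816, 0.0642]
tool_rot: [-0.819, 1.411, 0.819]
ft_force: [-1.4, -0.5, 5.0]
grip_width: 0.264
```

Contact made (5 N up). Releasing.

```bash

python3 -m jog '[{"rot":[0,0,0],"travel":[0,0,0],"jaw":0.2},{"rot":[0,0,0],"travel":[0,0,0],"jaw":0},{"rot":[0,0,0],"travel":[0,0,0],"jaw":-0.1},{"rot":[0,0,0],"travel":[0,0,0],"jaw":-0.1},{"rot":[0,0,0],"travel":[0,0,0],"jaw":-0.1}]' 
python3 -m jog '[{"rot":[0,0,0],"travel":[-0.06,0,0],"jaw":-0.1},{"rot":[0,0,0],"travel":[-0.1,0,0],"jaw":-0.1},{"rot":[0,0,0],"travel":[-0.12,0,0],"jaw":-0.1},{"rot":[0,0,0],"travel":[-0.12,0,0],"jaw":-0.1},{"rot":[0,0,0],"travel":[0,0,0],"jaw":-0.1}]' 
python3 - <<'E'
from h import *
print(inD(pose()[0]),ctrl.get_state()['joint_positions'])
im,K,C=snap("wrist","w8.png"); cv2.imwrite("pics/w8c.png",crop(im,80,220,150,350,4))
im,K,C=snap("scene","s8.png"); cv2.imwrite("pics/s8c.png",crop(im,90,190,220,340,6))
E
```

```text
time: 14.45
position: [0.4034, 0.1815, 0.0634]
tool_rot: [-0.819, 1.411, 0.819]
ft_force: [-0.6, 0.9, 1.0]
grip_width: 0.536
time: 14.95
position: [0.4065, 0.1829, 0.1884]
tool_rot: [-0.82, 1.402, 0.816]
ft_force: [1.2, 0.4, -0.3]
grip_width: 0.549
[-92.7526 101.4615 188.3788] [ 0.1319 -0.0945 -0.5768  1.965  -0.0523  1.2472  2.1958]
```

View pics/s8c.png

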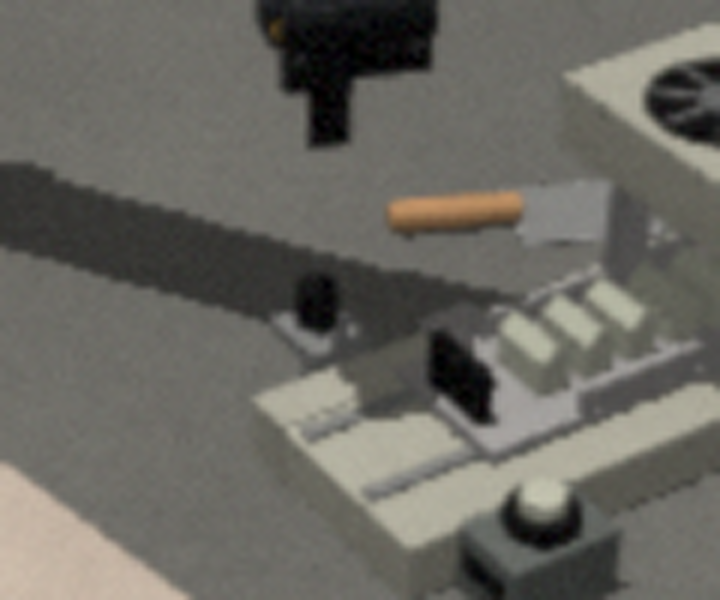

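View pics/w8c.png

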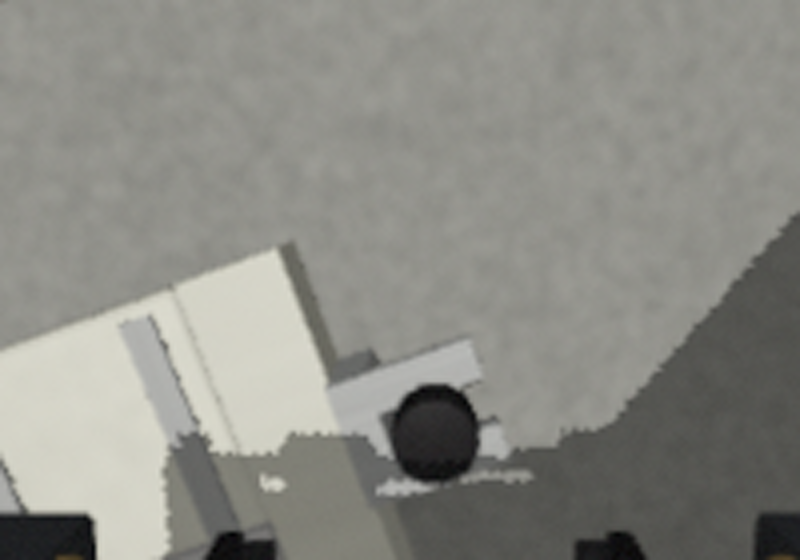

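The pin hangs upright in the notch (knob at 435,425 in the wrist crop; the scene crop agrees). Next is the handle.

```bash

python3 - <<'E'
from h import *
im,K,C=load("w8.png"); print("knob",inD(plane((150+435/4-.4,80+432/4-.4),K,C,.078)[0]))
im,K,C=load("w3.png");
for uv in [(266.5,15),(274,15),(271,75),(265,75)]: print(inD(plane(uv,K,C,.085)[0]))
print(proj([D(-.0655,.025,.085),D(-.0655,-.025,.085)],K,C))
plan(D(-.0655,0,.188),toolR(0,[1,0],ex))
E
```

```text
knob [-92.9274 103.435   78.    ]
[-62.6641 -22.5002  85.    ]
[-69.4943 -22.5617  85.    ]
[-67.8867  28.2673  85.    ]
[-62.1476  28.3174  85.    ]
[[268.5734  71.2919]
 [269.6709  11.9238]]
shift first(tool now)/0.3: [-0.0125 -0.2931  0.2079]  then turn/5deg: [14.0497  0.0197  0.0094] mm [ -3.8 -87.9  62.4] | rows>= 2.1571098723805173 8.17796104509933
```

```bash

python3 -m jog '[{"rot":[0,0,0],"travel":[0,-0.1,0.07],"jaw":0.3},{"rot":[0,0,0],"travel":[0,-0.1,0.07],"jaw":0.3},{"rot":[0,0,0],"travel":[0,-0.093,0.068],"jaw":0.3},{"rot":[1,0,0],"travel":[0,0,0],"jaw":0.3},{"rot":[1,0,0],"travel":[0,0,0],"jaw":0.3},{"rot":[1,0,0],"travel":[0,0,0],"jaw":0.3},{"rot":[1,0,0],"travel":[0,0,0],"jaw":0.3},{"rot":[1,0,0],"travel":[0,0,0],"jaw":0.3}]' 
python3 -m jog '[{"rot":[1,0,0],"travel":[0,0,0],"jaw":0.3},{"rot":[1,0,0],"travel":[0,0,0],"jaw":0.3},{"rot":[1,0,0],"travel":[0,0,0],"jaw":0.3},{"rot":[1,0,0],"travel":[0,0,0],"jaw":0.3},{"rot":[1,0,0],"travel":[0,0,0],"jaw":0.3},{"rot":[1,0,0],"travel":[0,0,0],"jaw":0.3},{"rot":[1,0,0],"travel":[0,0,0],"jaw":0.3},{"rot":[1,0,0],"travel":[0,0,0],"jaw":0.3}]' 
python3 -m jog '[{"rot":[1,0,0],"travel":[0,0,0],"jaw":0.3},{"rot":[0,0,0],"travel":[0,0,0],"jaw":0.3}]' 
python3 - <<'E'
from h import *
print(inD(pose()[0]),ctrl.get_state()['joint_positions'])
plan(D(-.0655,0,.060),toolR(0,[1,0],ex))
im,K,C=snap("wrist","w9.png")
im,K,C=snap("scene","s9.png"); cv2.imwrite("pics/s9c.png",crop(im,70,190,220,360,5))
E
```

```text
time: 15.85
position: [0.5096, 0.1917, 0.1813]
tool_rot: [-0.479, 1.521, 0.48]
ft_force: [0.5, -0.2, 0.0]
grip_width: 0.349
time: 16.65
position: [0.5096, 0.1917, 0.1813]
tool_rot: [0.067, 1.573, -0.069]
ft_force: [0.4, -0.9, 0.3]
grip_width: 0.346
time: 16.85
position: [0.5097, 0.1918, 0.1815]
tool_rot: [0.133, 1.57, -0.134]
ft_force: [-0.5, -0.5, -0.7]
grip_width: 0.352
[-66.0661   1.4036 181.5475] [ 0.0283  0.1539 -0.4774  1.7535  0.0736  1.2553  0.9334]
shift first(tool now)/0.3: [0.4051 0.0025 0.0059]  then turn/5deg: [ 0.0518 -0.0341  0.0167] mm [121.5   0.7   1.8] | rows>= 2.4311379145615644 0.037385220805151775
```

View pics/s9c.png

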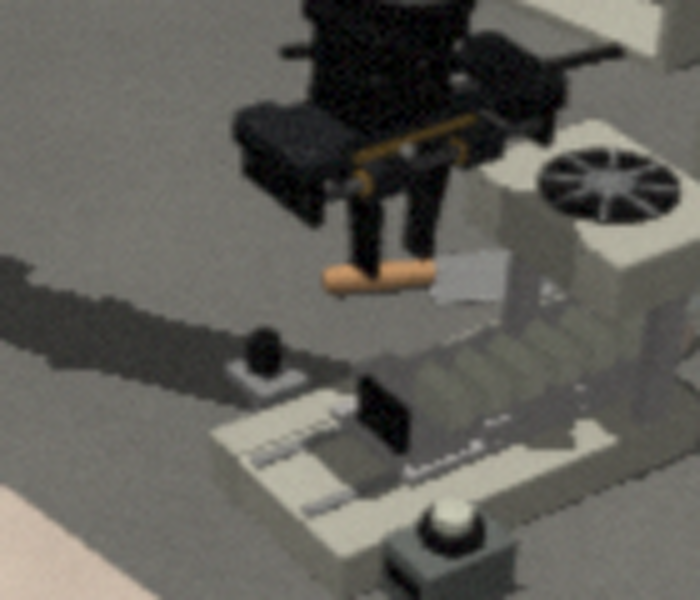

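View pics/w9.png

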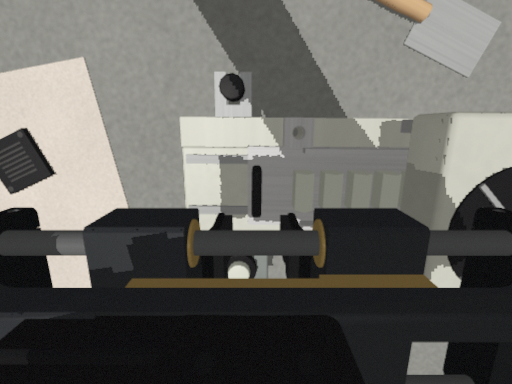

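The handle at (256,190) is centred between the fingers and the pin is in the notch at (232,87). I'll go down onto the handle.

```bash

python3 -m jog '[{"rot":[0,0,0],"travel":[0.12,0,0.005],"jaw":0.3},{"rot":[0,0,0],"travel":[0.12,0,0],"jaw":0.3},{"rot":[0,0,0],"travel":[0.1,0,0],"jaw":0.3},{"rot":[0,0,0],"travel":[0.06,0,0],"jaw":0.3},{"rot":[0,0,0],"travel":[0,0,0],"jaw":0.3},{"rot":[0,0,0],"travel":[0,0,0],"jaw":0.3}]' 
python3 -m jog '[{"rot":[0,0,0],"travel":[0,0,0],"jaw":1},{"rot":[0,0,0],"travel":[0,0,0],"jaw":1},{"rot":[0,0,0],"travel":[0,0,0],"jaw":1},{"rot":[0,0,0],"travel":[0,0,0],"jaw":1},{"rot":[0,0,0],"travel":[0,0,0],"jaw":1}]' 30
python3 -c "
from h import *
print(inD(pose()[0]))"
```

```text
time: 17.55
position: [0.5121, 0.1919, 0.0635]
tool_rot: [0.133, 1.567, -0.133]
ft_force: [0.5, -0.2, -0.4]
grip_width: 0.352
time: 18.05
position: [0.5127, 0.1915, 0.0644]
tool_rot: [0.134, 1.566, -0.134]
ft_force: [-1.7, -2.1, 5.2]
grip_width: 0.112
[-65.8252  -1.6246  64.3719]
```

```bash

python3 -m jog '[{"rot":[0,0,0],"travel":[0,-0.05,0],"jaw":1},{"rot":[0,0,0],"travel":[0,-0.06,0],"jaw":1},{"rot":[0,0,0],"travel":[0,-0.06,0],"jaw":1},{"rot":[0,0,0],"travel":[0,-0.06,0],"jaw":1},{"rot":[0,0,0],"travel":[0,-0.06,0],"jaw":1},{"rot":[0,0,0],"travel":[0,-0.03,0],"jaw":1},{"rot":[0,0,0],"travel":[0,0,0],"jaw":1},{"rot":[0,0,0],"travel":[0,0,0],"jaw":1}]' 30
python3 -c "
from h import *
print(inD(pose()[0]))"
```

```text
time: 18.85
position: [0.4956, 0.0961, 0.0644]
tool_rot: [0.134, 1.567, -0.135]
ft_force: [-3.2, 0.5, 8.6]
grip_width: 0.111
[-162.7361   -1.299    64.3533]
```

```bash

python3 -m jog '[{"rot":[0,0,0],"travel":[0,-0.01,0],"jaw":1},{"rot":[0,0,0],"travel":[0,-0.01,0],"jaw":1},{"rot":[0,0,0],"travel":[0,0,0],"jaw":1},{"rot":[0,0,0],"travel":[0,0,0],"jaw":1}]' 30
python3 -c "
from h import *
print(inD(pose()[0]))"
```

```text
time: 19.25
position: [0.495, 0.093, 0.0643]
tool_rot: [0.135, 1.566, -0.131]
ft_force: [-1.4, 4.3, 4.8]
grip_width: 0.114
[-165.8818   -1.2672   64.3144]
```

```bash

python3 -m jog '[{"rot":[0,0,0],"travel":[0,-0.008,0],"jaw":1},{"rot":[0,0,0],"travel":[0,0,0],"jaw":1},{"rot":[0,0,0],"travel":[0,0,0],"jaw":1}]' 30
python3 -c "
from h import *
print(inD(pose()[0]))"
```

```text
time: 19.55
position: [0.495, 0.093, 0.0643]
tool_rot: [0.136, 1.565, -0.128]
ft_force: [0.5, 8.6, 2.5]
grip_width: 0.112
[-165.9008   -1.2655   64.3312]
```

The rack is at its stop: the position stayed put while the force rose to 8.6 N. Release and rise.

```bash

python3 -m jog '[{"rot":[0,0,0],"travel":[0,0,0],"jaw":0.4},{"rot":[0,0,0],"travel":[0,0,0],"jaw":0.3},{"rot":[0,0,0],"travel":[0,0,0],"jaw":0.3},{"rot":[0,0,0],"travel":[-0.06,0,0],"jaw":0.3},{"rot":[0,0,0],"travel":[-0.12,0,0],"jaw":0},{"rot":[0,0,0],"travel":[-0.14,0,0],"jaw":-0.5},{"rot":[0,0,0],"travel":[-0.14,0,0],"jaw":-1},{"rot":[0,0,0],"travel":[-0.1,0,0],"jaw":-1}]' 
python3 - <<'E'
from h import *
print(inD(pose()[0]),pose(),ctrl.get_state()['joint_positions'])
im,K,C=snap("wrist","w10.png"); cv2.imwrite("pics/w10c.png",crop(im,20,220,170,450,3))
im,K,C=snap("top","t10.png"); cv2.imwrite("pics/t10c.png",crop(im,140,260,120,380,3))
E
```

```text
time: 20.35
position: [0.4951, 0.0881, 0.2341]
tool_rot: [0.134, 1.564, -0.135]
ft_force: [0.9, 0.8, -1.2]
grip_width: 0.626
[-170.7332   -2.1985  234.1427] (array([0.4951, 0.0881, 0.2341]), array([[ 0.0024,  0.1702,  0.9854],
       [-0.0007,  0.9854, -0.1702],
       [-1.    , -0.0002,  0.0025]])) [ 0.1827  0.0172 -0.4148  1.7798  0.0083  1.3439  1.1659]
```

View pics/w10.png

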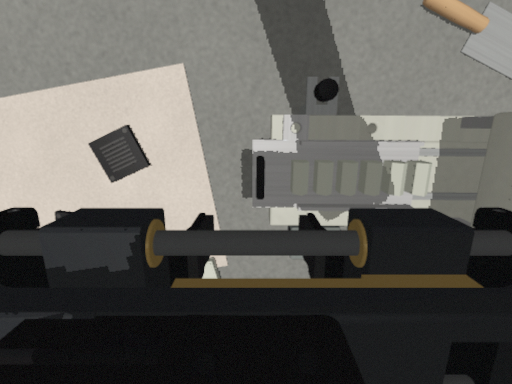

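View pics/t10c.png

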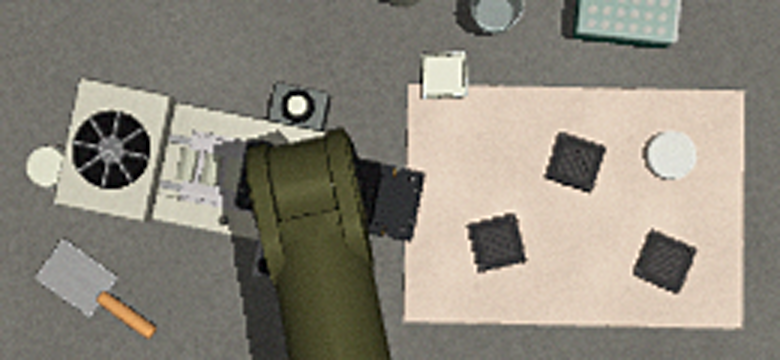

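The rack is out with six teeth visible. One plate has been knocked: in the top crop it went from (478,258) to (496,242). I'll turn to the plate orientation and look closely.

```bash

python3 - <<'E'
from h import *
im,K,C=load("t10.png")
for uv in [(496,242),(575,160),(665,260),(669,155)]: print(plane((120+uv[0]/3,140+uv[1]/3),K,C,.008)[0])
plan([.45,-.21,.22],toolR(0,[1,0],-ey))
E
```

```text
[ 0.4373 -0.1069  0.008 ]
[ 0.5457 -0.2078  0.008 ]
[ 0.4182 -0.3261  0.008 ]
[ 0.5544 -0.3298  0.008 ]
shift first(tool now)/0.3: [ 0.0524 -1.0075  0.0145]  then turn/5deg: [18.0381  0.0601 -0.0852] mm [  15.7 -302.3    4.3] | rows>= 6.054008986267247 10.499667149245594
```

```bash

python3 -m jog '[{"rot":[0,0,0],"travel":[0.007,-0.144,0.002],"jaw":-1},{"rot":[0,0,0],"travel":[0.007,-0.144,0.002],"jaw":-1},{"rot":[0,0,0],"travel":[0.007,-0.144,0.002],"jaw":-1},{"rot":[0,0,0],"travel":[0.007,-0.144,0.002],"jaw":-1},{"rot":[0,0,0],"travel":[0.007,-0.144,0.002],"jaw":-1},{"rot":[0,0,0],"travel":[0.007,-0.144,0.002],"jaw":-1},{"rot":[0,0,0],"travel":[0.007,-0.144,0.002],"jaw":-1},{"rot":[1,0,0],"travel":[0,0,0],"jaw":-1}]' 
python3 -m jog '[{"rot":[1,0,0],"travel":[0,0,0],"jaw":-1},{"rot":[1,0,0],"travel":[0,0,0],"jaw":-1},{"rot":[1,0,0],"travel":[0,0,0],"jaw":-1},{"rot":[1,0,0],"travel":[0,0,0],"jaw":-1},{"rot":[1,0,0],"travel":[0,0,0],"jaw":-1},{"rot":[1,0,0],"travel":[0,0,0],"jaw":-1},{"rot":[1,0,0],"travel":[0,0,0],"jaw":-1},{"rot":[1,0,0],"travel":[0,0,0],"jaw":-1}]' 
python3 -m jog '[{"rot":[1,0,0],"travel":[0,0,0],"jaw":-1},{"rot":[1,0,0],"travel":[0,0,0],"jaw":-1},{"rot":[1,0,0],"travel":[0,0,0],"jaw":-1},{"rot":[1,0,0],"travel":[0,0,0],"jaw":-1},{"rot":[1,0,0],"travel":[0,0,0],"jaw":-1},{"rot":[1,0,0],"travel":[0,0,0],"jaw":-1},{"rot":[1,0,0],"travel":[0,0,0],"jaw":-1},{"rot":[1,0,0],"travel":[0,0,0],"jaw":-1}]' 
python3 -m jog '[{"rot":[1,0,0],"travel":[0,0,0],"jaw":-1},{"rot":[0,0,0],"travel":[0,0,0],"jaw":-1}]'
python3 - <<'E'
from h import *
print(pose(),ctrl.get_state()['joint_positions'])
im,K,C=snap("wrist","w11.png")
E
```

```text
time: 21.25
position: [0.4438, -0.2172, 0.2149]
tool_rot: [0.21, 1.564, -0.214]
ft_force: [-0.1, 0.4, 0.2]
grip_width: 1.001
time: 22.05
position: [0.4463, -0.2102, 0.2153]
tool_rot: [0.748, 1.441, -0.749]
ft_force: [0.8, 0.2, 0.0]
grip_width: 1.004
time: 22.85
position: [0.4463, -0.2101, 0.2153]
tool_rot: [1.272, 1.169, -1.275]
ft_force: [0.3, 0.7, -0.3]
grip_width: 0.993
time: 23.05
position: [0.4464, -0.2101, 0.2155]
tool_rot: [1.333, 1.125, -1.336]
ft_force: [-0.2, -0.4, 1.1]
grip_width: 1.001
(array([ 0.4464, -0.2101,  0.2155]), array([[-0.0023,  0.9854, -0.1702],
       [ 0.0005, -0.1702, -0.9854],
       [-1.    , -0.0024, -0.    ]])) [ 0.4847 -0.0009 -0.0988  1.8342  0.0004  1.3106  0.2148]
```

View pics/w11.png

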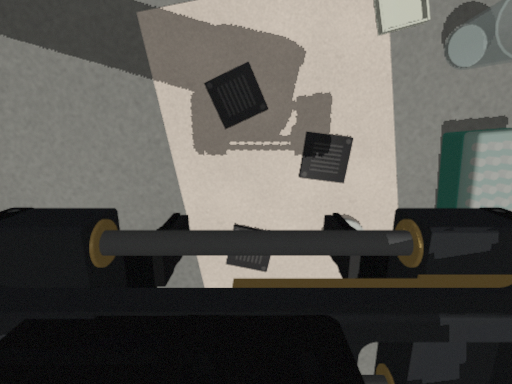

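```bash
cat >> h.py <<'E'
def plates(fn,thr=60,z=0.008,amin=500,amax=9000,rmax=215):
    im,K,C=load(fn); m=(im.max(2)<thr).astype(np.uint8); m[rmax:]=0
    m=cv2.morphologyEx(m,cv2.MORPH_CLOSE,np.ones((5,5),np.uint8))
    cs,_=cv2.findContours(m,cv2.RETR_EXTERNAL,cv2.CHAIN_APPROX_NONE)
    out=[]
    for c in cs:
        a=cv2.contourArea(c)
        if a<amin or a>amax: continue
        P=plane(c[:,0,:].astype(float),K,C,z)[:,:2]
        r=cv2.minAreaRect((P*1000).astype(np.float32))
        ang=r[2]%90
        print("px",c[:,0,:].mean(0),"ctr",np.array(r[0])/1000,"size",np.array(r[1]),"edge angle mod 90:",ang)
        out.append((np.array(r[0])/1000,ang))
    return out
E
python3 - <<'E'
from h import *
plates("w11.png")
plates("w1.png")
E
```

```text
px [ 58.2427 211.4603] ctr [ 0.1528 -0.2163] size [  9.1555 170.1981] edge angle mod 90: 80.30104064941406
px [453.0373 211.1328] ctr [ 0.7193 -0.3101] size [ 15.1249 167.153 ] edge angle mod 90: 80.30104064941406
px [323.7043 156.7903] ctr [ 0.5438 -0.204 ] size [61.7937 63.4643] edge angle mod 90: 72.87046813964844
px [236.3429  94.8229] ctr [ 0.438  -0.1046] size [63.0975 62.9045] edge angle mod 90: 14.399189949035645
px [452.7531 211.41  ] ctr [ 0.5537 -0.6286] size [ 12.9467 207.0255] edge angle mod 90: 25.27548599243164
px [ 58.4917 211.0083] ctr [0.2564 0.0011] size [ 12.9333 206.8008] edge angle mod 90: 25.275480270385742
px [132.527  145.5811] ctr [ 0.4194 -0.081 ] size [63.0861 64.696 ] edge angle mod 90: 14.285898208618164
px [231.75   107.3106] ctr [ 0.5441 -0.2051] size [62.3832 61.9991] edge angle mod 90: 72.23493957519531
```

Plates A (0.438,-0.105, edges 14.4°) and B (0.544,-0.204, 72.5°) both measure 62–64 mm, which is right. Plan for A: jaws across its edges with the tool leaning 35°, gripping nearer one edge, then swing 90° to stand it up.

```bash
cat >> h.py <<'E'
AL=np.radians(35)
def pickpose(ctr,yang_deg,off=.012):
    a=np.radians(yang_deg); y=np.array([np.cos(a),np.sin(a),0]); d=np.array([np.sin(a),-np.cos(a),0])
    return np.array([*ctr,0])-off*d, toolR(AL,d,y), d
def placepose(slot,z,off=.012,dx=-.002):
    """TCP with plate centre at slot, z height of plate centre above slot floor"""
    return D(-.0409+slot+dx,-.0007,.05+z+off), toolR(np.pi/2-AL,ex,-ey)
E
python3 - <<'E'
from h import *
P,R,d=pickpose((.438,-.1046),14.4)
print(P,R,d)
plan([P[0],P[1],.12],R)
Pp,Rp=placepose(.03,.032); print(Pp,Rp)
print("turn pick->place",np.degrees(Rn.from_matrix(R.T@Rp).as_rotvec())/5)
E
```

```text
[ 0.435 -0.093  0.   ] [[ 0.1426  0.9686  0.2037]
 [-0.5556  0.2487 -0.7934]
 [-0.8192 -0.      0.5736]] [ 0.2487 -0.9686  0.    ]
shift first(tool now)/0.3: [ 0.3191 -0.1031 -0.3782]  then turn/5deg: [-4.6566 -6.9011  1.4925] mm [  95.7  -30.9 -113.5] | rows>= 3.032788362055018 4.923135906475077
[0.521  0.2438 0.094 ] [[ 0.1422  0.9848 -0.0996]
 [ 0.8067 -0.1736 -0.5649]
 [-0.5736  0.     -0.8192]]
turn pick->place [ 5.3303 17.7029  0.9399]
```

```bash

python3 -m jog '[{"rot":[0,0,0],"travel":[0.06,-0.026,-0.095],"jaw":-1},{"rot":[0,0,0],"travel":[0.06,-0.026,-0.095],"jaw":-1},{"rot":[0,0,0],"travel":[0.06,-0.026,-0.095],"jaw":-1},{"rot":[-1,0,0],"travel":[0.06,-0.025,-0.093],"jaw":-1},{"rot":[-1,0,0],"travel":[0,0,0],"jaw":-1},{"rot":[-1,0,0],"travel":[0,0,0],"jaw":-1},{"rot":[-1,0,0],"travel":[0,0,0],"jaw":-1},{"rot":[-0.84,0,0],"travel":[0,0,0],"jaw":-1}]' 
python3 -m jog '[{"rot":[0,-1,0],"travel":[0,0,0],"jaw":-1},{"rot":[0,-1,0],"travel":[0,0,0],"jaw":-1},{"rot":[0,-1,0],"travel":[0,0,0],"jaw":-1},{"rot":[0,-1,0],"travel":[0,0,0],"jaw":-1},{"rot":[0,-1,0],"travel":[0,0,0],"jaw":-1},{"rot":[0,-1,0],"travel":[0,0,0],"jaw":-1},{"rot":[0,-1,0],"travel":[0,0,0],"jaw":-1},{"rot":[0,0,0],"travel":[0,0,0],"jaw":-1}]'
python3 - <<'E'
from h import *
P,R,d=pickpose((.438,-.1046),14.4)
print(pose(),ctrl.get_state()['joint_positions'])
plan([P[0],P[1],.02],R)
im,K,C=snap("wrist","w12.png")
im,K,C=snap("scene","s12.png")
E
```

```text
time: 23.9
position: [0.4357, -0.093, 0.1442]
tool_rot: [1.017, 1.321, -1.018]
ft_force: [-0.1, -0.2, 0.2]
grip_width: 1.0
time: 24.7
position: [0.4353, -0.091, 0.1431]
tool_rot: [0.623, 0.817, -1.206]
ft_force: [0.0, 0.4, -1.1]
grip_width: 1.002
(array([ 0.4353, -0.091 ,  0.1431]), array([[ 0.1431,  0.9667,  0.2124],
       [-0.5552,  0.256 , -0.7913],
       [-0.8193, -0.0047,  0.5734]])) [ 0.2056 -0.0714 -0.5386  2.1902  0.6338  1.1528 -0.3765]
shift first(tool now)/0.3: [ 0.3397 -0.0006 -0.2301]  then turn/5deg: [ 0.1023 -0.0026 -0.0059] mm [101.9  -0.2 -69. ] | rows>= 2.4617954352919345 0.059657073114376936
```

View pics/w12.png

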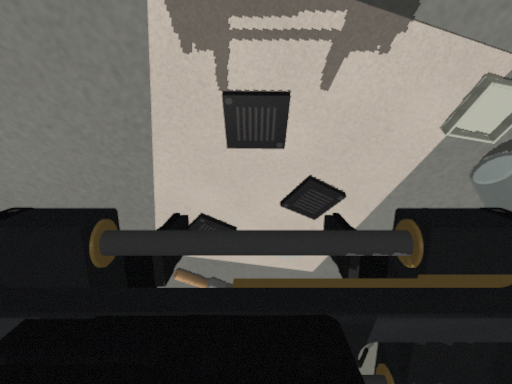

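View pics/s12.png

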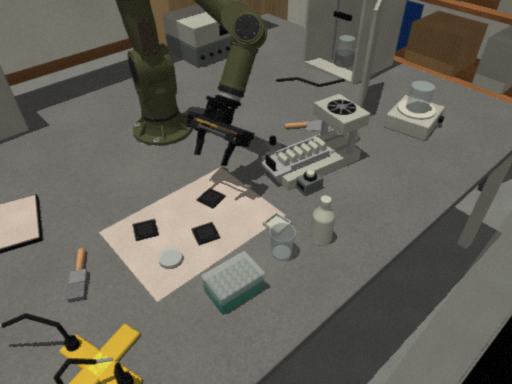

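```bash
python3 - <<'E'
from h import *
plates("w12.png",rmax=235)
E
python3 -m jog '[{"rot":[0,0,0],"travel":[0.11,0,-0.075],"jaw":-1},{"rot":[0,0,0],"travel":[0.11,0,-0.075],"jaw":-1},{"rot":[0,0,0],"travel":[0.08,0,-0.055],"jaw":-1},{"rot":[0,0,0],"travel":[0.04,0,-0.025],"jaw":-1},{"rot":[0,0,0],"travel":[0,0,0],"jaw":-1},{"rot":[0,0,0],"travel":[0,0,0],"jaw":-1}]'
python3 - <<'E'
from h import *
P,R,d=pickpose((.438,-.1046),14.4)
print(ctrl.get_state()['joint_positions'])
plan([P[0],P[1],.008],R)
im,K,C=snap("wrist","w13.png")
im,K,C=snap("scene","s13.png");cv2.imwrite("pics/s13c.png",crop(im,100,220,130,290,4.5))
E
```

```text
px [255.6293 117.9957] ctr [ 0.4376 -0.1011] size [62.1338 65.7774] edge angle mod 90: 14.411338806152344
time: 25.4
position: [0.4371, -0.0956, 0.0223]
tool_rot: [0.631, 0.813, -1.211]
ft_force: [0.1, 0.3, -0.0]
grip_width: 0.999
[ 0.1797  0.1728 -0.5401  2.276   0.8632  1.0025 -0.6958]
shift first(tool now)/0.3: [ 0.033  -0.0045 -0.0357]  then turn/5deg: [-0.0066 -0.0029  0.0061] mm [  9.9  -1.4 -10.7] | rows>= 0.2929652518769746 0.005506004972013801
```

View pics/w13.png

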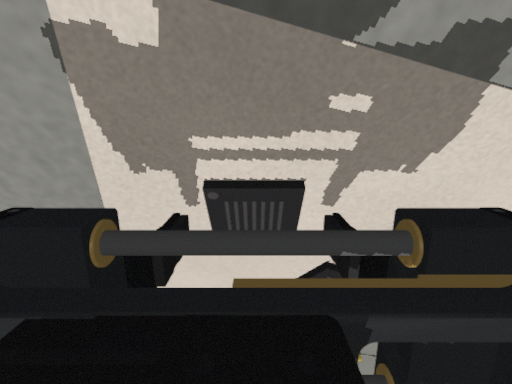

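View pics/s13c.png

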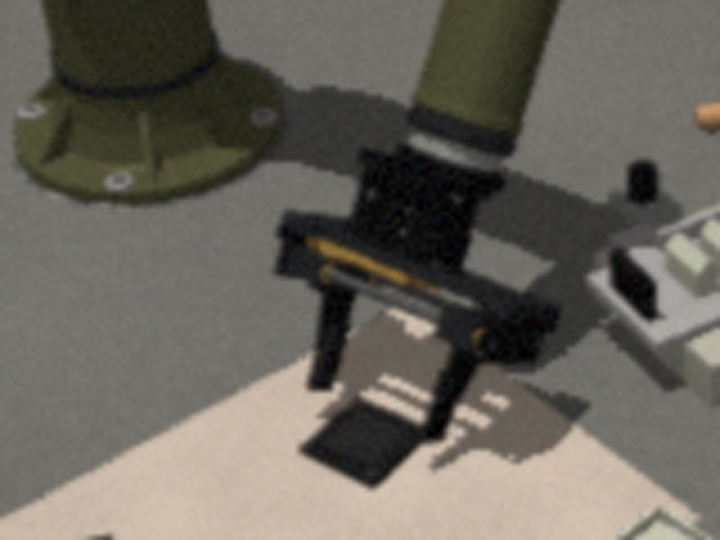

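Aligned: the fingers straddle the plate with its near edge ahead of the tips. Lowering the last few mm, checking force.

```bash

python3 -m jog '[{"rot":[0,0,0],"travel":[0.01,-0.004,-0.018],"jaw":-1},{"rot":[0,0,0],"travel":[0.014,0,-0.01],"jaw":-1},{"rot":[0,0,0],"travel":[0.008,0,-0.006],"jaw":-1},{"rot":[0,0,0],"travel":[0,0,0],"jaw":-1},{"rot":[0,0,0],"travel":[0,0,0],"jaw":-1}]'

```

```text
time: 26.0
position: [0.4348, -0.0922, 0.0079]
tool_rot: [0.629, 0.813, -1.21]
ft_force: [-0.3, 0.4, 0.1]
grip_width: 1.001
```

```bash

python3 -m jog '[{"rot":[0,0,0],"travel":[0,0,0],"jaw":-0.7},{"rot":[0,0,0],"travel":[0,0,0],"jaw":-0.55},{"rot":[0,0,0],"travel":[0,0,0],"jaw":-0.5},{"rot":[0,0,0],"travel":[0,0,0],"jaw":-0.4},{"rot":[0,0,0],"travel":[0,0,0],"jaw":-0.2},{"rot":[0,0,0],"travel":[0,0,0],"jaw":-0.2}]' 15

```

```text
time: 26.6
position: [0.4349, -0.0923, 0.008]
tool_rot: [0.63, 0.813, -1.21]
ft_force: [0.7, -0.5, 0.2]
grip_width: 0.726
```

```bash

python3 -m jog '[{"rot":[0,0,0],"travel":[0,0,0],"jaw":0},{"rot":[0,0,0],"travel":[-0.03,0,0.02],"jaw":0},{"rot":[0,0,0],"travel":[-0.05,0,0.035],"jaw":0},{"rot":[0,0,0],"travel":[-0.08,0,0.056],"jaw":0},{"rot":[0,0,0],"travel":[-0.1,0,0.07],"jaw":0},{"rot":[0,0,0],"travel":[-0.1,0,0.07],"jaw":0},{"rot":[0,0,0],"travel":[0,0,0],"jaw":0}]' 15
python3 - <<'E'
from h import *
print(pose(),ctrl.get_state()['grip_width'])
im,K,C=snap("wrist","w14.png")
im,K,C=snap("scene","s14.png");cv2.imwrite("pics/s14c.png",crop(im,60,200,130,290,4.5))
E
```

```text
time: 27.3
position: [0.4379, -0.0914, 0.1446]
tool_rot: [0.635, 0.805, -1.206]
ft_force: [1.5, 0.4, -0.0]
grip_width: 0.729
(array([ 0.4379, -0.0914,  0.1446]), array([[ 0.151 ,  0.9682,  0.1993],
       [-0.5556,  0.2499, -0.793 ],
       [-0.8176,  0.009 ,  0.5757]])) 0.7288392850376688
```

View pics/w14.png

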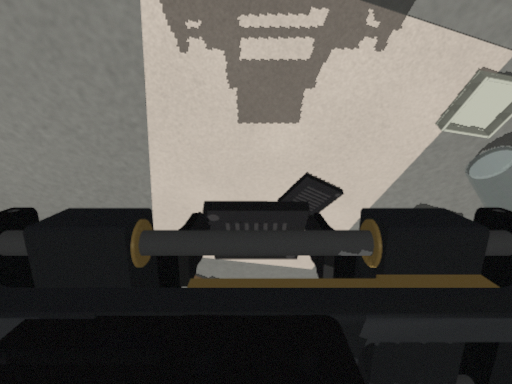

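View pics/s14c.png

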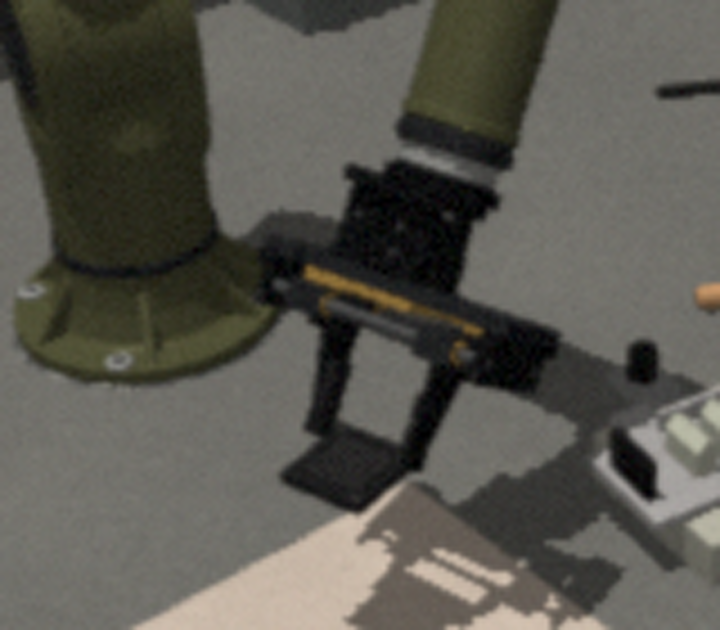

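```bash
python3 - <<'E'
from h import *
im,K,C=load("w14.png")
p=np.array([.4379,-.0914,.1446]);R=np.array([[.151,.9682,.1993],[-.5556,.2499,-.793],[-.8176,.009,.5757]])
y=R[:,1];d=np.array([.2487,-.9686,0])
for ph in (0,5,10,15,20,25,-5):
    t=np.radians(ph); dd=np.cos(t)*d-np.sin(t)*ez; n=np.cos(t)*ez+np.sin(t)*d
    c=p+.012*d-.004*ez   # horizontal relation
    g=p-.007*d-.004*ez  # pivot
    rel=c-g; c=g+.019*dd
    pts=[c+sy*.032*y+s*.032*dd+h*n for sy in (-1,1) for s in (-1,1) for h in(.004,-.004)]
    print(ph,proj(pts,K,C).round(0).tolist())
cv2.imwrite("pics/w14c.png",crop(im,180,300,160,360,4))
E
```

```text
0 [[201.0, 211.0], [202.0, 201.0], [214.0, 261.0], [215.0, 252.0], [309.0, 211.0], [307.0, 201.0], [297.0, 261.0], [295.0, 252.0]]
5 [[201.0, 213.0], [202.0, 202.0], [214.0, 256.0], [215.0, 246.0], [309.0, 213.0], [308.0, 202.0], [296.0, 256.0], [295.0, 246.0]]
10 [[201.0, 215.0], [202.0, 203.0], [215.0, 250.0], [215.0, 241.0], [310.0, 215.0], [308.0, 203.0], [295.0, 251.0], [295.0, 241.0]]
15 [[201.0, 217.0], [202.0, 205.0], [215.0, 245.0], [216.0, 235.0], [310.0, 217.0], [308.0, 205.0], [295.0, 245.0], [294.0, 235.0]]
20 [[200.0, 219.0], [201.0, 206.0], [215.0, 240.0], [216.0, 230.0], [310.0, 219.0], [309.0, 206.0], [294.0, 240.0], [294.0, 230.0]]
25 [[200.0, 221.0], [201.0, 208.0], [216.0, 234.0], [216.0, 225.0], [310.0, 221.0], [309.0, 208.0], [294.0, 234.0], [294.0, 225.0]]
-5 [[201.0, 209.0], [203.0, 200.0], [213.0, 266.0], [214.0, 257.0], [309.0, 209.0], [307.0, 200.0], [297.0, 266.0], [296.0, 257.0]]
```

View pics/w14c.png

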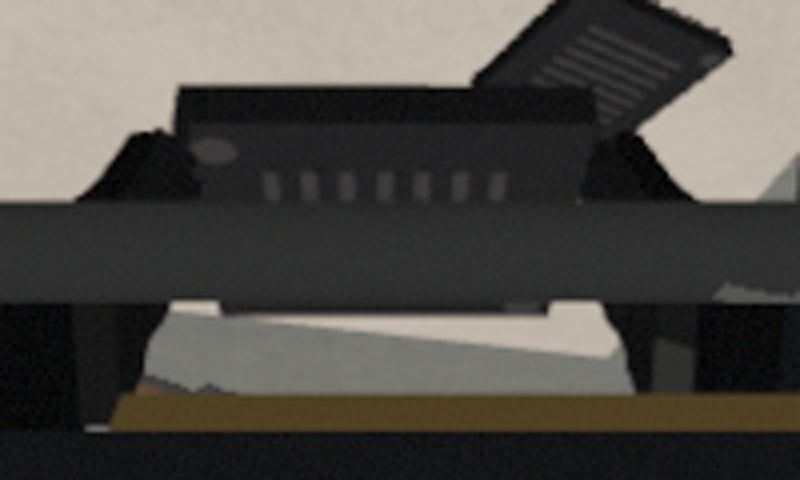

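Held level (droop about 2°). Rising and swinging it to vertical.

```bash

python3 - <<'E'
from h import *
Pp,Rp=placepose(.03,.032+.08)
plan([.47,-.02,.26],Rp); print(Pp)
E
```

```text
shift first(tool now)/0.3: [-0.4432  0.1732  0.0624]  then turn/5deg: [ 5.3418 17.7026  0.9157] mm [-133.    52.    18.7] | rows>= 2.87975603071909 10.776265266630562
[0.521  0.2438 0.174 ]
```

```bash

python3 -m jog '[{"rot":[0,0,0],"travel":[-0.11,0.043,0.016],"jaw":0},{"rot":[0,0,0],"travel":[-0.11,0.043,0.016],"jaw":0},{"rot":[0,0,0],"travel":[-0.11,0.043,0.016],"jaw":0},{"rot":[0,0,0],"travel":[-0.11,0.043,0.016],"jaw":0},{"rot":[0.3,0.98,0.05],"travel":[0,0,0],"jaw":0},{"rot":[0.3,0.98,0.05],"travel":[0,0,0],"jaw":0},{"rot":[0.3,0.98,0.05],"travel":[0,0,0],"jaw":0},{"rot":[0.3,0.98,0.05],"travel":[0,0,0],"jaw":0}]' 15
python3 -m jog '[{"rot":[0.3,0.98,0.05],"travel":[0,0,0],"jaw":0},{"rot":[0.3,0.98,0.05],"travel":[0,0,0],"jaw":0},{"rot":[0.3,0.98,0.05],"travel":[0,0,0],"jaw":0},{"rot":[0.3,0.98,0.05],"travel":[0,0,0],"jaw":0},{"rot":[0.3,0.98,0.05],"travel":[0,0,0],"jaw":0},{"rot":[0.3,0.98,0.05],"travel":[0,0,0],"jaw":0},{"rot":[0.3,0.98,0.05],"travel":[0,0,0],"jaw":0},{"rot":[0.3,0.98,0.05],"travel":[0,0,0],"jaw":0}]' 15
python3 -m jog '[{"rot":[0.3,0.98,0.05],"travel":[0,0,0],"jaw":0},{"rot":[0.3,0.98,0.05],"travel":[0,0,0],"jaw":0},{"rot":[0.3,0.98,0.05],"travel":[0,0,0],"jaw":0},{"rot":[0.3,0.98,0.05],"travel":[0,0,0],"jaw":0},{"rot":[0.3,0.98,0.05],"travel":[0,0,0],"jaw":0},{"rot":[0.2,0.98,0.05],"travel":[0,0,0],"jaw":0},{"rot":[0,0,0],"travel":[0,0,0],"jaw":0}]' 15
python3 - <<'E'
from h import *
s=ctrl.get_state();print(pose(),s['joint_positions'],s['grip_width'])
Pp,Rp=placepose(.03,.032+.08)
plan(Pp,Rp)
im,K,C=snap("wrist","w15.png")
im,K,C=snap("scene","s15.png")
E
```

```text
time: 28.2
position: [0.4692, -0.0209, 0.2569]
tool_rot: [0.946, 1.035, -1.15]
ft_force: [0.9, -0.2, -0.5]
grip_width: 0.726
time: 29.0
position: [0.469, -0.0211, 0.2568]
tool_rot: [1.582, 1.444, -0.929]
ft_force: [-0.3, 0.0, -0.6]
grip_width: 0.726
time: 29.7
position: [0.4681, -0.0222, 0.2544]
tool_rot: [2.051, 1.719, -0.656]
ft_force: [-0.5, -0.1, -1.6]
grip_width: 0.727
(array([ 0.4681, -0.0222,  0.2544]), array([[ 0.1407,  0.9843, -0.1064],
       [ 0.8048, -0.1763, -0.5667],
       [-0.5766, -0.0059, -0.817 ]])) [ 0.5728  0.1552  0.033   1.9123 -0.8406  1.5989  0.6403] 0.7265998255931916
shift first(tool now)/0.3: [ 0.893   0.0188 -0.3022]  then turn/5deg: [-0.073   0.0421  0.0133] mm [267.9   5.6 -90.7] | rows>= 5.65758484130501 0.049686437313014836
```

View pics/w15.png

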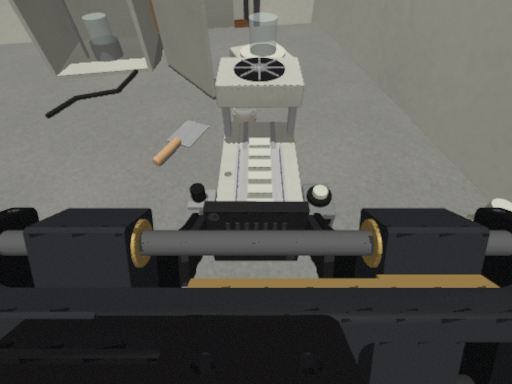

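View pics/s15.png

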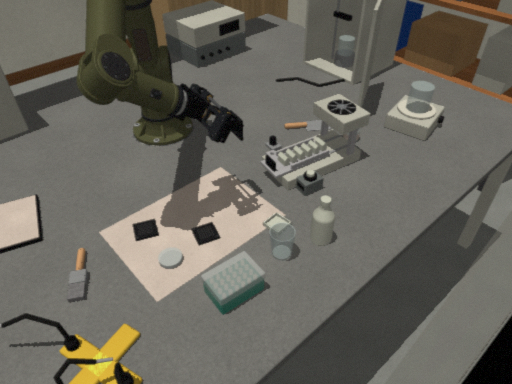

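The plate is now upright and the camera looks along the rack (teeth near column 260, pin in the notch at 198,190). Moving over the slot at +30.

```bash

python3 -m jog '[{"rot":[0,0,0],"travel":[0.13,0.003,-0.044],"jaw":0},{"rot":[0,0,0],"travel":[0.13,0.003,-0.044],"jaw":0},{"rot":[0,0,0],"travel":[0.13,0.003,-0.044],"jaw":0},{"rot":[0,0,0],"travel":[0.13,0.003,-0.044],"jaw":0},{"rot":[0,0,0],"travel":[0.13,0.003,-0.044],"jaw":0},{"rot":[0,0,0],"travel":[0.13,0.002,-0.043],"jaw":0},{"rot":[0,0,0],"travel":[0.113,0.002,-0.04],"jaw":0},{"rot":[0,0,0],"travel":[0,0,0],"jaw":0}]' 15
python3 - <<'E'
from h import *
s=ctrl.get_state();print(pose(),inD(pose()[0]),s['joint_positions'],s['grip_width'])
Pp,Rp=placepose(.03,.032+.04)
plan(Pp,Rp)
im,K,C=snap("wrist","w16.png")
im,K,C=snap("scene","s16.png");cv2.imwrite("pics/s16c.png",crop(im,60,200,210,370,4.5))
E
```

```text
time: 30.6
position: [0.5192, 0.2519, 0.1782]
tool_rot: [2.033, 1.726, -0.644]
ft_force: [-1.3, 0.5, -0.6]
grip_width: 0.725
(array([0.5192, 0.2519, 0.1782]), array([[ 0.1334,  0.9869, -0.0904],
       [ 0.8052, -0.1611, -0.5706],
       [-0.5777,  0.0034, -0.8162]])) [ -5.2321   2.4309 178.1876] [ 0.2638  0.1623 -0.2379  2.0852 -1.0928  1.0874  0.5156] 0.7249479405251125
shift first(tool now)/0.3: [0.0641 0.0096 0.1351]  then turn/5deg: [0.1153 0.0583 0.097 ] mm [19.2  2.9 40.5] | rows>= 0.8991434320392608 0.09401859588004666
```

View pics/w16.png

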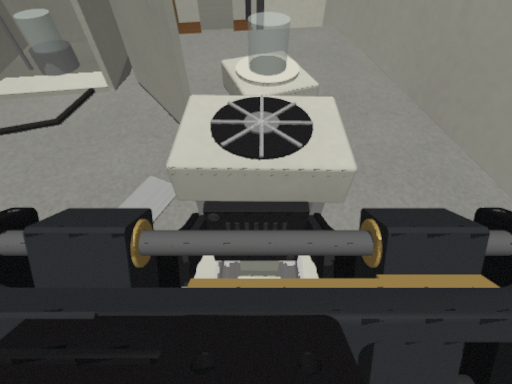

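View pics/s16c.png

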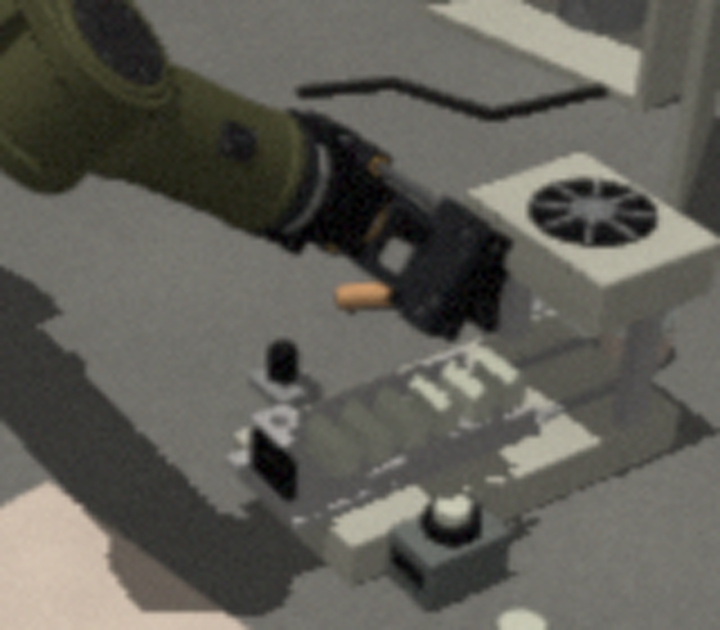

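```bash

python3 - <<'E'
from h import *
Pp,Rp=placepose(.03,.032+.04,dx=-.0035)
plan(Pp,Rp); print(inD(Pp))
p,R=pose();print("down in tool",R.T@[0,0,-1])
E
```

```text
shift first(tool now)/0.3: [ 0.0733 -0.0012  0.1298]  then turn/5deg: [0.0828 0.0745 0.0143] mm [22.  -0.4 38.9] | rows>= 0.8942783893348136 0.06537845628001855
[-14.4  -0.7 134. ]
down in tool [ 0.5789 -0.0052  0.8154]
```

```bash

python3 -m jog '[{"rot":[0.08,0.07,0],"travel":[0.025,0,0.043],"jaw":0},{"rot":[0,0,0],"travel":[0.025,0,0.043],"jaw":0},{"rot":[0,0,0],"travel":[0.023,0,0.044],"jaw":0},{"rot":[0,0,0],"travel":[0,0,0],"jaw":0},{"rot":[0,0,0],"travel":[0,0,0],"jaw":0}]' 15
python3 - <<'E'
from h import *
s=ctrl.get_state();print(inD(pose()[0]),s['joint_positions'],s['grip_width'])
Pp,Rp=placepose(.03,.032+.02,dx=-.0035)
plan(Pp,Rp)
im,K,C=snap("wrist","w17.png");cv2.imwrite("pics/w17c.png",crop(im,180,300,160,360,4))
im,K,C=snap("scene","s17.png");cv2.imwrite("pics/s17c.png",crop(im,100,190,240,370,6))
E
```

```text
time: 31.2
position: [0.5224, 0.2398, 0.1343]
tool_rot: [2.054, 1.717, -0.648]
ft_force: [0.3, -0.3, 0.5]
grip_width: 0.723
[-16.5857  -2.7332 134.251 ] [ 0.2775  0.2381 -0.2276  2.1114 -1.1273  1.0458  0.6149] 0.7233436816579627
shift first(tool now)/0.3: [ 0.0446 -0.0067  0.0512]  then turn/5deg: [-0.0388 -0.0044 -0.0329] mm [13.4 -2.  15.3] | rows>= 0.40939780038675794 0.029702310752124345
```

View pics/w17c.png

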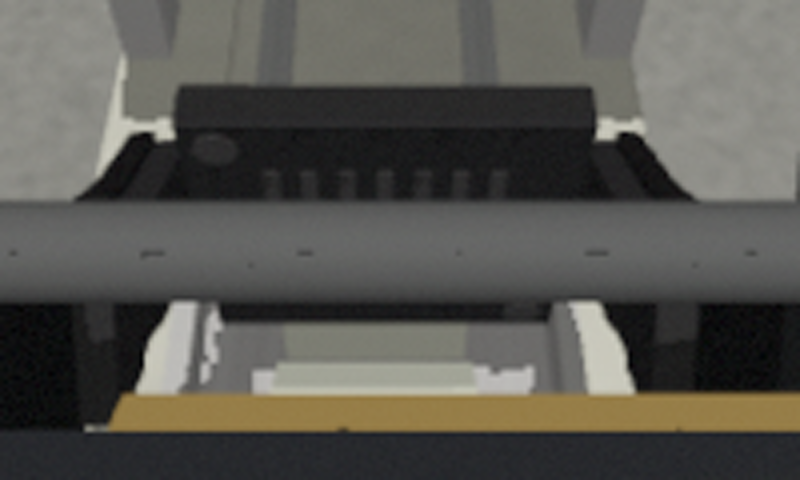

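View pics/s17c.png

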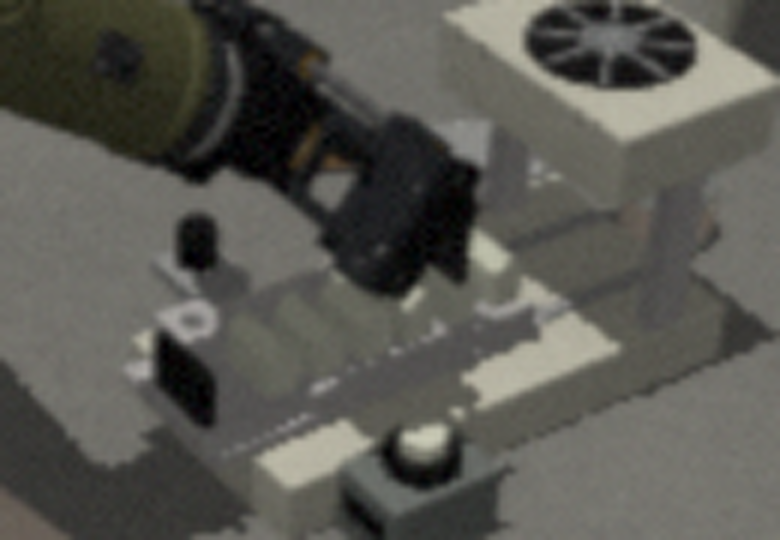

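```bash

python3 - <<'E'
from h import *
im,K,C=load("w17.png")
for n,x in [("tooth+15",-.0259),("tooth-15",-.0559)]:
    a=proj([D(x,.02,.0815),D(x,-.02,.0815),D(x+.0095,.02,.072),D(x-.0095,.02,.072)],K,C); print(n,((a-[160,180])*4).round(0).tolist())
E
```

```text
tooth+15 [[265.0, 386.0], [473.0, 385.0], [272.0, 361.0], [266.0, 454.0]]
tooth-15 [[253.0, 552.0], [483.0, 551.0], [262.0, 513.0], [254.0, 626.0]]
```

The tooth lines up with prediction to about 1 mm, so the plate is over the slot. Lowering.

```bash

python3 -m jog '[{"rot":[0,0,0],"travel":[0.015,-0.004,0.014],"jaw":0},{"rot":[0,0,0],"travel":[0.015,0,0.018],"jaw":0},{"rot":[0,0,0],"travel":[0.014,0,0.018],"jaw":0},{"rot":[0,0,0],"travel":[0,0,0],"jaw":0},{"rot":[0,0,0],"travel":[0,0,0],"jaw":0}]' 15
python3 - <<'E'
from h import *
s=ctrl.get_state();print(inD(pose()[0]),s['grip_width'])
Pp,Rp=placepose(.03,.032+.003,dx=-.0035)
plan(Pp,Rp)
E
```

```text
time: 31.8
position: [0.5207, 0.2431, 0.1134]
tool_rot: [2.053, 1.719, -0.649]
ft_force: [0.2, -0.7, -0.0]
grip_width: 0.725
[-13.6544  -0.5183 113.3671] 0.7248838070137
shift first(tool now)/0.3: [0.0292 0.0008 0.0461]  then turn/5deg: [-0.0434 -0.0071 -0.0083] mm [ 8.8  0.2 13.8] | rows>= 0.3277009096195971 0.026066227995078975
```

```bash

python3 -m jog '[{"rot":[0,0,0],"travel":[0.01,0,0.015],"jaw":0},{"rot":[0,0,0],"travel":[0.01,0,0.015],"jaw":0},{"rot":[0,0,0],"travel":[0.009,0,0.015],"jaw":0},{"rot":[0,0,0],"travel":[0,0,0],"jaw":0},{"rot":[0,0,0],"travel":[0,0,0],"jaw":0}]' 15
python3 - <<'E'
from h import *
s=ctrl.get_state();print(inD(pose()[0]),s['grip_width'])
E
```

```text
time: 32.3
position: [0.5207, 0.2424, 0.0975]
tool_rot: [2.053, 1.719, -0.649]
ft_force: [-0.0, 0.9, -1.0]
grip_width: 0.724
[-14.352   -0.6186  97.4774] 0.7242304677961906
```

```bash

python3 -m jog '[{"rot":[0,0,0],"travel":[0.004,0,0.0055],"jaw":0},{"rot":[0,0,0],"travel":[0,0,0],"jaw":0},{"rot":[0,0,0],"travel":[0,0,0],"jaw":0}]' 15
python3 -m jog '[{"rot":[0,0,0],"travel":[0.004,0,0.0055],"jaw":0},{"rot":[0,0,0],"travel":[0,0,0],"jaw":0},{"rot":[0,0,0],"travel":[0,0,0],"jaw":0}]' 15

```

```text
time: 32.6
position: [0.5208, 0.2424, 0.0957]
tool_rot: [2.053, 1.719, -0.648]
ft_force: [-1.3, 0.3, 0.2]
grip_width: 0.726
time: 32.9
position: [0.5211, 0.243, 0.0947]
tool_rot: [2.053, 1.72, -0.646]
ft_force: [-1.3, 0.2, 5.3]
grip_width: 0.723
```

The plate bottomed out (5 N at z = 94.7 mm, expected 94). Open and retreat.

```bash

python3 -m jog '[{"rot":[0,0,0],"travel":[0,0,0],"jaw":-0.6},{"rot":[0,0,0],"travel":[0,0,0],"jaw":-0.8},{"rot":[0,0,0],"travel":[0,0,0],"jaw":-0.9},{"rot":[0,0,0],"travel":[0,0,0],"jaw":-0.9},{"rot":[0,0,0],"travel":[-0.02,0,-0.03],"jaw":-0.9},{"rot":[0,0,0],"travel":[-0.08,0,-0.06],"jaw":-0.9},{"rot":[0,0,0],"travel":[-0.12,0,-0.06],"jaw":-0.9},{"rot":[0,0,0],"travel":[-0.14,0,-0.06],"jaw":-0.9}]' 
python3 -m jog '[{"rot":[0,0,0],"travel":[-0.15,0,-0.05],"jaw":-1},{"rot":[0,0,0],"travel":[-0.15,0,-0.02],"jaw":-1},{"rot":[0,0,0],"travel":[-0.15,0,0],"jaw":-1},{"rot":[0,0,0],"travel":[-0.15,0,0],"jaw":-1},{"rot":[0,0,0],"travel":[0,0,0],"jaw":-1}]' 
python3 - <<'E'
from h import *
s=ctrl.get_state();print(pose(),inD(pose()[0]),s['grip_width'],s['joint_positions'])
im,K,C=snap("wrist","w18.png")
im,K,C=snap("scene","s18.png");cv2.imwrite("pics/s18c.png",crop(im,80,200,210,370,4.5))
im,K,C=snap("top","t18.png"); cv2.imwrite("pics/t18c.png",crop(im,140,260,120,380,3))
E
```

```text
time: 33.7
position: [0.5105, 0.1913, 0.2085]
tool_rot: [2.051, 1.722, -0.649]
ft_force: [0.9, 0.2, 1.1]
grip_width: 0.95
time: 34.2
position: [0.4898, 0.0517, 0.3313]
tool_rot: [2.059, 1.704, -0.647]
ft_force: [0.3, -0.3, -0.2]
grip_width: 1.003
(array([0.4898, 0.0517, 0.3313]), array([[ 0.1543,  0.9827, -0.1023],
       [ 0.8032, -0.1851, -0.5663],
       [-0.5754,  0.0052, -0.8178]])) [-207.5354   -3.3153  331.3492] 1.0033820409547782 [ 0.4902  0.03   -0.0298  1.8853 -0.907   1.5819  0.4407]
```

View pics/w18.png

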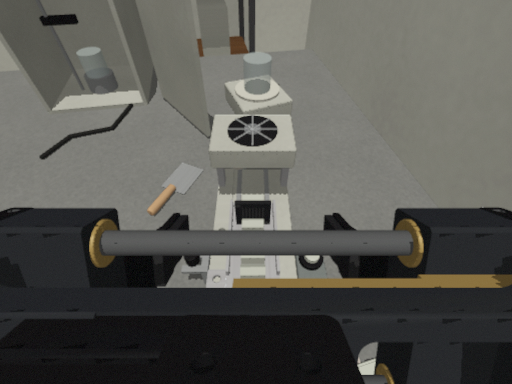

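View pics/s18c.png

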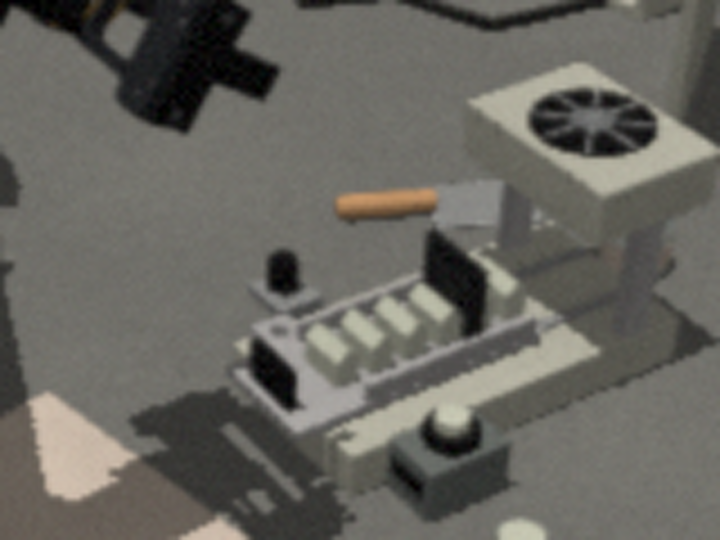

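View pics/t18c.png

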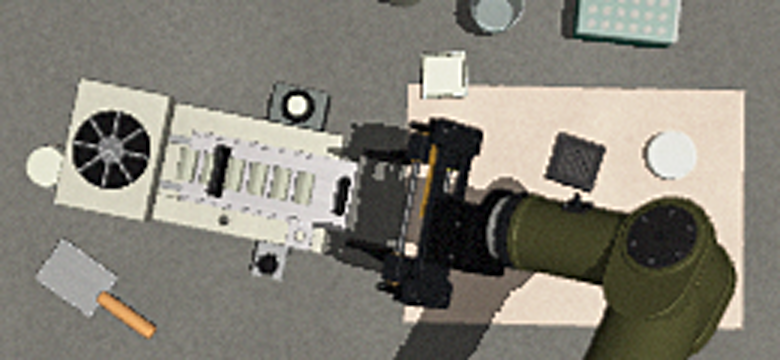

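Plate A stands in the +30 slot in all three views, and the pin is still in its notch. Now plate B.

```bash

python3 - <<'E'
from h import *
im,K,C=load("t18.png"); print(plane((120+575/3,140+160/3),K,C,.008)[0])
P,R,d=pickpose((.544,-.2045),-17.5); print(P,d)
plan([P[0],P[1],.24],R)
E
```

```text
[ 0.5457 -0.2078  0.008 ]
[ 0.5476 -0.1931  0.    ] [-0.3007 -0.9537  0.    ]
shift first(tool now)/0.3: [-0.4798  0.3445  0.6907]  then turn/5deg: [  1.6082 -17.9751   0.3094] mm [-143.9  103.3  207.2] | rows>= 5.453095348354006 10.506166605274359
```

```bash

python3 -m jog '[{"rot":[0,0,0],"travel":[-0.08,0.058,0.115],"jaw":-1},{"rot":[0,0,0],"travel":[-0.08,0.058,0.115],"jaw":-1},{"rot":[0,0,0],"travel":[-0.08,0.058,0.115],"jaw":-1},{"rot":[0,0,0],"travel":[-0.08,0.058,0.115],"jaw":-1},{"rot":[0,0,0],"travel":[-0.08,0.058,0.115],"jaw":-1},{"rot":[0,0,0],"travel":[-0.08,0.058,0.115],"jaw":-1},{"rot":[0.09,-1,0.02],"travel":[0,0,0],"jaw":-1},{"rot":[0.09,-1,0.02],"travel":[0,0,0],"jaw":-1}]' 
python3 -m jog '[{"rot":[0.09,-1,0.02],"travel":[0,0,0],"jaw":-1},{"rot":[0.09,-1,0.02],"travel":[0,0,0],"jaw":-1},{"rot":[0.09,-1,0.02],"travel":[0,0,0],"jaw":-1},{"rot":[0.09,-1,0.02],"travel":[0,0,0],"jaw":-1},{"rot":[0.09,-1,0.02],"travel":[0,0,0],"jaw":-1},{"rot":[0.09,-1,0.02],"travel":[0,0,0],"jaw":-1},{"rot":[0.09,-1,0.02],"travel":[0,0,0],"jaw":-1},{"rot":[0.09,-1,0.02],"travel":[0,0,0],"jaw":-1}]' 
python3 -m jog '[{"rot":[0.09,-1,0.02],"travel":[0,0,0],"jaw":-1},{"rot":[0.09,-1,0.02],"travel":[0,0,0],"jaw":-1},{"rot":[0.09,-1,0.02],"travel":[0,0,0],"jaw":-1},{"rot":[0.09,-1,0.02],"travel":[0,0,0],"jaw":-1},{"rot":[0.09,-1,0.02],"travel":[0,0,0],"jaw":-1},{"rot":[0.09,-1,0.02],"travel":[0,0,0],"jaw":-1},{"rot":[0.09,-1,0.02],"travel":[0,0,0],"jaw":-1},{"rot":[0.09,-1,0.02],"travel":[0,0,0],"jaw":-1}]' 
python3 - <<'E'
from h import *
s=ctrl.get_state();print(s['joint_positions'])
im,K,C=snap("wrist","w19.png")
im,K,C=snap("scene","s19.png")
plates("w19.png",rmax=235)
P,R,d=pickpose((.544,-.2045),-17.5)
plan([P[0],P[1],.14],R)
E
```

```text
time: 35.15
position: [0.5484, -0.1938, 0.2342]
tool_rot: [1.949, 1.622, -0.826]
ft_force: [-0.1, 0.3, 0.6]
grip_width: 1.002
time: 35.95
position: [0.5489, -0.1914, 0.2395]
tool_rot: [1.451, 1.157, -1.361]
ft_force: [0.4, 0.9, 0.0]
grip_width: 1.001
time: 36.75
position: [0.549, -0.1912, 0.2392]
tool_rot: [0.888, 0.648, -1.71]
ft_force: [-0.1, 0.3, 0.3]
grip_width: 1.001
[-0.0974  0.2673  0.0409  1.6223  0.5623  1.505  -0.4726]
px [257.1802 225.7043] ctr [ 0.4557 -0.4996] size [ 114.7954 1169.5577] edge angle mod 90: 72.40435791015625
px [204.3643 162.845 ] ctr [ 0.4205 -0.3191] size [67.1377 61.6186] edge angle mod 90: 67.92313385009766
px [255.2995  74.1117] ctr [ 0.5458 -0.2023] size [63.3972 61.6109] edge angle mod 90: 72.5692138671875
shift first(tool now)/0.3: [ 0.2733  0.0009 -0.1705]  then turn/5deg: [ 0.0846  0.0183 -0.025 ] mm [ 82.    0.3 -51.2] | rows>= 1.9328569042335486 0.052456698402223605
```

View pics/w19.png

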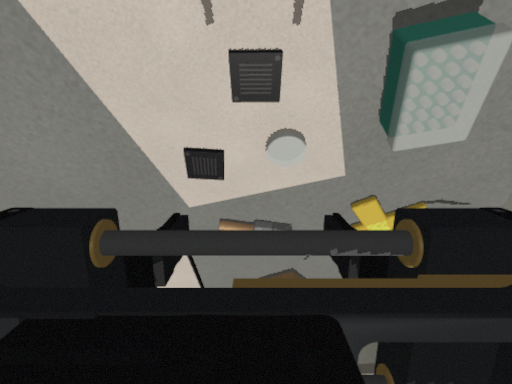

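View pics/s19.png

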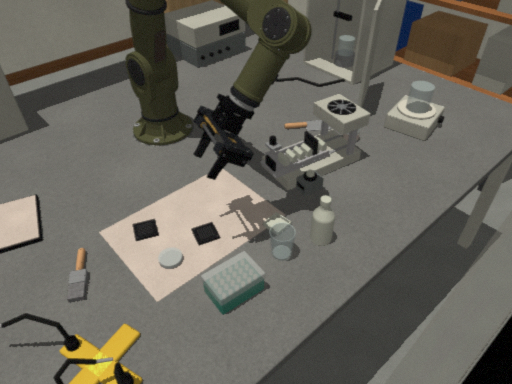

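Plate B at (256,75) is aligned and agrees to 2 mm; plate C is at (204,163). Descending.

```bash

python3 -m jog '[{"rot":[0.08,0,0],"travel":[0.137,0,-0.085],"jaw":-1},{"rot":[0,0,0],"travel":[0.136,0,-0.085],"jaw":-1},{"rot":[0,0,0],"travel":[0.12,0,-0.08],"jaw":-1},{"rot":[0,0,0],"travel":[0.12,0,-0.08],"jaw":-1},{"rot":[0,0,0],"travel":[0.07,0,-0.045],"jaw":-1},{"rot":[0,0,0],"travel":[0,0,0],"jaw":-1},{"rot":[0,0,0],"travel":[0,0,0],"jaw":-1}]'
python3 - <<'E'
from h import *
s=ctrl.get_state();print(s['joint_positions'],pose()[0])
im,K,C=snap("wrist","w20.png")
im,K,C=snap("scene","s20.png");cv2.imwrite("pics/s20c.png",crop(im,130,270,150,310,4.5))
P,R,d=pickpose((.5445,-.2035),-17.5)
plan([P[0],P[1],.008],R)
E
```

```text
time: 37.55
position: [0.5477, -0.2026, 0.033]
tool_rot: [0.898, 0.643, -1.716]
ft_force: [-0.2, 0.4, 0.3]
grip_width: 1.004
[-0.0863  0.4816  0.0528  1.788   0.6009  1.1735 -0.6763] [ 0.5477 -0.2026  0.033 ]
shift first(tool now)/0.3: [ 0.0539 -0.0151 -0.0767]  then turn/5deg: [-0.1487  0.004  -0.0553] mm [ 16.2  -4.5 -23. ] | rows>= 0.5695952617982123 0.09238260344099913
```

View pics/w20.png

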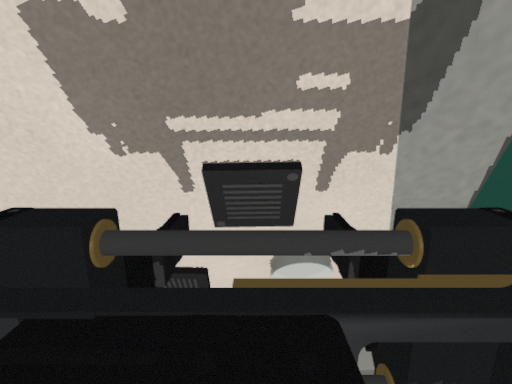

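View pics/s20c.png

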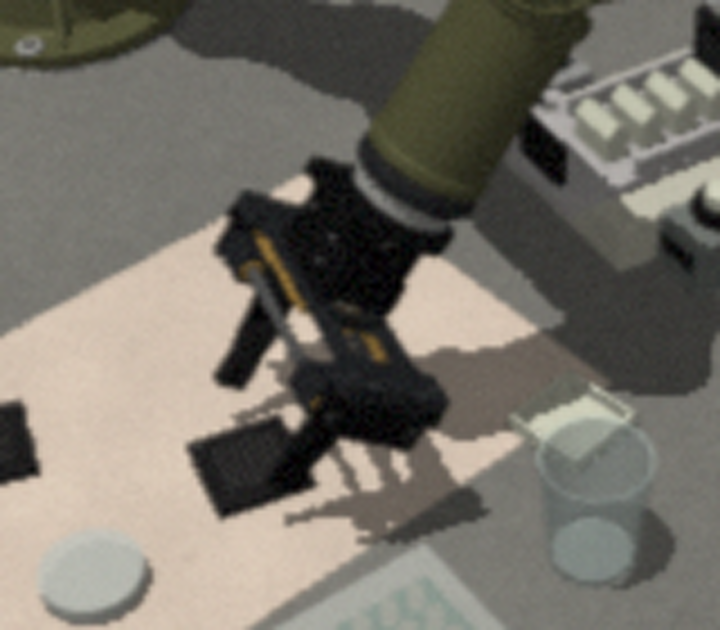

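```bash

python3 -m jog '[{"rot":[-0.1,0,0],"travel":[0.01,-0.01,-0.04],"jaw":-1},{"rot":[0,0,0],"travel":[0.022,0,-0.018],"jaw":-1},{"rot":[0,0,0],"travel":[0.02,0,-0.016],"jaw":-1},{"rot":[0,0,0],"travel":[0,0,0],"jaw":-1},{"rot":[0,0,0],"travel":[0,0,0],"jaw":-1}]'
python3 - <<'E'
from h import *
P,R,d=pickpose((.5445,-.2035),-17.5)
plan([P[0],P[1],.008],R)
E
```

```text
time: 38.15
position: [0.5477, -0.1928, 0.0067]
tool_rot: [0.891, 0.649, -1.712]
ft_force: [-0.8, 0.7, -0.5]
grip_width: 1.001
shift first(tool now)/0.3: [-0.0051  0.0007  0.0002]  then turn/5deg: [-0.0236  0.0241 -0.0202] mm [-1.5  0.2  0.1] | rows>= 0.031053764672422667 0.02285932063202168
```

```bash

python3 -m jog '[{"rot":[0,0,0],"travel":[-0.004,0,0],"jaw":-0.7},{"rot":[0,0,0],"travel":[0,0,0],"jaw":-0.55},{"rot":[0,0,0],"travel":[0,0,0],"jaw":-0.5},{"rot":[0,0,0],"travel":[0,0,0],"jaw":-0.4},{"rot":[0,0,0],"travel":[0,0,0],"jaw":-0.2},{"rot":[0,0,0],"travel":[0,0,0],"jaw":-0.2},{"rot":[0,0,0],"travel":[0,0,0],"jaw":0}]' 15
python3 -m jog '[{"rot":[0,0,0],"travel":[-0.03,0,0.02],"jaw":0},{"rot":[0,0,0],"travel":[-0.05,0,0.035],"jaw":0},{"rot":[0,0,0],"travel":[-0.08,0,0.056],"jaw":0},{"rot":[0,0,0],"travel":[-0.1,0,0.07],"jaw":0},{"rot":[0,0,0],"travel":[-0.1,0,0.07],"jaw":0},{"rot":[0,0,0],"travel":[-0.1,0,0.07],"jaw":0},{"rot":[0,0,0],"travel":[-0.1,0,0.07],"jaw":0},{"rot":[0,0,0],"travel":[-0.1,0,0.07],"jaw":0}]' 15
python3 - <<'E'
from h import *
Pp,Rp=placepose(0,.032+.1)
plan([.49,-.03,.26],Rp)
im,K,C=snap("wrist","w21.png");cv2.imwrite("pics/w21c.png",crop(im,180,300,160,360,4))
E
```

```text
time: 38.85
position: [0.548, -0.1923, 0.0079]
tool_rot: [0.891, 0.649, -1.712]
ft_force: [0.2, -0.2, -0.0]
grip_width: 0.729
time: 39.65
position: [0.5472, -0.1912, 0.2528]
tool_rot: [0.893, 0.648, -1.71]
ft_force: [0.0, -0.3, -0.3]
grip_width: 0.729
shift first(tool now)/0.3: [-0.2821 -0.3435 -0.3577]  then turn/5deg: [-1.6409 17.9835 -0.3512] mm [ -84.6 -103.  -107.3] | rows>= 3.423215381972552 10.513179499861765
```

View pics/w21c.png

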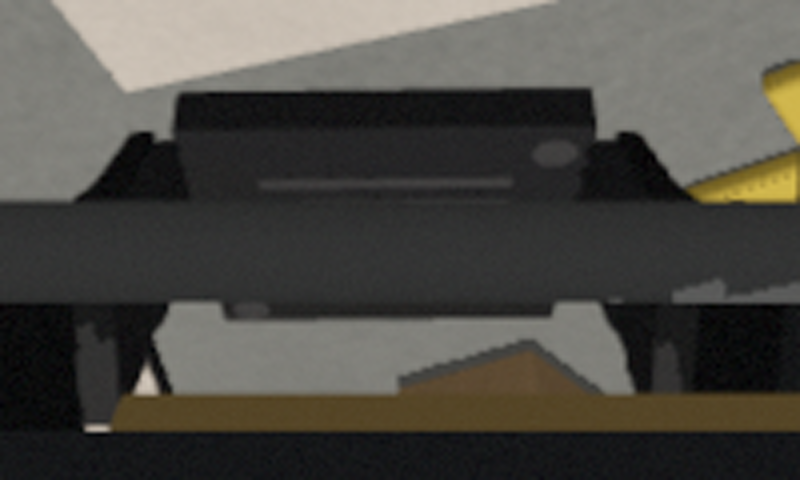

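Plate B is held the same way. Swing and transfer to slot 0.

```bash

python3 -m jog '[{"rot":[0,0,0],"travel":[-0.07,-0.086,-0.089],"jaw":0},{"rot":[0,0,0],"travel":[-0.07,-0.086,-0.089],"jaw":0},{"rot":[0,0,0],"travel":[-0.07,-0.086,-0.089],"jaw":0},{"rot":[0,0,0],"travel":[-0.07,-0.086,-0.089],"jaw":0},{"rot":[-0.09,1,-0.02],"travel":[0,0,0],"jaw":0},{"rot":[-0.09,1,-0.02],"travel":[0,0,0],"jaw":0},{"rot":[-0.09,1,-0.02],"travel":[0,0,0],"jaw":0},{"rot":[-0.09,1,-0.02],"travel":[0,0,0],"jaw":0}]' 15
python3 -m jog '[{"rot":[-0.09,1,-0.02],"travel":[0,0,0],"jaw":0},{"rot":[-0.09,1,-0.02],"travel":[0,0,0],"jaw":0},{"rot":[-0.09,1,-0.02],"travel":[0,0,0],"jaw":0},{"rot":[-0.09,1,-0.02],"travel":[0,0,0],"jaw":0},{"rot":[-0.09,1,-0.02],"travel":[0,0,0],"jaw":0},{"rot":[-0.09,1,-0.02],"travel":[0,0,0],"jaw":0},{"rot":[-0.09,1,-0.02],"travel":[0,0,0],"jaw":0},{"rot":[-0.09,1,-0.02],"travel":[0,0,0],"jaw":0}]' 15
python3 -m jog '[{"rot":[-0.09,1,-0.02],"travel":[0,0,0],"jaw":0},{"rot":[-0.09,1,-0.02],"travel":[0,0,0],"jaw":0},{"rot":[-0.09,1,-0.02],"travel":[0,0,0],"jaw":0},{"rot":[-0.09,1,-0.02],"travel":[0,0,0],"jaw":0},{"rot":[-0.09,1,-0.02],"travel":[0,0,0],"jaw":0},{"rot":[-0.09,1,-0.02],"travel":[0,0,0],"jaw":0},{"rot":[0,0,0],"travel":[0,0,0],"jaw":0}]' 15
python3 - <<'E'
from h import *
s=ctrl.get_state();print(pose()[0],s['joint_positions'],s['grip_width'])
Pp,Rp=placepose(0,.032+.08,dx=-.0035)
plan(Pp,Rp)
E
```

```text
time: 40.5
position: [0.49, -0.0305, 0.2583]
tool_rot: [1.184, 0.909, -1.555]
ft_force: [-0.3, -0.5, -1.0]
grip_width: 0.726
time: 41.3
position: [0.4898, -0.0311, 0.2584]
tool_rot: [1.713, 1.395, -1.108]
ft_force: [-0.0, 0.5, -0.7]
grip_width: 0.727
time: 42.0
position: [0.4889, -0.0325, 0.2549]
tool_rot: [2.055, 1.72, -0.653]
ft_force: [-0.3, -0.3, -0.9]
grip_width: 0.728
[ 0.4889 -0.0325  0.2549] [ 0.2824  0.2051  0.3531  1.8699 -0.8898  1.6421  0.6697] 0.7281549742166412
shift first(tool now)/0.3: [ 0.8269 -0.0566 -0.2488]  then turn/5deg: [-0.0829 -0.0053 -0.0012] mm [248.1 -17.  -74.6] | rows>= 5.192200282161905 0.048381059216186025
```

```bash

python3 -m jog '[{"rot":[-0.08,0,0],"travel":[0.138,-0.01,-0.042],"jaw":0},{"rot":[0,0,0],"travel":[0.138,-0.01,-0.042],"jaw":0},{"rot":[0,0,0],"travel":[0.138,-0.01,-0.042],"jaw":0},{"rot":[0,0,0],"travel":[0.138,-0.01,-0.041],"jaw":0},{"rot":[0,0,0],"travel":[0.138,-0.009,-0.041],"jaw":0},{"rot":[0,0,0],"travel":[0.137,-0.008,-0.041],"jaw":0},{"rot":[0,0,0],"travel":[0,0,0],"jaw":0},{"rot":[0,0,0],"travel":[0,0,0],"jaw":0}]' 15
python3 - <<'E'
from h import *
s=ctrl.get_state();print(inD(pose()[0]),s['joint_positions'],s['grip_width'])
Pp,Rp=placepose(0,.032+.04,dx=-.0035)
plan(Pp,Rp)
E
```

```text
time: 42.8
position: [0.5149, 0.2164, 0.1766]
tool_rot: [2.042, 1.722, -0.639]
ft_force: [0.7, -0.4, -0.4]
grip_width: 0.726
[-40.9195   0.5197 176.6015] [ 0.0005  0.1516  0.1239  2.1033 -1.1132  1.1776  0.5813] 0.7255146136680654
shift first(tool now)/0.3: [0.072  0.0032 0.123 ]  then turn/5deg: [0.0969 0.0016 0.0285] mm [21.6  1.  36.9] | rows>= 0.8552177320702666 0.058816790414094974
```

```bash

python3 -m jog '[{"rot":[0.08,0,0],"travel":[0.024,0.003,0.041],"jaw":0},{"rot":[0,0,0],"travel":[0.024,0,0.041],"jaw":0},{"rot":[0,0,0],"travel":[0.024,0,0.041],"jaw":0},{"rot":[0,0,0],"travel":[0,0,0],"jaw":0},{"rot":[0,0,0],"travel":[0,0,0],"jaw":0}]' 15
python3 - <<'E'
from h import *
s=ctrl.get_state();print(inD(pose()[0]),s['grip_width'])
Pp,Rp=placepose(0,.032+.02,dx=-.0035)
plan(Pp,Rp)
im,K,C=snap("wrist","w22.png");cv2.imwrite("pics/w22c.png",crop(im,180,300,160,360,4))
im,K,C=snap("scene","s22.png");cv2.imwrite("pics/s22c.png",crop(im,100,190,240,370,6))
for n,x in [("tooth-15",-.0559)]:
    a=proj([D(x,.02,.0815),D(x,-.02,.0815),D(x+.0095,.02,.072),D(x-.0095,.02,.072)],K,C)
im,K,C=load("w22.png")
a=proj([D(-.0559,.02,.0815),D(-.0559,-.02,.0815),D(-.0464,.02,.072),D(-.0464,-.02,.072)],K,C); print(((a-[160,180])*4).round(0).tolist())
E
```

```text
time: 43.3
position: [0.5163, 0.21, 0.1327]
tool_rot: [2.054, 1.719, -0.65]
ft_force: [-1.1, -0.3, 0.0]
grip_width: 0.728
[-47.0339  -2.0004 132.7008] 0.7283944602803445
shift first(tool now)/0.3: [ 0.0429 -0.0042  0.0461]  then turn/5deg: [-0.051  -0.0028 -0.0132] mm [12.9 -1.3 13.8] | rows>= 0.37860163035676536 0.030737280708698887
[[269.0, 380.0], [477.0, 380.0], [276.0, 355.0], [472.0, 354.0]]
```

View pics/w22c.png

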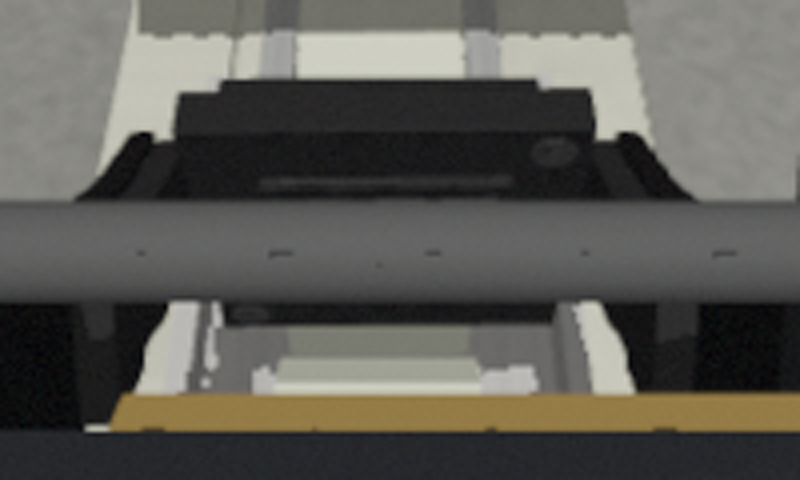

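View pics/s22c.png

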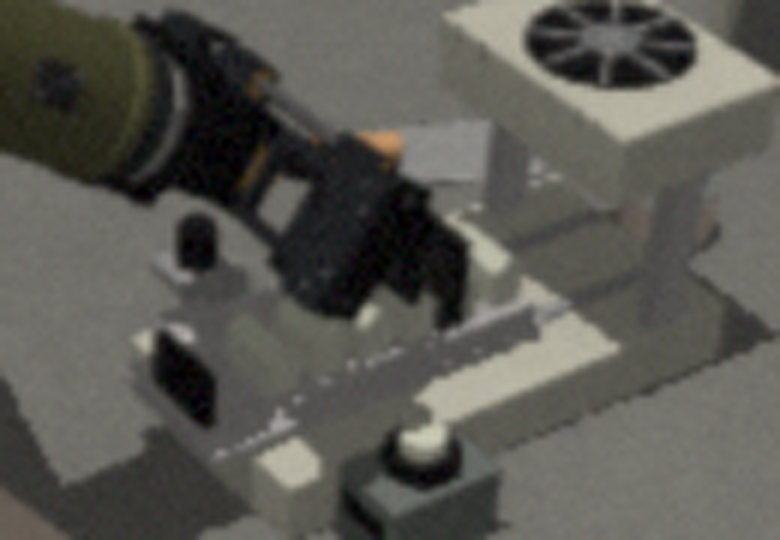

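Same picture as for the first plate. Lowering.

```bash

python3 -m jog '[{"rot":[0,0,0],"travel":[0.015,-0.004,0.014],"jaw":0},{"rot":[0,0,0],"travel":[0.014,0,0.016],"jaw":0},{"rot":[0,0,0],"travel":[0.014,0,0.016],"jaw":0},{"rot":[0,0,0],"travel":[0,0,0],"jaw":0},{"rot":[0,0,0],"travel":[0,0,0],"jaw":0}]' 15
python3 - <<'E'
from h import *
s=ctrl.get_state();print(inD(pose()[0]),s['grip_width'])
Pp,Rp=placepose(0,.032+.004,dx=-.0035)
plan(Pp,Rp)
E
```

```text
time: 43.9
position: [0.5149, 0.214, 0.1138]
tool_rot: [2.052, 1.721, -0.65]
ft_force: [-0.1, 1.0, -0.1]
grip_width: 0.729
[-43.2776   0.1783 113.7633] 0.7291178842857948
shift first(tool now)/0.3: [0.027  0.0031 0.0452]  then turn/5deg: [-0.0419 -0.0071  0.0103] mm [ 8.1  0.9 13.6] | rows>= 0.3165518288285664 0.025478432705443265
```

```bash

python3 -m jog '[{"rot":[0,0,0],"travel":[0.009,0.002,0.015],"jaw":0},{"rot":[0,0,0],"travel":[0.009,0,0.015],"jaw":0},{"rot":[0,0,0],"travel":[0.009,0,0.015],"jaw":0},{"rot":[0,0,0],"travel":[0,0,0],"jaw":0},{"rot":[0,0,0],"travel":[0,0,0],"jaw":0}]' 15
python3 -m jog '[{"rot":[0,0,0],"travel":[0.004,0,0.0055],"jaw":0},{"rot":[0,0,0],"travel":[0,0,0],"jaw":0},{"rot":[0,0,0],"travel":[0,0,0],"jaw":0}]' 15
python3 -c "
from h import *
print(inD(pose()[0]))"
```

```text
time: 44.4
position: [0.5153, 0.2127, 0.0982]
tool_rot: [2.052, 1.721, -0.649]
ft_force: [-0.0, -0.9, 0.1]
grip_width: 0.728
time: 44.7
position: [0.5154, 0.2128, 0.0964]
tool_rot: [2.052, 1.721, -0.649]
ft_force: [0.6, -0.5, -0.2]
grip_width: 0.726
[-44.3926  -0.6087  96.4056]
```

```bash

python3 -m jog '[{"rot":[0,0,0],"travel":[0.004,0,0.0055],"jaw":0},{"rot":[0,0,0],"travel":[0,0,0],"jaw":0},{"rot":[0,0,0],"travel":[0,0,0],"jaw":0}]' 15
python3 -m jog '[{"rot":[0,0,0],"travel":[0.003,0,0.004],"jaw":0},{"rot":[0,0,0],"travel":[0,0,0],"jaw":0},{"rot":[0,0,0],"travel":[0,0,0],"jaw":0}]' 15

```

```text
time: 45.0
position: [0.5159, 0.2133, 0.0956]
tool_rot: [2.053, 1.722, -0.646]
ft_force: [-0.9, -0.5, 6.1]
grip_width: 0.728
time: 45.3
position: [0.5161, 0.214, 0.0954]
tool_rot: [2.054, 1.723, -0.643]
ft_force: [-1.1, -1.3, 9.8]
grip_width: 0.724
```

```bash

python3 -m jog '[{"rot":[0,0,0],"travel":[0,0,0],"jaw":-0.6},{"rot":[0,0,0],"travel":[0,0,0],"jaw":-0.8},{"rot":[0,0,0],"travel":[0,0,0],"jaw":-0.9},{"rot":[0,0,0],"travel":[0,0,0],"jaw":-0.9},{"rot":[0,0,0],"travel":[-0.02,0,-0.03],"jaw":-0.9},{"rot":[0,0,0],"travel":[-0.08,0,-0.06],"jaw":-0.9},{"rot":[0,0,0],"travel":[-0.12,0,-0.06],"jaw":-0.9},{"rot":[0,0,0],"travel":[-0.14,0,-0.06],"jaw":-0.9}]' 
python3 -m jog '[{"rot":[0,0,0],"travel":[-0.15,0,-0.05],"jaw":-1},{"rot":[0,0,0],"travel":[-0.15,0,-0.02],"jaw":-1},{"rot":[0,0,0],"travel":[-0.15,0,0],"jaw":-1},{"rot":[0,0,0],"travel":[-0.15,0,0],"jaw":-1},{"rot":[0,0,0],"travel":[0,0,0],"jaw":-1}]' 
python3 - <<'E'
from h import *
s=ctrl.get_state();print(pose()[0],inD(pose()[0]),s['joint_positions'])
im,K,C=snap("scene","s23.png");cv2.imwrite("pics/s23c.png",crop(im,80,200,210,370,4.5))
im,K,C=snap("top","t23.png"); cv2.imwrite("pics/t23c.png",crop(im,140,260,120,380,3))
P,R,d=pickpose((.4195,-.3225),-21)
print(P,d); plan([P[0],P[1],.24],R)
E
```

```text
time: 46.1
position: [0.5054, 0.1616, 0.2075]
tool_rot: [2.05, 1.723, -0.65]
ft_force: [0.0, 1.1, -0.2]
grip_width: 0.946
time: 46.6
position: [0.4846, 0.0218, 0.3307]
tool_rot: [2.058, 1.706, -0.647]
ft_force: [0.1, -0.3, -0.9]
grip_width: 0.994
[0.4846 0.0218 0.3307] [-237.8376   -3.3882  330.689 ] [ 0.2062  0.0466  0.3222  1.8725 -0.8967  1.6365  0.4852]
[ 0.4238 -0.3113  0.    ] [-0.3584 -0.9336  0.    ]
shift first(tool now)/0.3: [-0.7707  0.0045  0.8955]  then turn/5deg: [  2.3623 -17.9405   0.4327] mm [-231.2    1.4  268.6] | rows>= 7.088896189995591 10.535833693342525
```

View pics/s23c.png

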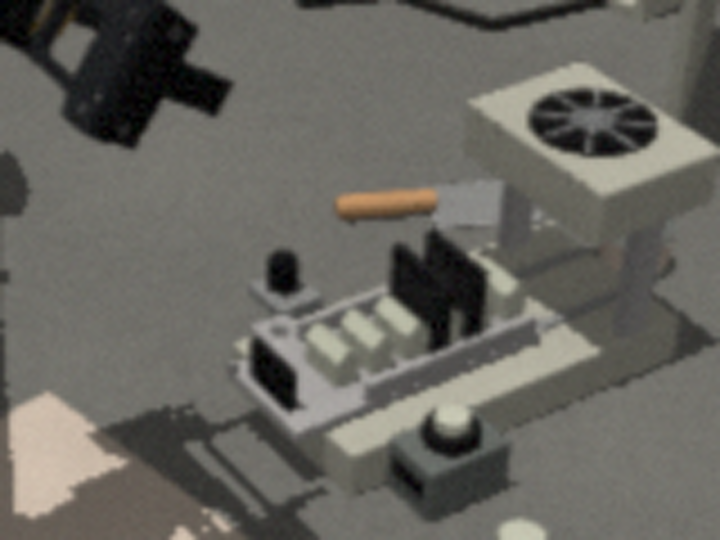

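View pics/t23c.png

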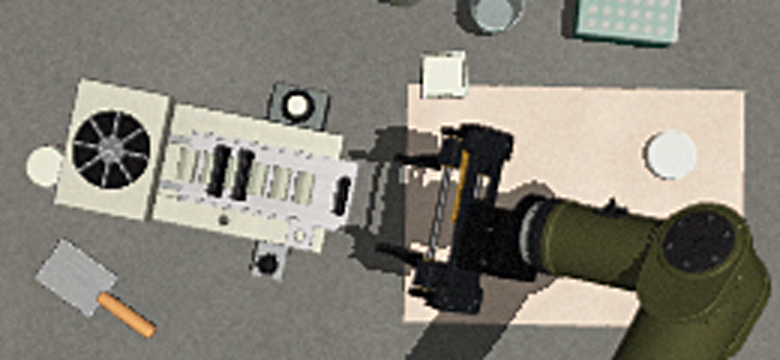

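Plates stand in +30 and 0. Now plate C.

```bash

python3 -m jog '[{"rot":[0,0,0],"travel":[-0.096,0,0.112],"jaw":-1},{"rot":[0,0,0],"travel":[-0.096,0,0.112],"jaw":-1},{"rot":[0,0,0],"travel":[-0.096,0,0.112],"jaw":-1},{"rot":[0,0,0],"travel":[-0.096,0,0.112],"jaw":-1},{"rot":[0,0,0],"travel":[-0.096,0,0.112],"jaw":-1},{"rot":[0,0,0],"travel":[-0.096,0,0.112],"jaw":-1},{"rot":[0,0,0],"travel":[-0.096,0,0.112],"jaw":-1},{"rot":[0,0,0],"travel":[-0.096,0,0.112],"jaw":-1}]' 
python3 -m jog '[{"rot":[0.13,-1,0.02],"travel":[0,0,0],"jaw":-1},{"rot":[0.13,-1,0.02],"travel":[0,0,0],"jaw":-1},{"rot":[0.13,-1,0.02],"travel":[0,0,0],"jaw":-1},{"rot":[0.13,-1,0.02],"travel":[0,0,0],"jaw":-1},{"rot":[0.13,-1,0.02],"travel":[0,0,0],"jaw":-1},{"rot":[0.13,-1,0.02],"travel":[0,0,0],"jaw":-1},{"rot":[0.13,-1,0.02],"travel":[0,0,0],"jaw":-1},{"rot":[0.13,-1,0.02],"travel":[0,0,0],"jaw":-1}]' 
python3 -m jog '[{"rot":[0.13,-1,0.02],"travel":[0,0,0],"jaw":-1},{"rot":[0.13,-1,0.02],"travel":[0,0,0],"jaw":-1},{"rot":[0.13,-1,0.02],"travel":[0,0,0],"jaw":-1},{"rot":[0.13,-1,0.02],"travel":[0,0,0],"jaw":-1},{"rot":[0.13,-1,0.02],"travel":[0,0,0],"jaw":-1},{"rot":[0.13,-1,0.02],"travel":[0,0,0],"jaw":-1},{"rot":[0.13,-1,0.02],"travel":[0,0,0],"jaw":-1},{"rot":[0.13,-1,0.02],"travel":[0,0,0],"jaw":-1}]' 
python3 -m jog '[{"rot":[0.13,-1,0.02],"travel":[0,0,0],"jaw":-1},{"rot":[0.13,-1,0.02],"travel":[0,0,0],"jaw":-1},{"rot":[0,0,0],"travel":[0,0,0],"jaw":-1}]' 
python3 - <<'E'
from h import *
s=ctrl.get_state();print(pose()[0],s['joint_positions'])
im,K,C=snap("wrist","w24.png")
for z in (.008,.004): plates("w24.png",rmax=205,z=z)
P,R,d=pickpose((.4195,-.3225),-21)
plan([P[0],P[1],.14],R)
E
```

```text
time: 47.5
position: [0.4234, -0.3091, 0.237]
tool_rot: [2.051, 1.726, -0.647]
ft_force: [1.4, -1.7, -0.2]
grip_width: 1.002
time: 48.3
position: [0.4235, -0.3077, 0.2376]
tool_rot: [1.595, 1.276, -1.272]
ft_force: [0.1, 0.5, 0.5]
grip_width: 0.999
time: 49.1
position: [0.4235, -0.3075, 0.2377]
tool_rot: [1.05, 0.768, -1.69]
ft_force: [-0.1, -0.3, -0.9]
grip_width: 1.0
time: 49.4
position: [0.424, -0.305, 0.2355]
tool_rot: [0.902, 0.644, -1.761]
ft_force: [-0.2, 0.5, 0.0]
grip_width: 1.001
[ 0.424  -0.305   0.2355] [-0.1593  0.0595  0.3294  1.8742  0.5948  1.3862 -0.3432]
px [256.9309  85.2995] ctr [ 0.4165 -0.3265] size [51.7686 61.5438] edge angle mod 90: 67.75223541259766
px [256.9309  85.2995] ctr [ 0.4157 -0.3285] size [52.413  62.3099] edge angle mod 90: 67.75223541259766
shift first(tool now)/0.3: [ 0.2707  0.0095 -0.1746]  then turn/5deg: [0.1694 0.0487 0.0255] mm [ 81.2   2.8 -52.4] | rows>= 1.93348103259554 0.10363951291298633
```

View pics/w24.png

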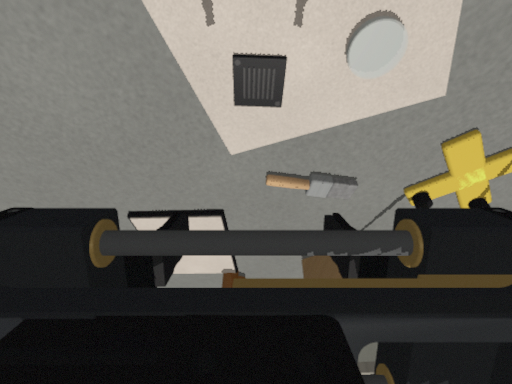

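```bash

python3 - <<'E'
from h import *
for t in (70,80,90,100): plates("w24.png",rmax=205,thr=t)
im,K,C=load("w24.png"); print(im[50:112:3,258].max(1))
for t in (60,90): plates("w19.png",rmax=205,thr=t)
E
```

```text
px [258.2113  79.2938] ctr [ 0.4189 -0.3208] size [64.983  61.8102] edge angle mod 90: 68.18243408203125
px [258.4133  79.3214] ctr [ 0.4188 -0.3207] size [65.2345 62.2597] edge angle mod 90: 67.95555114746094
px [258.4337  79.2908] ctr [ 0.4188 -0.3207] size [65.6263 62.2773] edge angle mod 90: 67.92032623291016
px [258.4286  79.3061] ctr [ 0.4188 -0.3206] size [66.1702 62.6918] edge angle mod 90: 67.93900299072266
[205 188  16  63  65  62  71  82  83  80  83  80  83  81  84  82  73  52
  53 199 204]
px [204.3643 162.845 ] ctr [ 0.4205 -0.3191] size [67.1377 61.6186] edge angle mod 90: 67.92313385009766
px [255.2995  74.1117] ctr [ 0.5458 -0.2023] size [63.3972 61.6109] edge angle mod 90: 72.5692138671875
px [204.4394 162.9545] ctr [ 0.42   -0.3189] size [68.3614 62.3044] edge angle mod 90: 67.53251647949219
px [255.2764  74.603 ] ctr [ 0.5455 -0.203 ] size [64.867 62.656] edge angle mod 90: 72.58112335205078
px [420.6215  50.4439] ctr [ 0.7219 -0.2519] size [172.5585 107.5574] edge angle mod 90: 54.06942367553711
```

```bash

python3 - <<'E'
from h import *
P,R,d=pickpose((.4185,-.3215),-22)
plan([P[0],P[1],.03],R)
E
```

```text
shift first(tool now)/0.3: [ 0.5691  0.0097 -0.3877]  then turn/5deg: [ 0.3329  0.0497 -0.0895] mm [ 170.7    2.9 -116.3] | rows>= 4.132022529576531 0.2027510790603309
```

```bash

python3 -m jog '[{"rot":[0,0,0],"travel":[0.12,0.003,-0.082],"jaw":-1},{"rot":[0,0,0],"travel":[0.12,0.002,-0.082],"jaw":-1},{"rot":[0,0,0],"travel":[0.12,0.002,-0.082],"jaw":-1},{"rot":[0,0,0],"travel":[0.12,0.002,-0.082],"jaw":-1},{"rot":[0.33,0.05,-0.09],"travel":[0.089,0,-0.06],"jaw":-1},{"rot":[0,0,0],"travel":[0,0,0],"jaw":-1},{"rot":[0,0,0],"travel":[0,0,0],"jaw":-1}]'
python3 - <<'E'
from h import *
s=ctrl.get_state();print(s['joint_positions'],pose()[0])
im,K,C=snap("wrist","w25.png")
im,K,C=snap("scene","s25.png");cv2.imwrite("pics/s25c.png",crop(im,130,270,90,250,4.5))
P,R,d=pickpose((.4185,-.3215),-22)
plan([P[0],P[1],.008],R)
E
```

```text
time: 50.15
position: [0.4228, -0.3145, 0.0327]
tool_rot: [0.931, 0.619, -1.786]
ft_force: [0.5, -0.5, 1.6]
grip_width: 1.006
[-0.1265  0.3348  0.3437  2.0331  0.5932  1.0008 -0.5648] [ 0.4228 -0.3145  0.0327]
shift first(tool now)/0.3: [ 0.0648 -0.0099 -0.0579]  then turn/5deg: [-0.1022 -0.001  -0.028 ] mm [ 19.4  -3.  -17.4] | rows>= 0.5248389069191362 0.06171744844102943
```

View pics/w25.png

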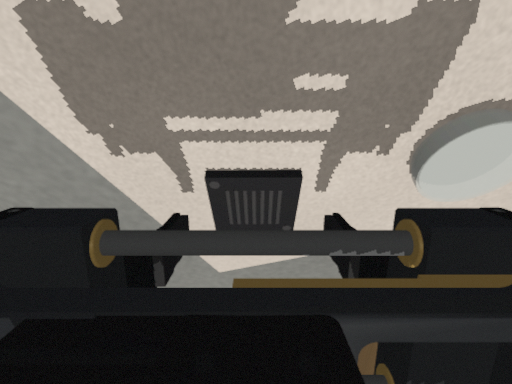

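View pics/s25c.png

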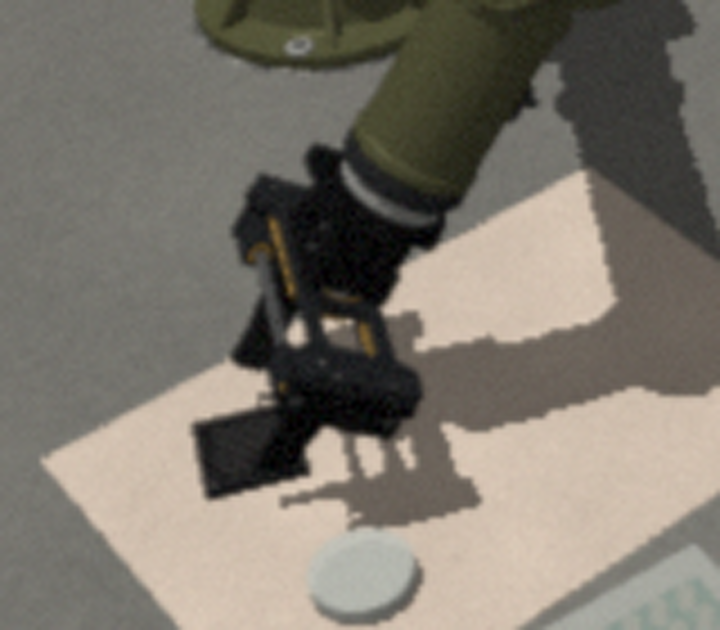

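```bash

python3 -m jog '[{"rot":[-0.1,0,0],"travel":[0.02,-0.008,-0.024],"jaw":-1},{"rot":[0,0,0],"travel":[0.024,0,-0.017],"jaw":-1},{"rot":[0,0,0],"travel":[0.02,0,-0.016],"jaw":-1},{"rot":[0,0,0],"travel":[0,0,0],"jaw":-1},{"rot":[0,0,0],"travel":[0,0,0],"jaw":-1}]'
python3 - <<'E'
from h import *
P,R,d=pickpose((.4185,-.3215),-22)
plan([P[0],P[1],.008],R)
E
```

```text
time: 50.75
position: [0.4221, -0.3098, 0.0061]
tool_rot: [0.925, 0.627, -1.781]
ft_force: [-0.6, 1.1, 0.8]
grip_width: 1.005
shift first(tool now)/0.3: [-0.0048  0.0035  0.004 ]  then turn/5deg: [0.0255 0.0116 0.0005] mm [-1.4  1.1  1.2] | rows>= 0.04275998385740266 0.016280928384608487
```

```bash

python3 -m jog '[{"rot":[0,0,0],"travel":[-0.005,0.002,0.004],"jaw":-0.7},{"rot":[0,0,0],"travel":[0,0,0],"jaw":-0.55},{"rot":[0,0,0],"travel":[0,0,0],"jaw":-0.5},{"rot":[0,0,0],"travel":[0,0,0],"jaw":-0.4},{"rot":[0,0,0],"travel":[0,0,0],"jaw":-0.2},{"rot":[0,0,0],"travel":[0,0,0],"jaw":-0.2},{"rot":[0,0,0],"travel":[0,0,0],"jaw":0}]' 15
python3 -m jog '[{"rot":[0,0,0],"travel":[-0.03,0,0.02],"jaw":0},{"rot":[0,0,0],"travel":[-0.05,0,0.035],"jaw":0},{"rot":[0,0,0],"travel":[-0.08,0,0.056],"jaw":0},{"rot":[0,0,0],"travel":[-0.1,0,0.07],"jaw":0},{"rot":[0,0,0],"travel":[-0.1,0,0.07],"jaw":0},{"rot":[0,0,0],"travel":[-0.1,0,0.07],"jaw":0},{"rot":[0,0,0],"travel":[-0.1,0,0.07],"jaw":0},{"rot":[0,0,0],"travel":[-0.1,0,0.07],"jaw":0}]' 15
python3 - <<'E'
from h import *
Pp,Rp=placepose(-.03,.032+.1)
plan([.48,-.06,.27],Rp)
im,K,C=snap("wrist","w26.png");cv2.imwrite("pics/w26c.png",crop(im,180,300,160,360,4))
E
```

```text
time: 51.45
position: [0.4222, -0.3103, 0.0082]
tool_rot: [0.925, 0.627, -1.781]
ft_force: [-0.3, -0.5, -0.9]
grip_width: 0.725
time: 52.25
position: [0.4222, -0.3099, 0.2519]
tool_rot: [0.927, 0.627, -1.781]
ft_force: [0.9, 0.0, -1.0]
grip_width: 0.727
shift first(tool now)/0.3: [-0.5337 -0.1327 -0.6574]  then turn/5deg: [-2.6158 17.9267 -0.4525] mm [-160.1  -39.8 -197.2] | rows>= 5.142379807497106 10.548426358946305
```

View pics/w26c.png

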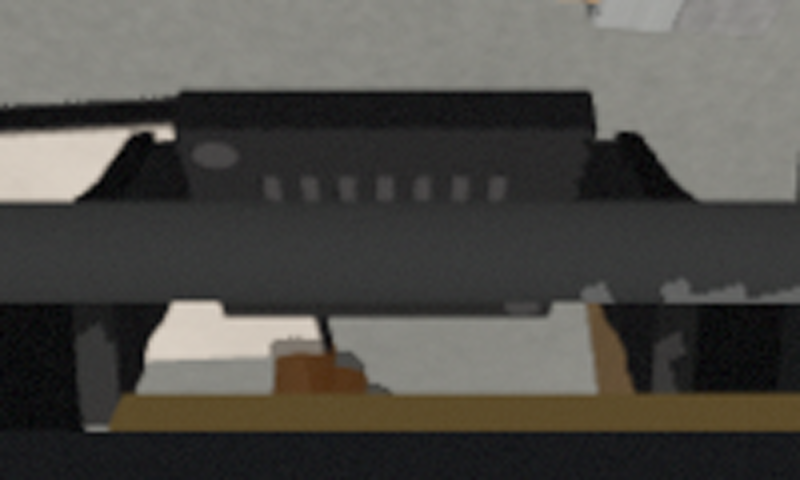

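Plate C is held the same way. Transfer to slot -30.

```bash

python3 -m jog '[{"rot":[0,0,0],"travel":[-0.089,-0.022,-0.11],"jaw":0},{"rot":[0,0,0],"travel":[-0.089,-0.022,-0.11],"jaw":0},{"rot":[0,0,0],"travel":[-0.089,-0.022,-0.11],"jaw":0},{"rot":[0,0,0],"travel":[-0.089,-0.022,-0.11],"jaw":0},{"rot":[0,0,0],"travel":[-0.089,-0.022,-0.11],"jaw":0},{"rot":[0,0,0],"travel":[-0.089,-0.022,-0.107],"jaw":0},{"rot":[-0.145,1,-0.025],"travel":[0,0,0],"jaw":0},{"rot":[-0.145,1,-0.025],"travel":[0,0,0],"jaw":0}]' 15
python3 -m jog '[{"rot":[-0.145,1,-0.025],"travel":[0,0,0],"jaw":0},{"rot":[-0.145,1,-0.025],"travel":[0,0,0],"jaw":0},{"rot":[-0.145,1,-0.025],"travel":[0,0,0],"jaw":0},{"rot":[-0.145,1,-0.025],"travel":[0,0,0],"jaw":0},{"rot":[-0.145,1,-0.025],"travel":[0,0,0],"jaw":0},{"rot":[-0.145,1,-0.025],"travel":[0,0,0],"jaw":0},{"rot":[-0.145,1,-0.025],"travel":[0,0,0],"jaw":0},{"rot":[-0.145,1,-0.025],"travel":[0,0,0],"jaw":0}]' 15
python3 -m jog '[{"rot":[-0.145,1,-0.025],"travel":[0,0,0],"jaw":0},{"rot":[-0.145,1,-0.025],"travel":[0,0,0],"jaw":0},{"rot":[-0.145,1,-0.025],"travel":[0,0,0],"jaw":0},{"rot":[-0.145,1,-0.025],"travel":[0,0,0],"jaw":0},{"rot":[-0.145,1,-0.025],"travel":[0,0,0],"jaw":0},{"rot":[-0.145,1,-0.025],"travel":[0,0,0],"jaw":0},{"rot":[-0.145,1,-0.025],"travel":[0,0,0],"jaw":0},{"rot":[-0.145,0.93,-0.025],"travel":[0,0,0],"jaw":0}]' 15
python3 -m jog '[{"rot":[0,0,0],"travel":[0,0,0],"jaw":0}]' 15
python3 - <<'E'
from h import *
s=ctrl.get_state();print(pose()[0],s['joint_positions'],s['grip_width'])
Pp,Rp=placepose(-.03,.032+.08,dx=-.0035)
plan(Pp,Rp)
E
```

```text
time: 53.1
position: [0.4813, -0.0574, 0.2674]
tool_rot: [1.069, 0.766, -1.699]
ft_force: [0.6, -1.1, -1.0]
grip_width: 0.728
time: 53.9
position: [0.4804, -0.0605, 0.2687]
tool_rot: [1.612, 1.274, -1.27]
ft_force: [0.1, 0.2, -1.6]
grip_width: 0.724
time: 54.7
position: [0.4804, -0.0607, 0.2682]
tool_rot: [2.051, 1.72, -0.643]
ft_force: [0.4, 0.1, -1.4]
grip_width: 0.723
time: 54.8
position: [0.4796, -0.0616, 0.2655]
tool_rot: [2.053, 1.72, -0.653]
ft_force: [-0.3, -0.6, -0.6]
grip_width: 0.723
[ 0.4796 -0.0616  0.2655] [ 0.1429  0.2328  0.5767  1.8402 -0.8968  1.727   0.7166] 0.7231453917739802
shift first(tool now)/0.3: [ 0.8477 -0.0421 -0.2218]  then turn/5deg: [-0.0671  0.0103  0.0006] mm [254.3 -12.6 -66.5] | rows>= 5.263415341703786 0.03953902320560406
```

```bash

python3 -m jog '[{"rot":[-0.06,0,0],"travel":[0.141,-0.007,-0.037],"jaw":0},{"rot":[0,0,0],"travel":[0.141,-0.007,-0.037],"jaw":0},{"rot":[0,0,0],"travel":[0.141,-0.007,-0.037],"jaw":0},{"rot":[0,0,0],"travel":[0.141,-0.007,-0.037],"jaw":0},{"rot":[0,0,0],"travel":[0.141,-0.007,-0.037],"jaw":0},{"rot":[0,0,0],"travel":[0.14,-0.007,-0.037],"jaw":0},{"rot":[0,0,0],"travel":[0,0,0],"jaw":0},{"rot":[0,0,0],"travel":[0,0,0],"jaw":0}]' 15
python3 - <<'E'
from h import *
s=ctrl.get_state();print(inD(pose()[0]),s['joint_positions'],s['grip_width'])
Pp,Rp=placepose(-.03,.032+.04,dx=-.0035)
plan(Pp,Rp)
E
```

```text
time: 55.6
position: [0.51, 0.1858, 0.1773]
tool_rot: [2.041, 1.721, -0.64]
ft_force: [0.6, 0.7, -0.3]
grip_width: 0.727
[-71.9429   0.0315 177.3318] [-0.1545  0.1551  0.3592  2.1069 -1.105   1.2501  0.6214] 0.7268598776536617
shift first(tool now)/0.3: [0.0763 0.0016 0.1229]  then turn/5deg: [0.0957 0.0175 0.0258] mm [22.9  0.5 36.9] | rows>= 0.868151616858272 0.05859378186227987
```

```bash

python3 -m jog '[{"rot":[0.08,0,0],"travel":[0.025,0.002,0.041],"jaw":0},{"rot":[0,0,0],"travel":[0.025,0,0.041],"jaw":0},{"rot":[0,0,0],"travel":[0.025,0,0.041],"jaw":0},{"rot":[0,0,0],"travel":[0,0,0],"jaw":0},{"rot":[0,0,0],"travel":[0,0,0],"jaw":0}]' 15
python3 - <<'E'
from h import *
s=ctrl.get_state();print(inD(pose()[0]),s['grip_width'])
Pp,Rp=placepose(-.03,.032+.02,dx=-.0035)
plan(Pp,Rp)
im,K,C=snap("wrist","w27.png");cv2.imwrite("pics/w27c.png",crop(im,180,300,160,360,4))
a=proj([D(-.0859,.02,.0815),D(-.0859,-.02,.0815),D(-.0764,.02,.072),D(-.0764,-.02,.072)],K,C); print(((a-[160,180])*4).round(0).tolist())
im,K,C=snap("scene","s27.png");cv2.imwrite("pics/s27c.png",crop(im,100,190,240,370,6))
E
```

```text
time: 56.1
position: [0.5113, 0.1801, 0.1334]
tool_rot: [2.052, 1.717, -0.65]
ft_force: [-0.3, 1.1, -0.3]
grip_width: 0.725
[-77.2636  -2.2554 133.4008] 0.7246534330229792
shift first(tool now)/0.3: [ 0.045  -0.0051  0.0475]  then turn/5deg: [-0.0391  0.0134 -0.0197] mm [13.5 -1.5 14.2] | rows>= 0.39345203013131785 0.026649301334587115
[[268.0, 380.0], [475.0, 380.0], [275.0, 355.0], [470.0, 355.0]]
```

View pics/w27c.png

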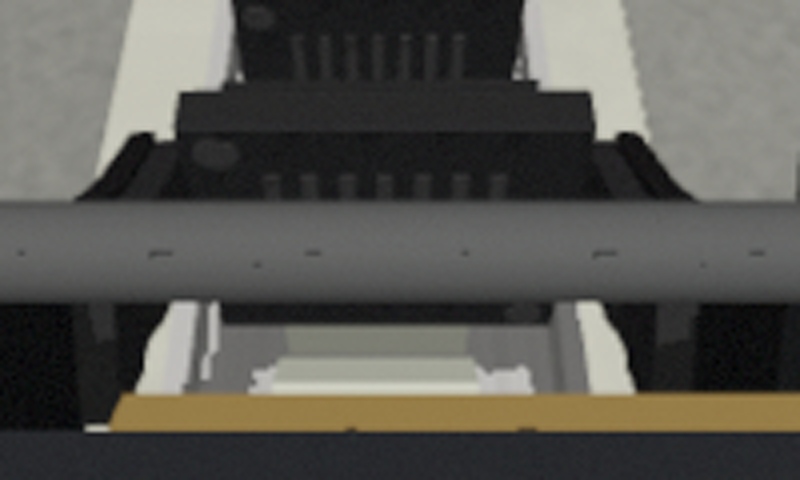

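View pics/s27c.png

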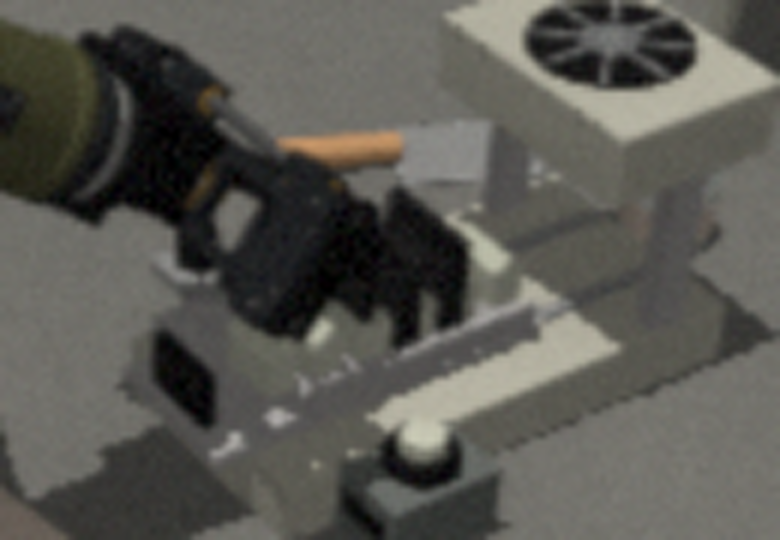

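```bash

python3 -m jog '[{"rot":[0,0,0],"travel":[0.015,-0.004,0.014],"jaw":0},{"rot":[0,0,0],"travel":[0.015,0,0.016],"jaw":0},{"rot":[0,0,0],"travel":[0.014,0,0.017],"jaw":0},{"rot":[0,0,0],"travel":[0,0,0],"jaw":0},{"rot":[0,0,0],"travel":[0,0,0],"jaw":0}]' 15
python3 - <<'E'
from h import *
s=ctrl.get_state();print(inD(pose()[0]),s['grip_width'])
Pp,Rp=placepose(-.03,.032+.004,dx=-.0035)
plan(Pp,Rp)
E
```

```text
time: 56.7
position: [0.51, 0.1843, 0.1141]
tool_rot: [2.051, 1.72, -0.649]
ft_force: [0.1, -0.7, -0.0]
grip_width: 0.723
[-73.4156  -0.1601 114.087 ] 0.7225482535386214
shift first(tool now)/0.3: [0.0281 0.0019 0.0458]  then turn/5deg: [-0.0277  0.0083  0.0039] mm [ 8.4  0.6 13.7] | rows>= 0.3225225204417052 0.016960768976695934
```

```bash

python3 -m jog '[{"rot":[0,0,0],"travel":[0.009,0.001,0.015],"jaw":0},{"rot":[0,0,0],"travel":[0.009,0,0.015],"jaw":0},{"rot":[0,0,0],"travel":[0.01,0,0.016],"jaw":0},{"rot":[0,0,0],"travel":[0,0,0],"jaw":0},{"rot":[0,0,0],"travel":[0,0,0],"jaw":0}]' 15
python3 -m jog '[{"rot":[0,0,0],"travel":[0.004,0,0.0055],"jaw":0},{"rot":[0,0,0],"travel":[0,0,0],"jaw":0},{"rot":[0,0,0],"travel":[0,0,0],"jaw":0}]' 15
python3 -c "
from h import *
print(inD(pose()[0]))"
```

```text
time: 57.2
position: [0.5101, 0.1831, 0.098]
tool_rot: [2.051, 1.72, -0.649]
ft_force: [1.2, 0.7, 0.3]
grip_width: 0.729
time: 57.5
position: [0.5103, 0.1831, 0.0964]
tool_rot: [2.051, 1.719, -0.648]
ft_force: [0.4, -0.2, -0.7]
grip_width: 0.727
[-74.4891  -0.672   96.3571]
```

```bash

python3 -m jog '[{"rot":[0,0,0],"travel":[0.004,0,0.0055],"jaw":0},{"rot":[0,0,0],"travel":[0,0,0],"jaw":0},{"rot":[0,0,0],"travel":[0,0,0],"jaw":0}]' 15
python3 -m jog '[{"rot":[0,0,0],"travel":[0.003,0,0.004],"jaw":0},{"rot":[0,0,0],"travel":[0,0,0],"jaw":0},{"rot":[0,0,0],"travel":[0,0,0],"jaw":0}]' 15

```

```text
time: 57.8
position: [0.5107, 0.1838, 0.0958]
tool_rot: [2.052, 1.721, -0.645]
ft_force: [-0.3, -0.1, 6.0]
grip_width: 0.727
time: 58.1
position: [0.5109, 0.1845, 0.0957]
tool_rot: [2.053, 1.723, -0.642]
ft_force: [-1.8, -1.6, 10.6]
grip_width: 0.724
```

```bash

python3 -m jog '[{"rot":[0,0,0],"travel":[0,0,0],"jaw":-0.6},{"rot":[0,0,0],"travel":[0,0,0],"jaw":-0.8},{"rot":[0,0,0],"travel":[0,0,0],"jaw":-0.9},{"rot":[0,0,0],"travel":[0,0,0],"jaw":-0.9},{"rot":[0,0,0],"travel":[-0.02,0,-0.03],"jaw":-0.9},{"rot":[0,0,0],"travel":[-0.08,0,-0.06],"jaw":-0.9},{"rot":[0,0,0],"travel":[-0.12,0,-0.06],"jaw":-0.9},{"rot":[0,0,0],"travel":[-0.14,0,-0.06],"jaw":-0.9}]' 
python3 -m jog '[{"rot":[0,0,0],"travel":[-0.15,0,-0.05],"jaw":-1},{"rot":[0,0,0],"travel":[-0.15,0,-0.02],"jaw":-1},{"rot":[0,0,0],"travel":[-0.15,0,0],"jaw":-1},{"rot":[0,0,0],"travel":[-0.15,0,0],"jaw":-1},{"rot":[0,0,0],"travel":[0,0,0],"jaw":-1}]' 
python3 - <<'E'
from h import *
s=ctrl.get_state();print(pose()[0],inD(pose()[0]),s['joint_positions'])
im,K,C=snap("wrist","w28.png")
im,K,C=snap("scene","s28.png");cv2.imwrite("pics/s28c.png",crop(im,110,190,240,350,6.5))
im,K,C=snap("top","t28.png"); cv2.imwrite("pics/t28c.png",crop(im,140,260,120,380,3))
# expected plate corners in scene
E
```

```text
time: 58.9
position: [0.5002, 0.132, 0.2076]
tool_rot: [2.049, 1.722, -0.65]
ft_force: [0.4, 0.1, 0.3]
grip_width: 0.949
time: 59.4
position: [0.4789, -0.0076, 0.3308]
tool_rot: [2.057, 1.705, -0.647]
ft_force: [0.8, -0.1, -0.5]
grip_width: 0.993
[ 0.4789 -0.0076  0.3308] [-267.7682   -2.8768  330.8282] [ 0.0471  0.0727  0.5524  1.853  -0.8897  1.6931  0.533 ]
```

View pics/s28c.png

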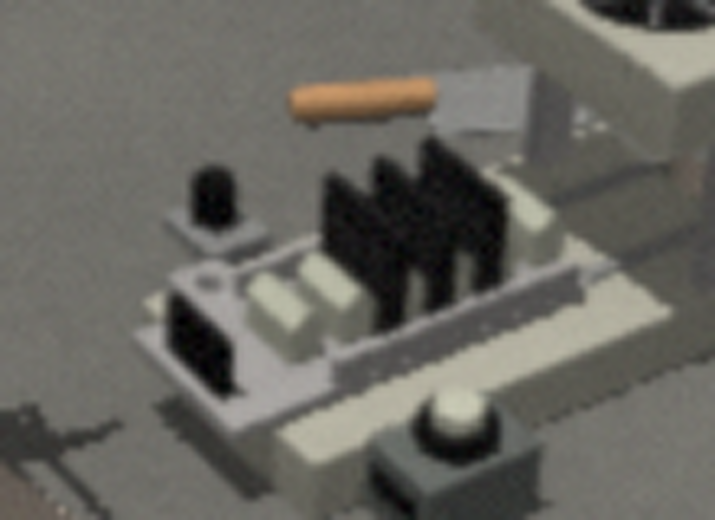

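View pics/w28.png

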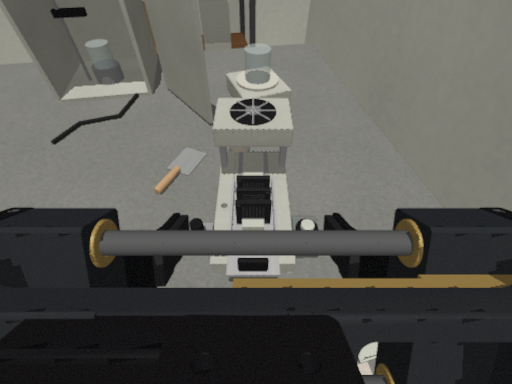

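View pics/t28c.png

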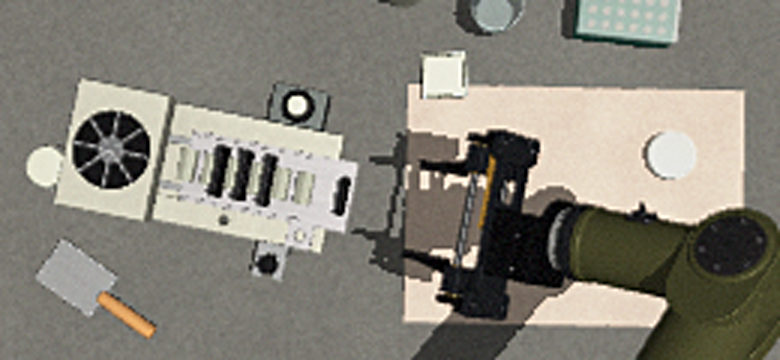

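All three plates are in the rack and only the petri dish remains on the mat. I'll check plate heights against predicted corners.

```bash

python3 - <<'E'
from h import *
im,K,C=load("s28.png")
for s in (.03,0,-.03):
    for z in (.114,.120):
        a=proj([D(-.0409+s-.004,.032,z),D(-.0409+s-.004,-.032,z)],K,C); print(s,z,((a-[240,110])*6.5).round(0).tolist())
v=im.copy()
for s in (.03,0,-.03):
    a=proj([D(-.0409+s-.004,.032,.114),D(-.0409+s-.004,-.032,.114),D(-.0409+s-.004,-.032,.05)],K,C)
b=crop(v,110,190,240,350,6.5)
for s in (.03,0,-.03):
    a=((proj([D(-.0409+s-.004,.032,.114),D(-.0409+s-.004,-.032,.114),D(-.0409+s-.004,-.032,.05)],K,C)-[239.5,109.5])*6.5).astype(int)
    cv2.polylines(b,[a.reshape(-1,1,2)],False,(0,0,255),1)
cv2.imwrite("pics/s28o.png",b)
E
```

```text
0.03 0.114 [[412.0, 138.0], [492.0, 200.0]]
0.03 0.12 [[413.0, 128.0], [493.0, 190.0]]
0 0.114 [[364.0, 156.0], [442.0, 219.0]]
0 0.12 [[364.0, 146.0], [443.0, 209.0]]
-0.03 0.114 [[314.0, 175.0], [392.0, 239.0]]
-0.03 0.12 [[315.0, 165.0], [393.0, 229.0]]
```

View pics/s28o.png

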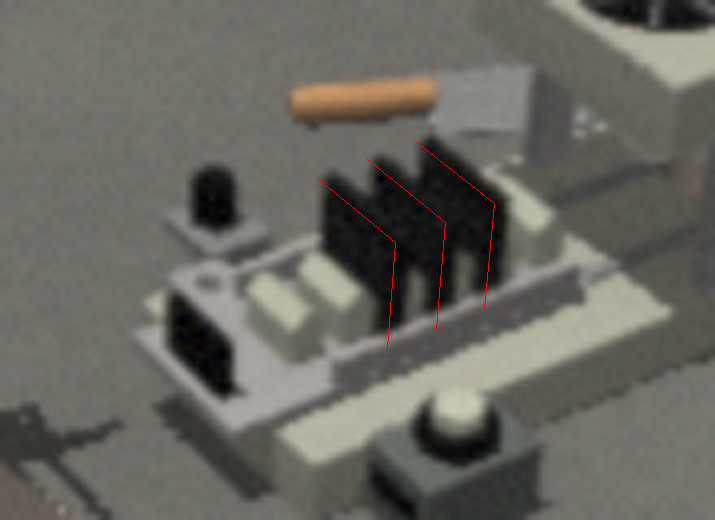

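Predicted corners match all three plates equally, so they are equally seated. Now turning to tool-down to push the rack home.

```bash

python3 -m jog '[{"rot":[0,-1,0],"travel":[0,0,0],"jaw":-1},{"rot":[0,-1,0],"travel":[0,0,0],"jaw":-1},{"rot":[0,-1,0],"travel":[0,0,0],"jaw":-1},{"rot":[0,-1,0],"travel":[0,0,0],"jaw":-1},{"rot":[0,-1,0],"travel":[0,0,0],"jaw":-0.5},{"rot":[0,-1,0],"travel":[0,0,0],"jaw":0},{"rot":[0,-1,0],"travel":[0,0,0],"jaw":0.3},{"rot":[0,-1,0],"travel":[0,0,0],"jaw":0.3}]' 
python3 -m jog '[{"rot":[0,-1,0],"travel":[0,0,0],"jaw":0.3},{"rot":[0,-1,0],"travel":[0,0,0],"jaw":0.3},{"rot":[0,-1,0],"travel":[0,0,0],"jaw":0.3},{"rot":[1,0,0],"travel":[0,0,0],"jaw":0.3},{"rot":[1,0,0],"travel":[0,0,0],"jaw":0.3},{"rot":[1,0,0],"travel":[0,0,0],"jaw":0.3},{"rot":[1,0,0],"travel":[0,0,0],"jaw":0.3},{"rot":[1,0,0],"travel":[0,0,0],"jaw":0.3}]' 
python3 -m jog '[{"rot":[1,0,0],"travel":[0,0,0],"jaw":0.3},{"rot":[1,0,0],"travel":[0,0,0],"jaw":0.3},{"rot":[1,0,0],"travel":[0,0,0],"jaw":0.3},{"rot":[1,0,0],"travel":[0,0,0],"jaw":0.3},{"rot":[1,0,0],"travel":[0,0,0],"jaw":0.3},{"rot":[1,0,0],"travel":[0,0,0],"jaw":0.3},{"rot":[1,0,0],"travel":[0,0,0],"jaw":0.3},{"rot":[1,0,0],"travel":[0,0,0],"jaw":0.3}]' 
python3 -m jog '[{"rot":[1,0,0],"travel":[0,0,0],"jaw":0.3},{"rot":[1,0,0],"travel":[0,0,0],"jaw":0.3},{"rot":[1,0,0],"travel":[0,0,0],"jaw":0.3},{"rot":[1,0,0],"travel":[0,0,0],"jaw":0.3},{"rot":[1,0,0],"travel":[0,0,0],"jaw":0.3},{"rot":[0,0,0],"travel":[0,0,0],"jaw":0.3}]' 
python3 - <<'E'
from h import *
s=ctrl.get_state();print(pose(),s['joint_positions'],s['grip_width'])
plan(D(-.1659,-.001,.2),toolR(0,[1,0],-ex))
E
```

```text
time: 60.35
position: [0.477, 0.0003, 0.3261]
tool_rot: [1.538, 1.296, -1.188]
ft_force: [0.1, 0.6, -0.2]
grip_width: 0.718
time: 61.15
position: [0.4768, 0.0004, 0.3255]
tool_rot: [1.641, 0.856, -1.648]
ft_force: [-0.8, 0.5, 0.5]
grip_width: 0.353
time: 61.95
position: [0.4768, 0.0004, 0.3255]
tool_rot: [2.078, 0.273, -2.087]
ft_force: [0.5, 0.1, 0.1]
grip_width: 0.353
time: 62.55
position: [0.4769, 0.0002, 0.3256]
tool_rot: [-2.127, 0.186, 2.135]
ft_force: [-0.3, 0.3, -0.6]
grip_width: 0.351
(array([0.4769, 0.0002, 0.3256]), array([[-0.0037, -0.1721, -0.9851],
       [-0.0004, -0.9851,  0.1721],
       [-1.    ,  0.0011,  0.0036]])) [-0.1659 -0.0793  0.1027  1.6915  0.0083  1.5327 -1.8077] 0.3513441458263443
shift first(tool now)/0.3: [ 0.4184 -0.3157 -0.0066]  then turn/5deg: [ 0.018   0.0412 -0.0122] mm [125.5 -94.7  -2. ] | rows>= 3.1450719703478707 0.027112419482495848
```

```bash

python3 -m jog '[{"rot":[0,0.04,0],"travel":[0.1,-0.079,-0.002],"jaw":0.3},{"rot":[0,0,0],"travel":[0.1,-0.079,-0.002],"jaw":0.3},{"rot":[0,0,0],"travel":[0.1,-0.079,-0.002],"jaw":0.3},{"rot":[0,0,0],"travel":[0.11,-0.079,0],"jaw":0.3},{"rot":[0,0,0],"travel":[0,0,0],"jaw":0.3},{"rot":[0,0,0],"travel":[0,0,0],"jaw":0.3}]' 
python3 - <<'E'
from h import *
s=ctrl.get_state();print(inD(pose()[0]),s['joint_positions'],s['grip_width'])
plan(D(-.1659,-.001,.064),toolR(0,[1,0],-ex))
im,K,C=snap("wrist","w29.png")
E
```

```text
time: 63.15
position: [0.4952, 0.0921, 0.2027]
tool_rot: [-2.132, 0.186, 2.133]
ft_force: [0.2, -0.1, 0.3]
grip_width: 0.351
[-166.7691   -1.5999  202.6924] [-0.2479  0.0241  0.0101  1.8348  0.0016  1.2839 -1.9808] 0.35070958905479654
shift first(tool now)/0.3: [ 0.4623 -0.0039  0.0018]  then turn/5deg: [ 0.0315  0.0044 -0.0247] mm [138.7  -1.2   0.5] | rows>= 2.7739287361317055 0.02343773044771777
```

View pics/w29.png

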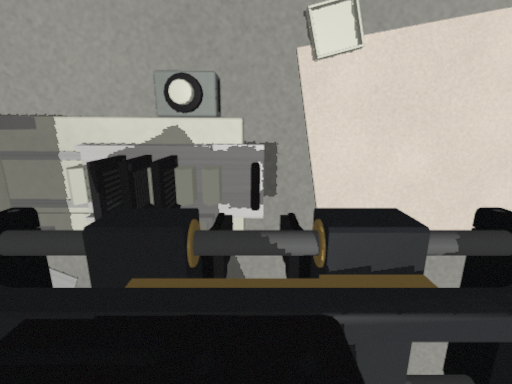

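The three plates stand upright and the handle is centred at (255,187). Gripping it.

```bash

python3 -m jog '[{"rot":[0,0,0],"travel":[0.13,-0.004,0.002],"jaw":0.3},{"rot":[0,0,0],"travel":[0.13,0,0],"jaw":0.3},{"rot":[0,0,0],"travel":[0.12,0,0],"jaw":0.3},{"rot":[0,0,0],"travel":[0.08,0,0],"jaw":0.3},{"rot":[0,0,0],"travel":[0,0,0],"jaw":0.3},{"rot":[0,0,0],"travel":[0,0,0],"jaw":0.3}]' 
python3 -m jog '[{"rot":[0,0,0],"travel":[0,0,0],"jaw":1},{"rot":[0,0,0],"travel":[0,0,0],"jaw":1},{"rot":[0,0,0],"travel":[0,0,0],"jaw":1},{"rot":[0,0,0],"travel":[0,0,0],"jaw":1},{"rot":[0,0,0],"travel":[0,0,0],"jaw":1}]' 30
python3 -c "
from h import *
print(inD(pose()[0]))"
```

```text
time: 63.8
position: [0.4974, 0.092, 0.0674]
tool_rot: [-2.134, 0.189, 2.125]
ft_force: [0.1, -0.5, 1.6]
grip_width: 0.354
time: 64.3
position: [0.4968, 0.0927, 0.0668]
tool_rot: [-2.133, 0.188, 2.126]
ft_force: [-0.6, -1.2, 6.8]
grip_width: 0.112
[-165.9086   -3.1237   66.7779]
```

```bash

python3 -m jog '[{"rot":[0,0,0],"travel":[0,-0.03,0],"jaw":1},{"rot":[0,0,0],"travel":[0,-0.045,0],"jaw":1},{"rot":[0,0,0],"travel":[0,-0.05,0],"jaw":1},{"rot":[0,0,0],"travel":[0,-0.05,0],"jaw":1},{"rot":[0,0,0],"travel":[0,-0.05,0],"jaw":1},{"rot":[0,0,0],"travel":[0,-0.05,0],"jaw":1},{"rot":[0,0,0],"travel":[0,-0.03,0],"jaw":1},{"rot":[0,0,0],"travel":[0,0,0],"jaw":1}]' 30
python3 -c "
from h import *
print(inD(pose()[0]))"
python3 -m jog '[{"rot":[0,0,0],"travel":[0,-0.015,0],"jaw":1},{"rot":[0,0,0],"travel":[0,-0.012,0],"jaw":1},{"rot":[0,0,0],"travel":[0,0,0],"jaw":1},{"rot":[0,0,0],"travel":[0,0,0],"jaw":1}]' 30
python3 -c "
from h import *
print(inD(pose()[0]))"
```

```text
time: 65.1
position: [0.5134, 0.1848, 0.0668]
tool_rot: [-2.135, 0.184, 2.125]
ft_force: [0.4, 1.3, 5.7]
grip_width: 0.111
[-72.318   -3.5091  66.8238]
time: 65.5
position: [0.5145, 0.1907, 0.0668]
tool_rot: [-2.133, 0.188, 2.125]
ft_force: [-0.3, 0.7, 6.1]
grip_width: 0.112
[-66.2847  -3.5017  66.8341]
```

```bash

python3 -m jog '[{"rot":[0,0,0],"travel":[0,-0.012,0],"jaw":1},{"rot":[0,0,0],"travel":[0,0,0],"jaw":1},{"rot":[0,0,0],"travel":[0,0,0],"jaw":1}]' 30
python3 -c "
from h import *
print(inD(pose()[0]))"
python3 -m jog '[{"rot":[0,0,0],"travel":[0,-0.008,0],"jaw":1},{"rot":[0,0,0],"travel":[0,0,0],"jaw":1},{"rot":[0,0,0],"travel":[0,0,0],"jaw":1}]' 30
python3 -c "
from h import *
print(inD(pose()[0]))"
```

```text
time: 65.8
position: [0.5145, 0.1911, 0.0668]
tool_rot: [-2.133, 0.194, 2.128]
ft_force: [-2.7, -4.2, 10.9]
grip_width: 0.117
[-65.9172  -3.4882  66.7903]
time: 66.1
position: [0.5145, 0.1911, 0.0668]
tool_rot: [-2.132, 0.199, 2.13]
ft_force: [-5.8, -10.7, 14.9]
grip_width: 0.109
[-65.8952  -3.4761  66.7736]
```

Home against the stop (-65.9, same as at the start). Release and rise.

```bash

python3 -m jog '[{"rot":[0,0,0],"travel":[0,0.006,0],"jaw":0.5},{"rot":[0,0,0],"travel":[0,0,0],"jaw":0.4},{"rot":[0,0,0],"travel":[0,0,0],"jaw":0.4},{"rot":[0,0,0],"travel":[0,0,0],"jaw":0.4},{"rot":[0,0,0],"travel":[-0.06,0,0],"jaw":0.4},{"rot":[0,0,0],"travel":[-0.12,0,0],"jaw":0.4},{"rot":[0,0,0],"travel":[-0.14,0,0],"jaw":0.4},{"rot":[0,0,0],"travel":[-0.14,0,0],"jaw":0.4}]' 
python3 -m jog '[{"rot":[0,0,0],"travel":[0,0.1,0.1],"jaw":1},{"rot":[0,0,0],"travel":[0,0.1,0.1],"jaw":1},{"rot":[0,0,0],"travel":[0,0.05,0.05],"jaw":1},{"rot":[0,0,0],"travel":[0,0,0],"jaw":1}]' 
python3 - <<'E'
from h import *
s=ctrl.get_state();print(pose()[0],inD(pose()[0]),s['joint_positions'],s['grip_width'])
im,K,C=snap("wrist","w30.png")
cv2.imwrite("pics/w30c.png",crop(im,0,215,60,330,2.9))
im,K,C=snap("scene","s30.png");cv2.imwrite("pics/s30c.png",crop(im,90,200,230,380,5))
E
```

```text
time: 66.9
position: [0.5134, 0.1951, 0.2046]
tool_rot: [-2.131, 0.188, 2.13]
ft_force: [0.4, 0.8, 0.2]
grip_width: 0.302
time: 67.3
position: [0.4252, 0.1327, 0.2037]
tool_rot: [-2.131, 0.19, 2.127]
ft_force: [1.0, 0.4, 0.3]
grip_width: 0.045
[0.4252 0.1327 0.2037] [-138.908    74.3079  203.6645] [-0.3267 -0.103  -0.0347  1.9552 -0.0017  1.2882 -2.1084] 0.04460917732236362
```

View pics/w30c.png

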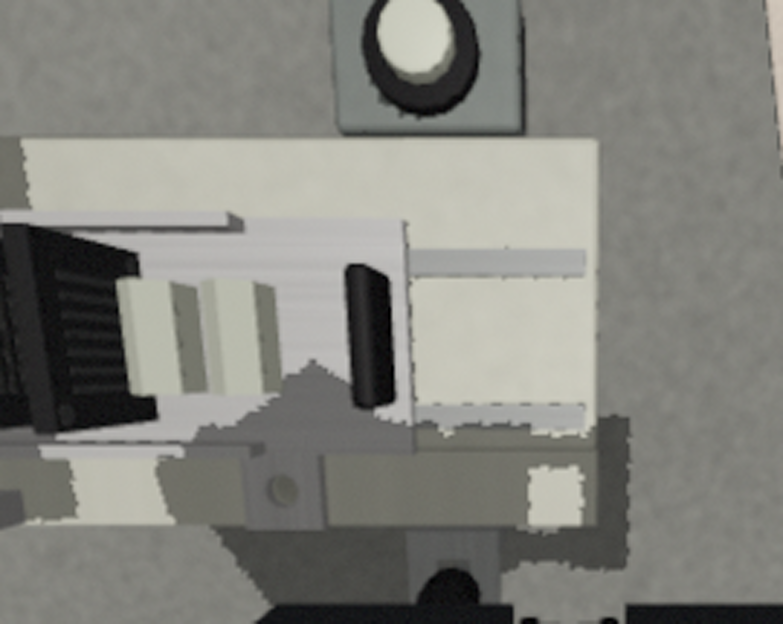

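View pics/s30c.png

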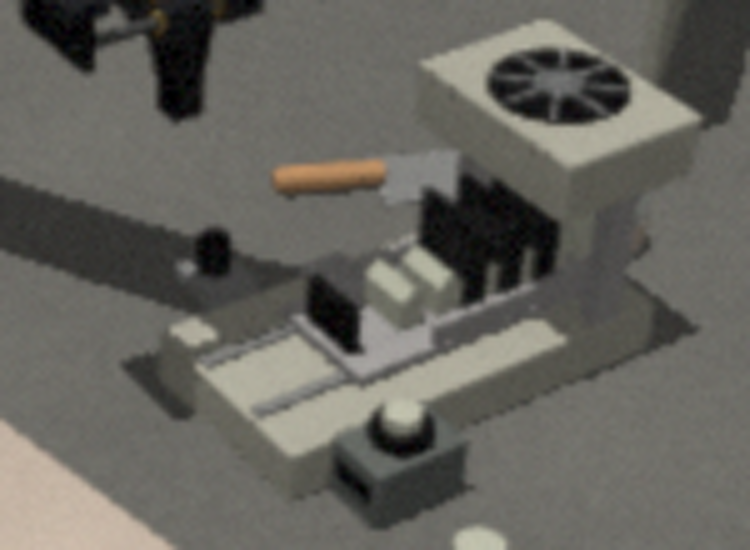

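The rack is home with the plates upright and the pin hanging. Next, locate the button top by triangulation.

```bash

python3 - <<'E'
from h import *
obs=[]
def bl(fn,r0,r1,c0,c1,thr=165):
    im,K,C=load(fn); g=im[r0:r1,c0:c1].min(2); m=(g>thr).astype(np.uint8)
    n,l,st,ce=cv2.connectedComponentsWithStats(m); i=1+np.argmax(st[1:,4]); uv=ce[i]+[c0,r0]
    print(fn,st[i],uv); return uv,K,C
o={}
for fn,b in {"w2.png":(35,65,190,222),"w29.png":(75,112,165,200),"w30.png":(0,38,180,225),"s28.png":(165,182,300,320),"t28.png":(160,185,205,232)}.items():
    o[fn]=bl(fn,*b)
for ks in (["w2.png","w29.png"],["w2.png","s28.png"],["w29.png","s28.png"],["w2.png","w29.png","w30.png","s28.png"],["s28.png","t28.png"]):
    P=tri([o[k] for k in ks]); print(ks,P,inD(P))
E
```

```text
w2.png [  7   4  17  19 256] [204.8906  48.4375]
w29.png [  4   5  22  24 429] [179.6014  91.1515]
w30.png [ 11   0  24  25 478] [202.3933  11.249 ]
s28.png [ 8  4  6  5 24] [310.2083 171.2917]
t28.png [ 0 20 24  5 70] [213.2857 182.7143]
['w2.png', 'w29.png'] [0.6071 0.1538 0.0665] [ -86.5905 -101.1335   66.4511]
['w2.png', 's28.png'] [0.6072 0.1542 0.0682] [ -86.1605 -101.1111   68.2125]
['w29.png', 's28.png'] [0.6074 0.1541 0.0684] [ -86.2688 -101.3557   68.4312]
['w2.png', 'w29.png', 'w30.png', 's28.png'] [0.6068 0.1541 0.0678] [ -86.3675 -100.8262   67.758 ]
['s28.png', 't28.png'] [0.5822 0.1775 0.0403] [-67.5807 -72.4795  40.3462]
```

```bash

python3 - <<'E'
from h import *
plan(D(-.0860,-.1010,.11),toolR(0,[1,0],-ex))
E
```

```text
shift first(tool now)/0.3: [ 0.3148 -0.1696 -0.5775]  then turn/5deg: [-0.0103 -0.0367  0.0017] mm [  94.4  -50.9 -173.3] | rows>= 4.075636491886465 0.022233346962845475
```

```bash

python3 -m jog '[{"rot":[0,0,0],"travel":[0,-0.042,-0.144],"jaw":1},{"rot":[0,0,0],"travel":[0,-0.042,-0.144],"jaw":1},{"rot":[0,0,0],"travel":[0,-0.042,-0.144],"jaw":1},{"rot":[0,0,0],"travel":[0,-0.043,-0.145],"jaw":1},{"rot":[0,-0.03,0],"travel":[0.1,0,0],"jaw":1},{"rot":[0,0,0],"travel":[0.1,0,0],"jaw":1},{"rot":[0,0,0],"travel":[0.1,0,0],"jaw":1},{"rot":[0,0,0],"travel":[0,0,0],"jaw":1}]' 
python3 - <<'E'
from h import *
s=ctrl.get_state();print(pose()[0],inD(pose()[0]),s['joint_positions'])
plan(D(-.0860,-.1010,.078),toolR(0,[1,0],-ex))
im,K,C=snap("scene","s31.png");cv2.imwrite("pics/s31c.png",crop(im,90,200,230,380,5))
E
```

```text
time: 68.2
position: [0.6035, 0.1538, 0.108]
tool_rot: [-2.121, 0.191, 2.143]
ft_force: [-0.6, 0.2, -1.0]
grip_width: 0.005
[0.6035 0.1538 0.108 ] [-87.2356 -97.6036 107.9647] [-0.2993  0.3473  0.0087  1.6511 -0.0032  1.154  -2.0352]
shift first(tool now)/0.3: [ 0.0997 -0.0046 -0.0123]  then turn/5deg: [-0.002   0.1103 -0.056 ] mm [29.9 -1.4 -3.7] | rows>= 0.6036380892174883 0.07203229803778494
```

View pics/s31c.png

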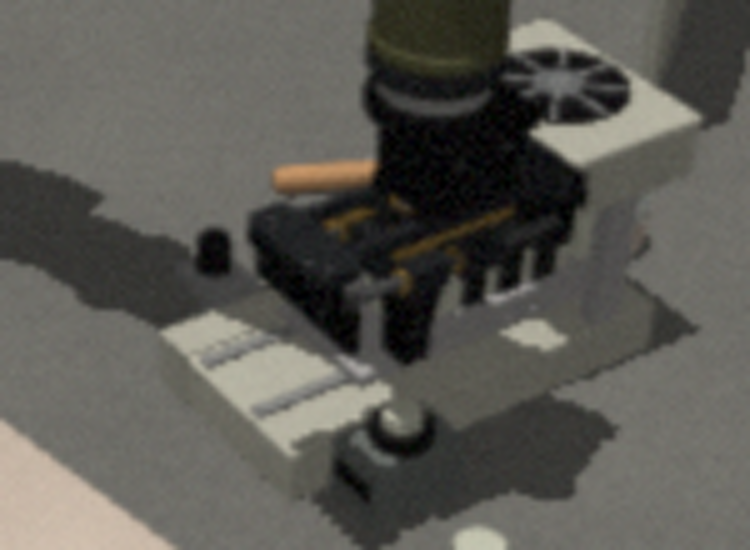

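```bash

python3 -m jog '[{"rot":[0,0.1,0],"travel":[0.04,-0.004,-0.01],"jaw":1},{"rot":[0,0,0],"travel":[0.04,0,0],"jaw":1},{"rot":[0,0,0],"travel":[0.02,0,0],"jaw":1},{"rot":[0,0,0],"travel":[0,0,0],"jaw":1}]' 
python3 -m jog '[{"rot":[0,0,0],"travel":[0.015,0,0],"jaw":1},{"rot":[0,0,0],"travel":[0.015,0,0],"jaw":1},{"rot":[0,0,0],"travel":[0,0,0],"jaw":1}]' 
python3 -c "
from h import *
print(inD(pose()[0]))"
```

```text
time: 68.65
position: [0.6091, 0.1542, 0.0831]
tool_rot: [-2.138, 0.19, 2.123]
ft_force: [0.2, -1.3, -0.4]
grip_width: 0.004
time: 68.95
position: [0.6094, 0.1542, 0.0744]
tool_rot: [-2.138, 0.19, 2.122]
ft_force: [0.2, -0.4, 0.9]
grip_width: 0.005
[ -85.819  -103.3233   74.448 ]
```

```bash

python3 -m jog '[{"rot":[0,0,0],"travel":[0.013,0,0.004],"jaw":1},{"rot":[0,0,0],"travel":[0.01,0,0],"jaw":1},{"rot":[0,0,0],"travel":[0,0,0],"jaw":1}]' 
python3 -m jog '[{"rot":[0,0,0],"travel":[0.01,0,0],"jaw":1},{"rot":[0,0,0],"travel":[0,0,0],"jaw":1}]' 

```

```text
time: 69.25
position: [0.6084, 0.1545, 0.0677]
tool_rot: [-2.138, 0.189, 2.122]
ft_force: [-0.6, -0.9, 1.1]
grip_width: 0.005
time: 69.45
position: [0.6088, 0.1546, 0.0651]
tool_rot: [-2.139, 0.189, 2.121]
ft_force: [-0.8, 1.2, 2.7]
grip_width: 0.008
```

```bash

python3 -m jog '[{"rot":[0,0,0],"travel":[0.008,0,0],"jaw":1},{"rot":[0,0,0],"travel":[0,0,0],"jaw":1}]' 
python3 -m jog '[{"rot":[0,0,0],"travel":[0.008,0,0],"jaw":1},{"rot":[0,0,0],"travel":[0,0,0],"jaw":1}]' 
python3 -m jog '[{"rot":[0,0,0],"travel":[0.005,0,0],"jaw":1},{"rot":[0,0,0],"travel":[0,0,0],"jaw":1}]' 

```

```text
time: 69.65
position: [0.6088, 0.1546, 0.0628]
tool_rot: [-2.139, 0.189, 2.121]
ft_force: [-1.0, -0.1, 4.6]
grip_width: 0.006
time: 69.85
position: [0.6089, 0.1546, 0.0614]
tool_rot: [-2.139, 0.189, 2.121]
ft_force: [-2.8, -0.8, 9.2]
grip_width: 0.003
time: 70.05
position: [0.609, 0.1547, 0.0613]
tool_rot: [-2.139, 0.189, 2.12]
ft_force: [-5.9, -0.5, 15.7]
grip_width: 0.008
```

The button bottomed: the force rose to 15.7 N with no more travel, about 6 mm down. Lift away and check everything.

```bash

python3 -m jog '[{"rot":[0,0,0],"travel":[-0.03,0,0],"jaw":1},{"rot":[0,0,0],"travel":[-0.1,0,0],"jaw":1},{"rot":[0,0,0],"travel":[-0.14,0,0],"jaw":1},{"rot":[0,0,0],"travel":[-0.14,0,0],"jaw":1},{"rot":[0,0,0],"travel":[-0.14,0.05,0.08],"jaw":1},{"rot":[0,0,0],"travel":[0,0.1,0.12],"jaw":1},{"rot":[0,0,0],"travel":[0,0.1,0.12],"jaw":1},{"rot":[0,0,0],"travel":[0,0.1,0.12],"jaw":1}]' 
python3 -m jog '[{"rot":[0,0,0],"travel":[0,0.12,0.1],"jaw":1},{"rot":[0,0,0],"travel":[0,0,0],"jaw":1},{"rot":[0,0,0],"travel":[0,0,0],"jaw":1}]' 
python3 - <<'E'
from h import *
s=ctrl.get_state();print(pose()[0],inD(pose()[0]),s['joint_positions'])
im,K,C=snap("wrist","w32.png");cv2.imwrite("pics/w32c.png",crop(im,0,215,60,330,2.9))
im,K,C=snap("scene","s32.png");cv2.imwrite("pics/s32c.png",crop(im,90,200,230,380,5))
im,K,C=snap("top","t32.png"); cv2.imwrite("pics/t32c.png",crop(im,120,260,120,400,2.8))
E
```

```text
time: 70.85
position: [0.4579, 0.0737, 0.2217]
tool_rot: [-2.139, 0.189, 2.122]
ft_force: [-0.2, -1.0, 1.2]
grip_width: 0.002
time: 71.15
position: [0.4234, 0.044, 0.2221]
tool_rot: [-2.139, 0.19, 2.119]
ft_force: [0.2, 0.8, 0.5]
grip_width: -0.0
[0.4234 0.044  0.2221] [-226.5664   60.7484  222.0833] [-0.2298 -0.1689  0.0545  1.9751  0.0126  1.3262 -1.927 ]
```

View pics/w32c.png

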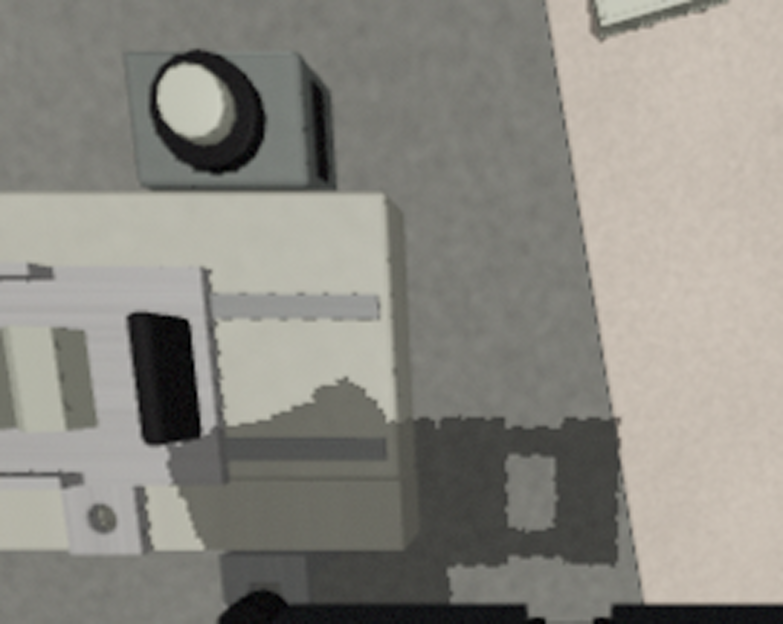

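View pics/s32c.png

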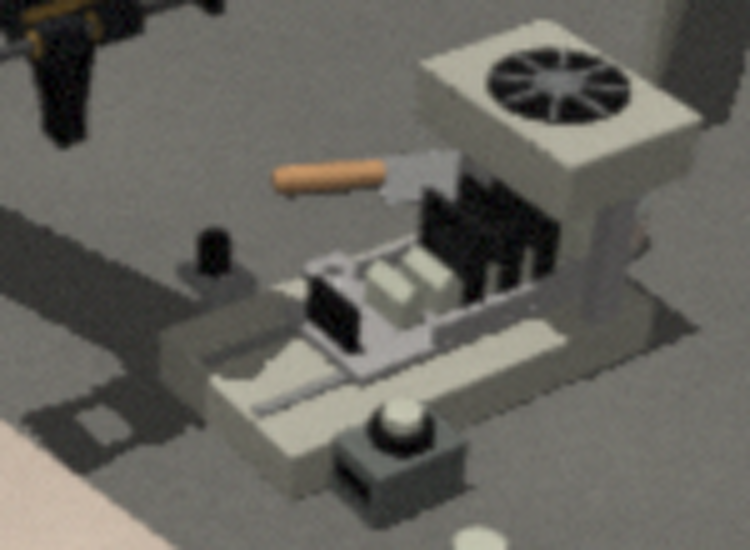

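View pics/t32c.png

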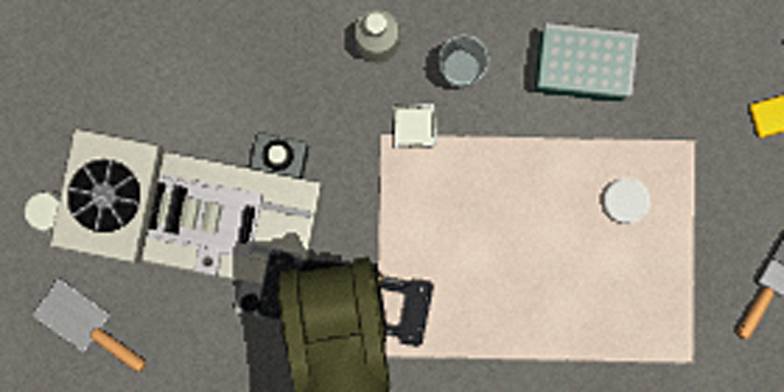

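The button is back up, the plates are upright, the pin is in the notch and nothing else has moved. One last check of the rack position, then I'll hand in.

```bash

python3 - <<'E'
from h import *
im,K,C=load("w32.png")
f=lambda u,v:(60+u/2.9-.34,v/2.9-.34)
print("rack front",inD(plane(f(225,480),K,C,.05)[0]),inD(plane(f(207,268),K,C,.05)[0]),"bore",inD(plane(f(101,519),K,C,.05)[0]))
ctrl.close_job()
print(ctrl.get_state()["time"])
E
```

```text
rack front [-77.3898  42.4076  50.    ] [-79.1449 -44.3431  50.    ] bore [-21.2445  59.4724  50.    ]
the job is handed in; nothing more can be done
the job is handed in; nothing more can be done
```

I did every step in order and handed the job in at about 71 s. The interface gives no verdict, so what follows is from my own checks.

- **Pin:** It hangs upright in the notch and was still there in the last picture. My one close measurement put the knob about 2.7 mm off the notch centre in x (limit 6 mm), which is more than the roughly 2 mm of play in the notch, so part of that is likely measurement error.
- **Rack out:** I pulled it 100 mm until it stopped moving and the force rose to 8.6 N.
- **Plates:** There were only three, and one was knocked aside early on, so I measured it again before picking it up. They stand in slots +30, 0 and -30. I gripped them at 15 N and pushed each one down until I felt 5 to 11 N from the slot floor. The overlay I drew before pushing the rack in showed all three at the same, fully seated height. Afterwards they were still upright.
- **Rack home:** It is back against its stop, with the handle at -65.9 mm against -65.8 mm at the start. The last picture puts the pin bore at -21.2 mm (-20.8 mm at the start). The front edge read -77 to -79 mm against -76.6 mm, so that picture suggests up to 2.5 mm out, within the 5 mm limit.
- **Start button:** I pressed it about 6 mm until it bottomed, and it came back up.
- **Other things:** In the pictures everything else on the bench looked to be where it started, and the arm finished clear of everything.

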